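# Make up a blood-sample transport carrier

### The job

Make the transport carrier ready to go: move the sample tubes from the green rack into the carrier, each fully down in the pocket framed in its cap's colour, in the order of the pockets (one dot first; skip colours that are not there), keeping the tubes upright. Clip the temperature logger and the tracking tag by their rings to the carrier's two snap hooks, one on each, whichever you like: press the ring in through the sprung gate so that it hangs in the hook with the gate snapped shut. Leave the two loose reagent vials alone.

Things in the scene. Friction and masses are not known exactly. Their poses are not given: they have to be found in the camera images.
- carrier: Tube carrier, fixed. Grey tray 330 mm wide (y), from x = -65 to +97 mm, rim 32 mm high; origin on the bench, +x to its back, +y to its left. White block 50 (x) by 164 (y) mm, top 55 mm up, centred at x = -34: five pockets in a row. At x = +80 mm two uprights (y = +-158) hold a steel bar 14 mm thick (rubber grip 21), axis 272 mm up; a snap hook hangs rigidly from it at y = +115 (left) and -115 mm.
- pocket1 (a point): Centre of the floor of carrier pocket 1, marked by 1 small dot and a blue frame round its mouth; pockets 1 to 5 run from the carrier's left (+y) to its right, 32 mm apart. Square well 18 mm wide, 45 mm deep, floor 10 mm above the bench.
- pocket2 (a point): Centre of the floor of carrier pocket 2, marked by 2 small dots and a red frame round its mouth; pockets 1 to 5 run from the carrier's left (+y) to its right, 32 mm apart. Square well 18 mm wide, 45 mm deep, floor 10 mm above the bench.
- pocket3 (a point): Centre of the floor of carrier pocket 3, marked by 3 small dots and a green frame round its mouth; pockets 1 to 5 run from the carrier's left (+y) to its right, 32 mm apart. Square well 18 mm wide, 45 mm deep, floor 10 mm above the bench.
- pocket4 (a point): Centre of the floor of carrier pocket 4, marked by 4 small dots and a purple frame round its mouth; pockets 1 to 5 run from the carrier's left (+y) to its right, 32 mm apart. Square well 18 mm wide, 45 mm deep, floor 10 mm above the bench.
- pocket5 (a point): Centre of the floor of carrier pocket 5, marked by 5 small dots and a grey frame round its mouth; pockets 1 to 5 run from the carrier's left (+y) to its right, 32 mm apart. Square well 18 mm wide, 45 mm deep, floor 10 mm above the bench.
- tube_blue: Closed sample tube with a blue cap, standing in the green rack at the start; may be absent. Clear tube 13 mm in diameter with a rounded foot and paper label; the cap, 17 mm in diameter, reaches from 62 to 82 mm above the foot (82 mm is the whole height). About 18 g. Origin: bottom of the foot, +z up to the cap.
- tube_red: Closed sample tube with a red cap, standing in the green rack at the start; may be absent. Clear tube 13 mm in diameter with a rounded foot and paper label; the cap, 17 mm in diameter, reaches from 62 to 82 mm above the foot (82 mm is the whole height). About 18 g. Origin: bottom of the foot, +z up to the cap.
- tube_green: Closed sample tube with a green cap, standing in the green rack at the start; may be absent. Clear tube 13 mm in diameter with a rounded foot and paper label; the cap, 17 mm in diameter, reaches from 62 to 82 mm above the foot (82 mm is the whole height). About 18 g. Origin: bottom of the foot, +z up to the cap.
- tube_purple: Closed sample tube with a purple cap, standing in the green rack at the start; may be absent. Clear tube 13 mm in diameter with a rounded foot and paper label; the cap, 17 mm in diameter, reaches from 62 to 82 mm above the foot (82 mm is the whole height). About 18 g. Origin: bottom of the foot, +z up to the cap.
- tube_grey: Closed sample tube with a grey cap, standing in the green rack at the start; may be absent. Clear tube 13 mm in diameter with a rounded foot and paper label; the cap, 17 mm in diameter, reaches from 62 to 82 mm above the foot (82 mm is the whole height). About 18 g. Origin: bottom of the foot, +z up to the cap.
- rack: Source rack, fixed: pale green block 172 (x) by 50 (y) mm, 48 mm high, with a row of five 18 mm square wells 32 mm apart along its own x, floors 8 mm up. Origin: centre of its underside. The tubes start in its wells in any order.
- logger: Temperature logger: white box 80 x 34 x 16 mm, display on top, about 60 g. Lies flat, label up. Origin: centre of its underside; +x along its length to the ring. Rigid steel ring on the +x end at mid-thickness, in the plane of the box: wire 5 mm thick, 32 mm clear inside; its centre 56.5 mm ahead of the origin, 8 mm up; its far wire's outer edge 77.5 mm ahead.
- logger_ring (a point): Centre of the logger's steel ring (42 mm over all). The logger can be held by its two long sides, 34 mm apart.
- tag: Tracking tag: orange block 70 x 34 x 12 mm, bar code on top, about 50 g. Lies flat, label up. Origin: centre of its underside; +x along its length to the ring. Rigid steel ring on the +x end at mid-thickness, in the plane of the block: wire 5 mm thick, 32 mm clear inside; its centre 51.5 mm ahead of the origin, 6 mm up; its far wire's outer edge 72.5 mm ahead.
- tag_ring (a point): Centre of the tag's steel ring (42 mm over all). The tag can be held by its two long sides, 34 mm apart.
- hook_left (a point): Bowl of the left snap hook, on top of its wire, 172 mm up: a ring rests here, its centre about 15 mm lower, the body hanging below. Hook: 8 mm wire in the carrier's x-z plane; spine 17 mm behind (+x), nose 17 mm in front (-x), tip 20 mm higher than this point. Brass gate, 6 mm thick, hangs from a pivot 17 mm in front of and 66 mm above this point down to the nose tip. Mouth faces -x.
- gate_left (a joint): Gate of the left hook, rad: 0 shut on the nose, grows as pressed inward (+x of the carrier; it gives no other way), stop 0.95; 1 to 4 N at its end. A flat-held ring, far wire 30 mm above the bowl point, pushed +x until that wire is over the point, then lowered onto it, passes: the gate slips off the wire and snaps shut through the ring.
- hook_right (a point): Bowl of the right snap hook, on top of its wire, 172 mm up: a ring rests here, its centre about 15 mm lower, the body hanging below. Hook: 8 mm wire in the carrier's x-z plane; spine 17 mm behind (+x), nose 17 mm in front (-x), tip 20 mm higher than this point. Brass gate, 6 mm thick, hangs from a pivot 17 mm in front of and 66 mm above this point down to the nose tip. Mouth faces -x.
- gate_right (a joint): Gate of the right hook, rad: 0 shut on the nose, grows as pressed inward (+x of the carrier; it gives no other way), stop 0.95; 1 to 4 N at its end. A flat-held ring, far wire 30 mm above the bowl point, pushed +x until that wire is over the point, then lowered onto it, passes: the gate slips off the wire and snaps shut through the ring.
- vial_a: Bystander: small amber reagent vial with a blue cap, 26 mm in diameter, 60 mm high, standing loose. Origin: centre of its underside. Leave it where it stands.
- vial_b: Bystander: small amber reagent vial with a yellow cap, 26 mm in diameter, 60 mm high, standing loose. Origin: centre of its underside. Leave it where it stands.

How it is judged (in metres and radians):
On the way, in this order (a step that is already met when the one before it is completed fails the run):
1. the blue tube stands fully down in pocket 1 (distance between tube_blue and pocket1 below 0.008 m and angle between tube_blue's own z axis and vertical below 0.2 rad), for 0.2 s.
2. the red tube stands fully down in pocket 2 (distance between tube_red and pocket2 below 0.008 m and angle between tube_red's own z axis and vertical below 0.2 rad), for 0.2 s.
3. the green tube stands fully down in pocket 3 (distance between tube_green and pocket3 below 0.008 m and angle between tube_green's own z axis and vertical below 0.2 rad), for 0.2 s.
4. the purple tube stands fully down in pocket 4 (distance between tube_purple and pocket4 below 0.008 m and angle between tube_purple's own z axis and vertical below 0.2 rad), for 0.2 s.
5. the grey tube stands fully down in pocket 5 (distance between tube_grey and pocket5 below 0.008 m and angle between tube_grey's own z axis and vertical below 0.2 rad), for 0.2 s.
At the end, for the whole second after the job is handed in: Each tube present stands in its own pocket (foot within 8 mm of the floor's centre, under 0.2 rad off upright); the rings of logger and tag hang one in each hook (ring centre within 26 mm of the bowl point), gates shut (under 0.1 rad) (all of step 1 and all of step 2 and all of step 3 and all of step 4 and all of step 5 and (((distance between logger_ring and hook_left below 0.026 m and value of joint gate_left below 0.1 rad) and (distance between tag_ring and hook_right below 0.026 m and value of joint gate_right below 0.1 rad)) or ((distance between logger_ring and hook_right below 0.026 m and value of joint gate_right below 0.1 rad) and (distance between tag_ring and hook_left below 0.026 m and value of joint gate_left below 0.1 rad)))); the robot touches nothing.
It fails at once if a sample tube is dropped or tipped over (more than 0.8 rad) (angle between any of tube_blue, tube_red, tube_green, tube_purple, tube_grey's own z axis and vertical above 0.8 rad).
It fails at once if a reagent vial is knocked over or pushed more than 30 mm (distance of any of vial_a, vial_b from where it was at the start of the episode above 0.03 m or angle between any of vial_a, vial_b's own z axis and vertical above 0.6 rad).
Of tube_blue, tube_red, tube_green, tube_purple, tube_grey only 3 to 5 are there at a start; the rules pass over those that are not, and their reading is None.
At some moment in a run one of logger, tag may be knocked a few centimetres aside while the robot is not near it.
It also fails if it takes over 210 s, if anything falls off the work surface, if the arm or the gripper's body presses on something with over 40 N, if the wrist force passes 120 N, or if a joint passes its speed limit or range.

### The arm

A 6-joint arm with a two-finger parallel gripper is mounted at the origin on the work surface. World frame = base frame: x ahead of the robot, y to its left, z up, the work surface at z = 0. Lengths are in mm, angles in rad, forces in N, time in s.
With the tool pointing down it reaches from about 350 to 875 mm from the base axis. Payload 4.2 kg.
Tool frame: the origin (TCP) lies where the fingers leave the gripper's body, on its centre line; the fingertips stand 70 mm ahead of it and the grasp point (between the pads) lies 51 mm ahead of it; x points along the fingers, y is the direction in which the jaws open and shut, and the axes are right-handed (so a half turn about x gives the same grasp; the last joint's range is limited). The gripper opens to 87 mm and grips with 3 to 60 N. Pads are 19 mm wide; open, the fingers measure 117 mm over their backs; the gripper's body (75 mm by 190 mm) begins 51 mm behind the grasp point.
Start: joints at [-1.03, 0.385, 0.008, 0, -1.194, -0.259], TCP at [173.82, -600.322, 292.25] pointing down, gripper open.
Joint ranges: [-3.14, 3.14], [-1.21, 2.06], [-1.07, 1.41], [-3.16, 2.05], [-2.99, -0.16], [-3.1, 3.1]. Speed limits (rad/s): [2.79, 2.79, 3.14, 3.14, 3.14, 3.14].

### API

Orientations are given as a rotation vector (axis times angle).
In Python, from workcell import bot gives the robot as it stands.
- The arm moves only by the tool step_arm, never from a script. Its argument "plan" is a list of rows, each an object with "offset": the shift along the tool's x, y, z in cm, a list of three; "rot": the turn, a rotation vector about the tool's x, y, z in rad, a list of three; "claw": the finger opening in cm, from 0 to 8.7. A call has 1 to 5 rows; each row shifts and turns the commanded pose from where the row before left it, along the tool's axes as they then stand; what a row does not reach is not made up. A row lasts 1/8 s, in which the tool goes at most 62.5 mm and 10.7 degrees, less where a joint would pass 70% of its speed; a pose out of reach is approached as far as the arm can. A call is refused whole if a number of a shift passes 6.25 or a number of a turn 0.188, either way. A call with a gripper value outside its range is refused whole. The fingers move at their own pace and stop on an object; "newtons" is the grip in N (left out, the last holds). Time passes only in rows, so rows that do not move let the fingers close. It gives the time, the measured TCP pose, the force and the opening at its end, in the units of the state.
- bot.observe(): the state, without advancing time (a new reading comes with each control period).
- bot.snapshot(name): name is "side" or "top"; returns the picture (420x560x3 uint8, red, green, blue); there is no depth.
- bot.calibration(name): a dict with "intrinsics" (3x3 intrinsics, pixels), "distortion" ([k1, k2, p1, p2, k3] as OpenCV has them; the pictures are not rectified), "origin" and "orientation" of the camera in the world. Camera axes: x right, y up, looking along -z (the intrinsics and any distortion apply to the point x, -y, -z); pixel columns grow to the right and rows downward; lengths in mm; the calibration is good to about 2 mm. A picture is of the moment at which its call begins. calibration takes no time and is no camera call.
- bot.close_job(): hands the job in, once; it reports no verdict.
The state is a dict: "clock": time; "joints": joint angles; "qd": joint speeds; "joint_efforts": joint torques, N m; "ee_pos": TCP position; "tcp_rot": TCP orientation; "contact_force": force on the tool from outside, world axes, zero at the start; "torque": the same for the moment, N m; "grip_width": finger opening in mm.
Only numpy, scipy, OpenCV 4.12 (cv2) and the standard library are available. Lean on these libraries where they do the work, as an engineer would, in place of code of your own. Each camera call takes 0.05 s, during which the arm holds its last target.

## Working session

There is one attempt and no reset: what is moved stays moved. The work goes in short steps, Python scripts to look and compute and a tool call to move; the robot and the scene stay as the last step left them, time stands still between calls to the robot, and variables do not carry over. Pictures are saved under pics/ and viewed, and the job is handed in when it is done.

Besides the shell and the picture viewer there is one more tool, called after "Emit:" by a JSON object that holds its "name" and its "arguments". step_arm: Moves the arm, as the interface text tells. Its arguments: {"type":"object","properties":{"plan":{"type":"array","items":{"type":"object","properties":{"offset":{"type":"array","items":{"type":"number"}},"rot":{"type":"array","items":{"type":"number"}},"claw":{"type":"number"}}}},"newtons":{"type":"number"}},"required":["plan"]}

```bash
mkdir -p pics; ls
cat > h.py <<'E'
import numpy as np, cv2
from workcell import bot
def snap(n,f):
    im=np.asarray(bot.snapshot(n)); cv2.imwrite('pics/'+f,im[:,:,::-1]); return im
E
python3 - <<'E'
from h import *
snap('top','top0.png'); snap('side','side0.png')
print(bot.observe())
for n in('top','side'): print(bot.calibration(n))
E
```

```text
pics
{'clock': 0.1, 'joints': array([-1.03039889e+00,  3.85465408e-01,  6.77921656e-03, -4.06398451e-04,
       -1.19401563e+00, -2.58559219e-01]), 'qd': array([-0.00060395, -0.00135598,  0.00170488,  0.00122895,  0.00129005,
       -0.00119353]), 'joint_efforts': array([-5.88071885e-05, -3.91691172e+01,  1.87935966e+01,  4.23187092e+00,
        1.34918833e-02, -7.00471310e-05]), 'ee_pos': array([ 173.70811444, -599.96085933,  291.28825917]), 'tcp_rot': array([-0.21961893,  1.55985696,  0.22261546]), 'contact_force': array([-0.23699422,  0.68713705,  0.67410949]), 'torque': array([-0.02843719, -0.02678965, -0.02801186]), 'grip_width': 86.7890441667825}
{'intrinsics': array([[499.44482175,   0.        , 288.26710926],
       [  0.        , 499.44482175, 206.1940114 ],
       [  0.        ,   0.        ,   1.        ]]), 'distortion': array([-0.00669563,  0.        ,  0.        ,  0.        ,  0.        ]), 'origin': array([ 366.50658586,    4.58907075, 1274.73572992]), 'orientation': array([ 0.12564462, -0.15161289, -1.54229543])}
{'intrinsics': array([[406.07078162,   0.        , 277.65630326],
       [  0.        , 406.07078162, 213.37357322],
       [  0.        ,   0.        ,   1.        ]]), 'distortion': array([-0.00120666,  0.        ,  0.        ,  0.        ,  0.        ]), 'origin': array([130.6703498 , 467.60108677, 838.80060637]), 'orientation': array([ 0.37349281, -0.93200325, -2.28085876])}
```

View pics/top0.png

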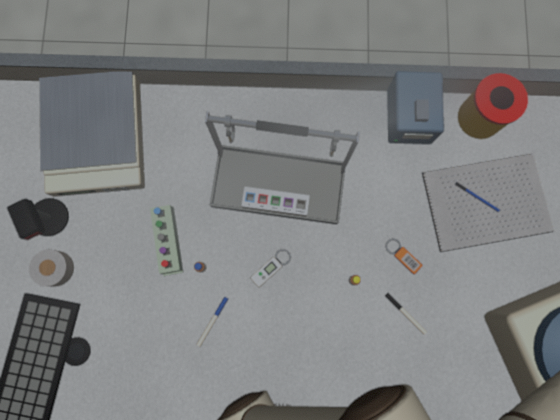

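View pics/side0.png

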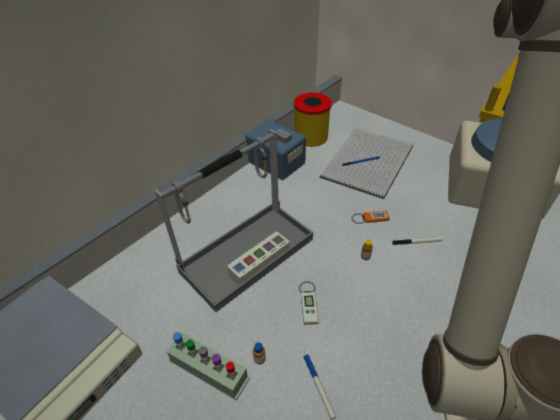

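The top view shows the carrier at (280,170), the rack at (165,240) with five tubes (blue, green, grey, purple, red from the top), the logger at (270,268), the tag at (405,256), and vials at (200,267) and (355,280). I'll zoom in to measure.

```bash
cat >> h.py <<'E'
from scipy.spatial.transform import Rotation as R
from scipy.optimize import least_squares
CAL={n:bot.calibration(n) for n in('top','side')}
F=np.diag([1.,-1,-1])
def proj(n,P):
    c=CAL[n]; Rw=R.from_rotvec(c['orientation']).as_matrix()
    Rc=F@Rw.T; t=-Rc@c['origin']
    p,_=cv2.projectPoints(np.asarray(P,float).reshape(-1,1,3),cv2.Rodrigues(Rc)[0],t,c['intrinsics'],c['distortion'])
    return p.reshape(-1,2)
def ray(n,px):
    c=CAL[n]; Rw=R.from_rotvec(c['orientation']).as_matrix()
    u=cv2.undistortPoints(np.asarray(px,float).reshape(-1,1,2),c['intrinsics'],c['distortion']).reshape(-1,2)
    d=np.c_[u,np.ones(len(u))]@F@Rw.T
    return c['origin'],d
def plane(n,px,z):
    o,d=ray(n,px); s=(z-o[2])/d[:,2]; return o+s[:,None]*d
def crop(im,x0,y0,x1,y1,k,f):
    cv2.imwrite('pics/'+f,cv2.resize(im[y0:y1,x0:x1,::-1],None,fx=k,fy=k,interpolation=cv2.INTER_CUBIC))
E
python3 - <<'E'
from h import *
im=cv2.imread('pics/top0.png')[:,:,::-1]
crop(im,200,100,360,230,5,'t_car.png')
crop(im,145,195,215,285,6,'t_rack.png')
crop(im,240,235,440,300,4,'t_tag.png')
print(plane('top',[[277,200],[165,240],[270,268],[405,256],[200,267],[355,280]],0).round())
E
```

```text
[[ 611.   16.    0.]
 [ 499.  298.    0.]
 [ 435.   29.    0.]
 [ 473. -316.    0.]
 [ 433.  206.    0.]
 [ 409. -187.    0.]]
```

View pics/t_car.png

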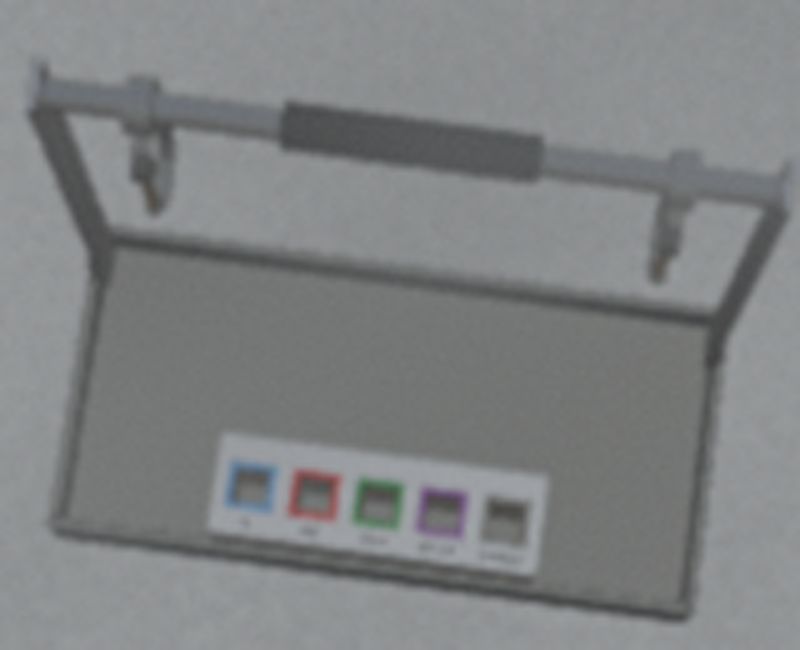

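View pics/t_rack.png

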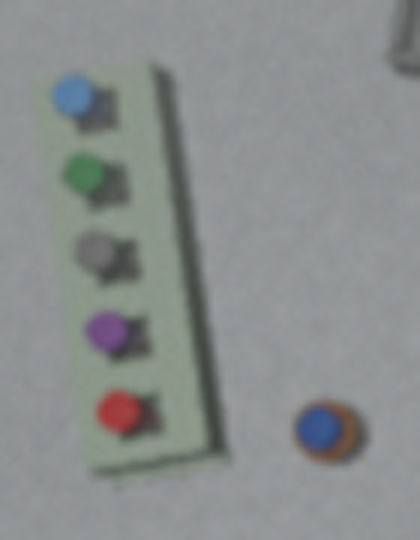

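View pics/t_tag.png

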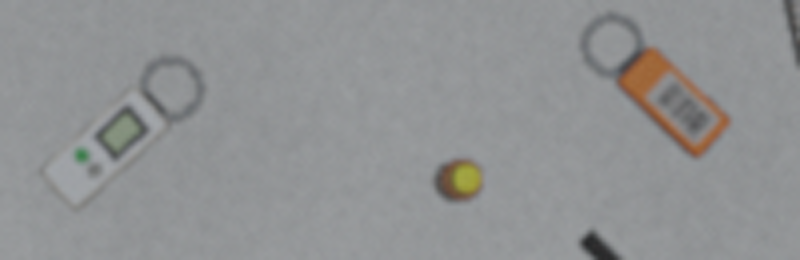

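Top view shows the pocket frames as blue, red, green, purple, grey from left to right. All five tubes are in the rack. Next, the side crops.

Run:
```python
from h import *
im=cv2.imread('pics/side0.png')[:,:,::-1]
crop(im,150,120,320,310,4,'s_car.png')
crop(im,160,325,280,400,6,'s_rack.png')
crop(im,290,200,400,330,5,'s_tag.png')
```

```text
(no output)
```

View pics/s_car.png

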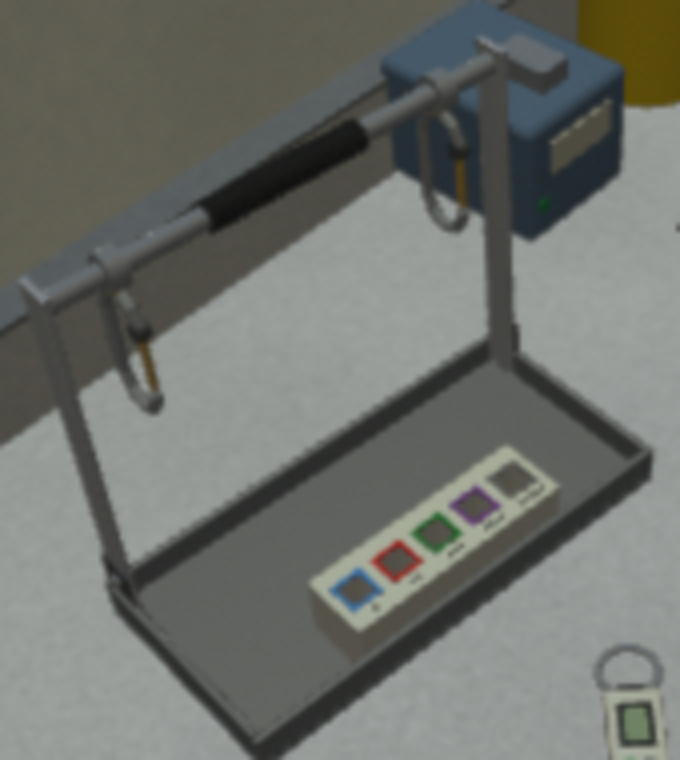

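View pics/s_rack.png

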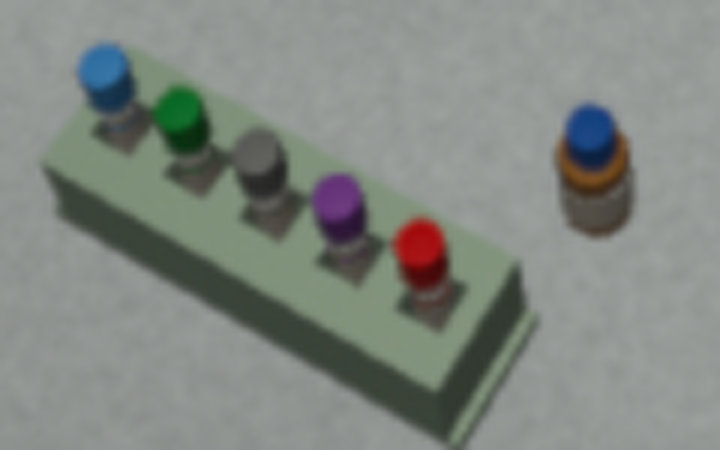

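View pics/s_tag.png

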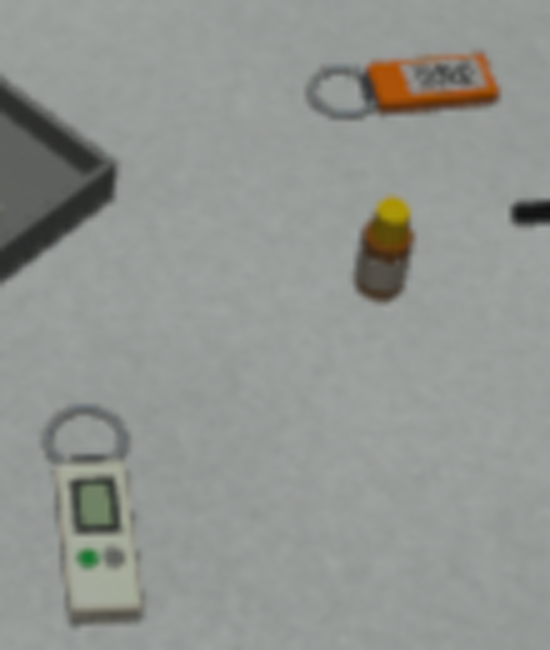

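```bash
cat > fit.py <<'E'
from h import *
def U(l,k,x0,y0): return (np.array(l,float)+.5)/k-.5+[x0,y0]
pk=[[-34,64-32*i,55] for i in range(5)]
blk=[[-9,82,55],[-9,-82,55],[-59,-82,55],[-59,82,55]]
obs=[]
obs.append(('top','car',pk+blk,U([[250,486],[315,495],[378,503],[441,512],[505,521],[222,432],[548,474],[534,577],[207,533]],5,200,100)))
obs.append(('side','car',pk+blk,U([[356,590],[397,561],[437,533],[476,505],[512,479],[311,581],[508,446],[558,486],[360,630]],4,150,120)))
# rim
obs.append(('top','car',[[-65,165,32],[-65,-165,32]],U([[52,525],[690,612]],5,200,100)))
obs.append(('side','car',[[-65,-165,32],[-65,165,32]],U([[652,453],[258,742]],4,150,120)))
# rack: its frame x along row, choose +x ~ world +x ; tubes blue at +64
cp=[[64-32*i,0,90] for i in range(5)]
rc=[[86,25,48],[86,-25,48],[-86,-25,48],[-86,25,48]]
obs.append(('top','rack',rc,U([[38,75],[150,62],[212,452],[92,470]],6,145,195)))
obs.append(('side','rack',[rc[0],rc[2],rc[3]],U([[42,163],[520,262],[438,388]],6,160,325)))
capT=U([[75,96],[85,174],[97,252],[108,332],[120,411]],6,145,195)
capS=U([[106,65],[181,107],[259,149],[338,196],[419,239]],6,160,325)
base={n:dict(CAL[n]) for n in CAL}
def setcam(v):
    for n,d in(('top',v[:6]),('side',v[6:])):
        CAL[n]['origin']=base[n]['origin']+d[:3]
        CAL[n]['orientation']=(R.from_rotvec(d[3:])*R.from_rotvec(base[n]['orientation'])).as_rotvec()
def tf(p,P):
    P=np.asarray(P,float); c,s=np.cos(p[2]),np.sin(p[2])
    return np.c_[P[:,0]*c-P[:,1]*s+p[0],P[:,0]*s+P[:,1]*c+p[1],P[:,2]]
def res(v,full=False):
    po={'car':v[:3],'rack':v[3:6]}; setcam(v[6:18]); caps=v[18:].reshape(5,2)
    r=[(proj(n,tf(po[o],P))-px)/.5 for n,o,P,px in obs]
    C=np.c_[caps,np.full(5,90.)]
    r+=[(proj('top',C)-capT)/.5,(proj('side',C)-capS)/.5]
    r+=[(caps-tf(po['rack'],cp)[:,:2])/1.5]
    d=v[6:18].reshape(2,6)
    pr=np.r_[(d[:,:3]/2).ravel(),(d[:,3:]/.0015).ravel()]
    if full: return r,pr
    return np.concatenate([x.ravel() for x in r]+[pr])
if __name__=='__main__':
    v0=np.r_[645,5,-.13,490,290,.1,np.zeros(12),[490,290]*5]
    s=least_squares(res,v0,x_scale=np.r_[1,1,.01,1,1,.01,[1,1,1,.002,.002,.002]*2,np.ones(10)],loss='soft_l1')
    v=s.x; r,pr=res(v,True); print(s.cost)
    for x in r: print((np.asarray(x)*.5).round(2).tolist())
    print('car',v[:3],'rack',v[3:6]); print('cam',v[6:18].round(4)); print(v[18:].reshape(5,2).round(1)); print(tf(v[3:6],cp).round(1)); print(tf(v[:3],pk).round(1))
    np.save('fit.npy',v)
E
python3 fit.py
```

```text
33.150862242655165
[[0.3, -0.05], [-0.03, -0.13], [0.03, -0.0], [0.1, -0.08], [-0.02, -0.15], [0.28, 0.11], [-0.23, 0.51], [0.03, -0.61], [0.28, -0.69]]
[[0.2, -0.04], [0.09, 0.02], [-0.07, 0.04], [-0.26, 0.27], [0.02, 0.2], [-0.75, 0.33], [-0.4, -0.32], [0.31, 0.11], [-0.11, 0.28]]
[[-0.77, 0.41], [0.49, 0.58]]
[[0.64, -0.94], [-0.13, 0.05]]
[[-1.08, -0.51], [0.12, -1.93], [0.02, 1.02], [-0.3, 1.82]]
[[-1.72, -1.48], [1.58, -0.21], [1.55, 1.06]]
[[-0.04, 0.1], [0.07, 0.02], [0.06, -0.0], [-0.07, -0.06], [-0.04, -0.19]]
[[-0.16, -0.16], [-0.12, -0.07], [-0.11, -0.0], [0.02, -0.16], [0.13, 0.04]]
[[-0.16, -0.06], [-0.17, 0.02], [-0.12, -0.05], [-0.22, 0.11], [-0.04, 0.05]]
car [ 6.34964212e+02  1.65104564e+01 -1.12207441e-01] rack [4.99339580e+02 2.91059152e+02 2.08996670e-01]
cam [ 2.5800e-02  1.9130e-01  8.2738e+00  5.0000e-04 -1.0000e-04 -3.0000e-04
 -2.5900e-02 -1.9140e-01  2.9387e+00 -3.0000e-04 -4.0000e-04  3.0000e-04]
[[561.5 304.2]
 [530.1 297.8]
 [499.  290.9]
 [467.4 284.8]
 [436.6 277.9]]
[[561.9 304.3  90. ]
 [530.6 297.7  90. ]
 [499.3 291.1  90. ]
 [468.  284.4  90. ]
 [436.7 277.8  90. ]]
[[608.3  83.9  55. ]
 [604.8  52.1  55. ]
 [601.2  20.3  55. ]
 [597.6 -11.5  55. ]
 [594.  -43.3  55. ]]
```

```bash
sed -i 's/^rc=.*/rc=(np.array([[86,25,48],[86,-25,48],[-86,-25,48],[-86,25,48]])*[160\/172,46\/50,1]).tolist()/' fit.py; python3 fit.py
```

```text
23.33898382151615
[[0.21, -0.1], [-0.07, -0.17], [0.06, -0.03], [0.19, -0.1], [0.13, -0.17], [0.15, 0.01], [-0.03, 0.45], [0.22, -0.57], [0.14, -0.69]]
[[0.13, 0.06], [0.06, 0.08], [-0.05, 0.07], [-0.21, 0.26], [0.11, 0.15], [-0.89, 0.42], [-0.33, -0.41], [0.45, 0.06], [-0.17, 0.43]]
[[-1.05, 0.41], [0.83, 0.65]]
[[0.86, -1.04], [-0.31, 0.37]]
[[-0.06, 1.86], [-0.34, 0.73], [-1.24, -0.7], [-0.02, -0.23]]
[[1.3, -0.64], [-0.94, -0.17], [-0.0, -0.66]]
[[-0.07, 0.11], [0.03, 0.04], [0.01, 0.03], [-0.12, -0.02], [-0.09, -0.13]]
[[-0.07, -0.07], [-0.02, 0.03], [0.01, 0.11], [0.14, -0.04], [0.29, 0.16]]
[[0.02, -0.1], [0.06, -0.02], [0.16, -0.09], [0.1, 0.06], [0.33, -0.01]]
car [ 6.32747492e+02  1.76431428e+01 -1.11805768e-01] rack [4.96537157e+02 2.91094357e+02 2.07458372e-01]
cam [-5.3410e-01  1.0042e+00  2.3403e+00  8.0000e-04  3.0000e-04  1.0000e-04
  5.3420e-01 -1.0042e+00 -5.9530e-01 -4.0000e-04  0.0000e+00 -1.0000e-04]
[[559.2 304. ]
 [528.  297.6]
 [497.  290.8]
 [465.5 284.7]
 [434.9 277.9]]
[[559.2 304.3  90. ]
 [527.9 297.7  90. ]
 [496.5 291.1  90. ]
 [465.2 284.5  90. ]
 [433.9 277.9  90. ]]
[[606.1  85.   55. ]
 [602.5  53.2  55. ]
 [599.   21.4  55. ]
 [595.4 -10.4  55. ]
 [591.8 -42.2  55. ]]
```

```bash
cat > mv.py <<'E'
# usage: python3 mv.py x y z yaw(tool y angle) N  -> rows from measured pose to target (tool down)
import sys,json
from h import *
def down(a): return np.column_stack([[0,0,-1],[np.cos(a),np.sin(a),0],[np.sin(a),-np.cos(a),0]])
def rows(p0,R0,p1,R1,n):
    rv=R.from_matrix(R0.T@R1).as_rotvec(); out=[]
    p=np.array(p0,float); Rm=R0.copy(); k0=n
    for i in range(n):
        k=n-i
        o=np.round(Rm.T@(np.asarray(p1)-p)/k/10,2)
        r=np.round(R.from_matrix(Rm.T@R1).as_rotvec()/k,3)
        p=p+Rm@(o*10); Rm=Rm@R.from_rotvec(r).as_matrix()
        out.append((o.tolist(),r.tolist()))
    return out
def show(p1,R1,n):
    s=bot.observe(); R0=R.from_rotvec(s['tcp_rot']).as_matrix()
    print('at',s['ee_pos'].round(1),'ydir',round(float(np.arctan2(R0[1,1],R0[0,1])),3),'t',s['clock'],'w',round(s['grip_width'],1),'j',s['joints'].round(2))
    for o,r in rows(s['ee_pos'],R0,np.asarray(p1,float),R1,n): print(json.dumps({"offset":o,"rot":r}))
if __name__=='__main__':
    a=[float(x) for x in sys.argv[1:6]]
    show(a[:3],down(a[3]),int(a[4]))
E
python3 mv.py 450 -250 300 -1.364 5; python3 mv.py 450 -250 300 1.778 5
```

```text
at [ 173.7 -600.   291.3] ydir 1.852 t 0.1 w 86.8 j [-1.03  0.39  0.01 -0.   -1.19 -0.26]
{"offset": [-0.17, 5.19, 7.25], "rot": [-0.613, 0.001, -0.0]}
{"offset": [-0.17, 0.07, 8.92], "rot": [-0.613, 0.001, -0.0]}
{"offset": [-0.18, -5.07, 7.33], "rot": [-0.614, 0.001, -0.0]}
{"offset": [-0.19, -8.37, 3.07], "rot": [-0.613, 0.001, -0.001]}
{"offset": [-0.18, -8.62, -2.31], "rot": [-0.614, 0.0, -0.001]}
at [ 173.7 -600.   291.3] ydir 1.852 t 0.1 w 86.8 j [-1.03  0.39  0.01 -0.   -1.19 -0.26]
{"offset": [-0.17, 5.19, 7.25], "rot": [0.015, -0.0, -0.0]}
{"offset": [-0.16, 5.3, 7.18], "rot": [0.015, -0.0, -0.0]}
{"offset": [-0.17, 5.4, 7.09], "rot": [0.015, -0.0, -0.001]}
{"offset": [-0.17, 5.51, 7.01], "rot": [0.015, -0.0, -0.0]}
{"offset": [-0.17, 5.61, 6.94], "rot": [0.014, -0.0, -0.001]}
```

```bash
python3 mv.py 480 -100 290 1.778 10
```

```text
at [ 173.7 -600.   291.3] ydir 1.852 t 0.1 w 86.8 j [-1.03  0.39  0.01 -0.   -1.19 -0.26]
{"offset": [0.02, 3.95, 4.33], "rot": [0.007, -0.0, -0.0]}
{"offset": [0.02, 3.98, 4.3], "rot": [0.007, -0.0, -0.0]}
{"offset": [0.02, 4.01, 4.28], "rot": [0.008, -0.0, -0.0]}
{"offset": [0.02, 4.05, 4.24], "rot": [0.007, -0.0, -0.0]}
{"offset": [0.02, 4.07, 4.22], "rot": [0.008, -0.0, -0.0]}
{"offset": [0.02, 4.11, 4.18], "rot": [0.007, -0.0, -0.0]}
{"offset": [0.02, 4.14, 4.16], "rot": [0.008, -0.0, -0.0]}
{"offset": [0.02, 4.17, 4.12], "rot": [0.007, -0.0, -0.001]}
{"offset": [0.02, 4.2, 4.09], "rot": [0.008, -0.0, -0.0]}
{"offset": [0.01, 4.23, 4.06], "rot": [0.007, -0.0, -0.001]}
```

Emit:
{"name": "step_arm", "arguments": {"plan": [{"offset": [0, 4, 4.3], "rot": [0.007, 0, 0], "claw": 4.5}, {"offset": [0, 4, 4.3], "rot": [0.007, 0, 0], "claw": 4.5}, {"offset": [0, 4, 4.3], "rot": [0.008, 0, 0], "claw": 4.5}, {"offset": [0, 4, 4.2], "rot": [0.007, 0, 0], "claw": 4.5}, {"offset": [0, 4.1, 4.2], "rot": [0.008, 0, 0], "claw": 4.5}], "newtons": 12}}

```text
clock: 0.72
ee_pos: [326.7, -348.4, 292.0]
tcp_rot: [-0.192, 1.562, 0.192]
contact_force: [1.2, -0.1, 0.4]
grip_width: 48.0
```

Emit:
{"name": "step_arm", "arguments": {"plan": [{"offset": [0, 4.1, 4.2], "rot": [0.007, 0, 0], "claw": 4.5}, {"offset": [0, 4.1, 4.2], "rot": [0.007, 0, 0], "claw": 4.5}, {"offset": [0, 4.2, 4.1], "rot": [0.008, 0, 0], "claw": 4.5}, {"offset": [0, 4.2, 4.1], "rot": [0.007, 0, 0], "claw": 4.5}, {"offset": [0, 4.2, 4.1], "rot": [0.008, 0, 0], "claw": 4.5}]}}

```text
clock: 1.35
ee_pos: [480.6, -98.5, 292.2]
tcp_rot: [-0.163, 1.565, 0.163]
contact_force: [0.6, -0.3, 0.1]
grip_width: 45.1
```

```bash
python3 mv.py 559 304 200 1.778 8
```

```text
at [480.6 -98.5 292.2] ydir 1.779 t 1.35 w 45.1 j [ 0.13  0.16 -0.31 -0.   -1.1  -1.49]
{"offset": [1.15, 4.72, 2.0], "rot": [0.0, -0.0, -0.0]}
{"offset": [1.15, 4.72, 2.0], "rot": [0.0, -0.0, -0.0]}
{"offset": [1.15, 4.72, 2.0], "rot": [0.0, -0.0, -0.0]}
{"offset": [1.15, 4.72, 2.0], "rot": [0.0, -0.0, -0.0]}
{"offset": [1.15, 4.72, 1.99], "rot": [0.0, -0.0, -0.0]}
{"offset": [1.16, 4.72, 2.0], "rot": [0.0, -0.0, -0.0]}
{"offset": [1.15, 4.72, 1.99], "rot": [0.0, -0.0, -0.0]}
{"offset": [1.16, 4.72, 2.0], "rot": [0.001, -0.0, -0.0]}
```

Emit:
{"name": "step_arm", "arguments": {"plan": [{"offset": [1.15, 4.72, 2.0], "claw": 4.5}, {"offset": [1.15, 4.72, 2.0], "claw": 4.5}, {"offset": [1.15, 4.72, 2.0], "claw": 4.5}, {"offset": [1.15, 4.72, 2.0], "claw": 4.5}, {"offset": [1.15, 4.72, 2.0], "claw": 4.5}]}}

```text
invalid input at $.plan[0]: expected keys offset, rot, claw
```

Emit:
{"name": "step_arm", "arguments": {"plan": [{"offset": [1.15, 4.72, 2.0], "claw": 4.5}, {"offset": [1.15, 4.72, 2.0], "claw": 4.5}, {"offset": [1.15, 4.72, 2.0], "claw": 4.5}, {"offset": [0, 0, 0], "claw": 4.5}]}}

```text
invalid input at $.plan[0]: expected keys offset, rot, claw
```

```bash
python3 mv.py 559 304 131 1.778 2
python3 - <<'E'
from h import *
im=snap('top','top1.png'); crop(im,100,160,300,310,4,'t1.png')
im=snap('side','side1.png'); crop(im,120,250,320,400,4,'s1.png')
E
```

```text
at [480.6 -98.5 292.2] ydir 1.779 t 1.35 w 45.1 j [ 0.13  0.16 -0.31 -0.   -1.1  -1.49]
{"offset": [8.06, 18.88, 7.99], "rot": [0.0, -0.0, -0.0]}
{"offset": [8.06, 18.88, 7.99], "rot": [0.001, -0.0, -0.0]}
```

View pics/s1.png

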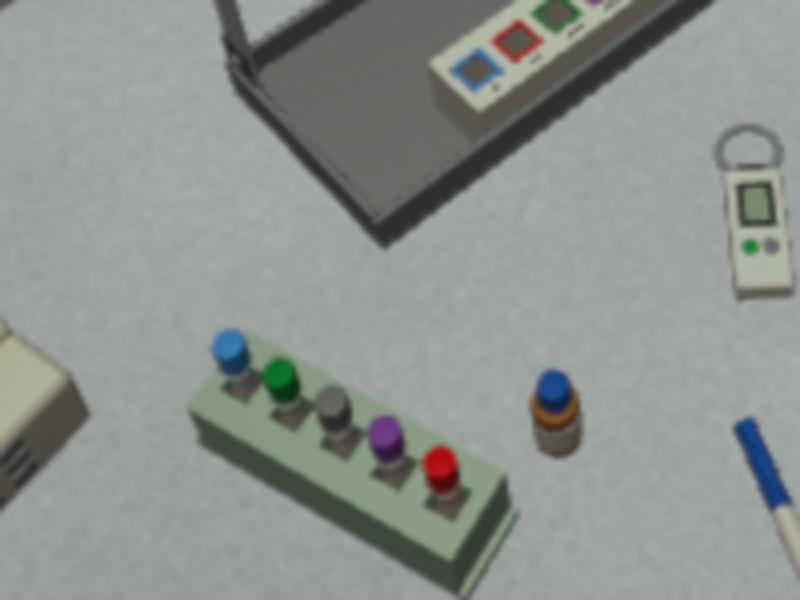

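View pics/t1.png

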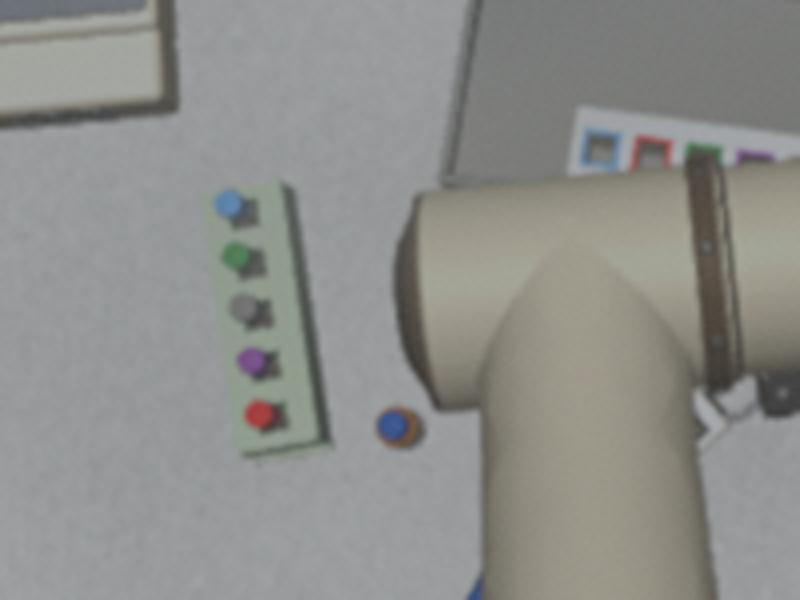

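Those calls were refused because every row needs "rot". The pictures show the rack unchanged. Repeating with the key added.

Emit:
{"name": "step_arm", "arguments": {"plan": [{"offset": [1.15, 4.72, 2.0], "rot": [0, 0, 0], "claw": 4.5}, {"offset": [1.15, 4.72, 2.0], "rot": [0, 0, 0], "claw": 4.5}, {"offset": [1.15, 4.72, 2.0], "rot": [0, 0, 0], "claw": 4.5}, {"offset": [1.15, 4.72, 2.0], "rot": [0, 0, 0], "claw": 4.5}, {"offset": [1.15, 4.72, 2.0], "rot": [0, 0, 0], "claw": 4.5}]}}

```text
clock: 2.08
ee_pos: [529.2, 152.2, 234.1]
tcp_rot: [-0.163, 1.565, 0.163]
contact_force: [0.1, -0.1, 0.5]
grip_width: 45.2
```

Emit:
{"name": "step_arm", "arguments": {"plan": [{"offset": [1.15, 4.72, 2.0], "rot": [0, 0, 0], "claw": 4.5}, {"offset": [1.15, 4.72, 2.0], "rot": [0, 0, 0], "claw": 4.5}, {"offset": [1.15, 4.72, 2.0], "rot": [0, 0, 0], "claw": 4.5}, {"offset": [0, 0, 0], "rot": [0, 0, 0], "claw": 4.5}]}}

```text
clock: 2.58
ee_pos: [558.6, 304.2, 197.9]
tcp_rot: [-0.167, 1.567, 0.164]
contact_force: [-0.2, -1.2, -0.6]
grip_width: 44.8
```

```bash
python3 mv.py 559 304 131 1.778 2
python3 - <<'E'
from h import *
im=snap('top','top1.png'); crop(im,100,160,300,310,4,'t1.png')
im=snap('side','side1.png'); crop(im,120,250,320,400,4,'s1.png')
E
```

```text
at [558.6 304.2 197.9] ydir 1.781 t 2.575 w 44.8 j [ 0.75  0.48 -0.09 -0.   -1.01 -2.11]
{"offset": [3.35, -0.01, 0.02], "rot": [0.002, -0.001, 0.001]}
{"offset": [3.34, -0.01, 0.02], "rot": [0.001, -0.002, 0.0]}
```

View pics/s1.png

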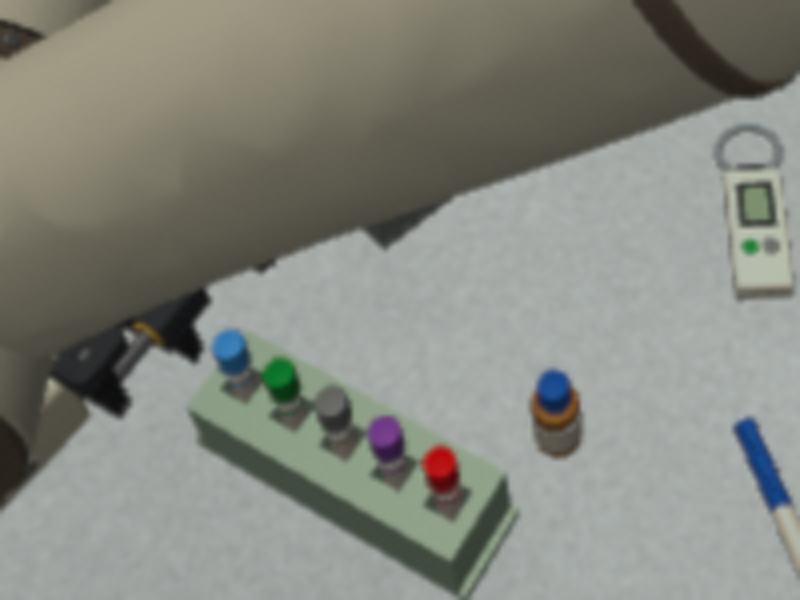

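View pics/t1.png

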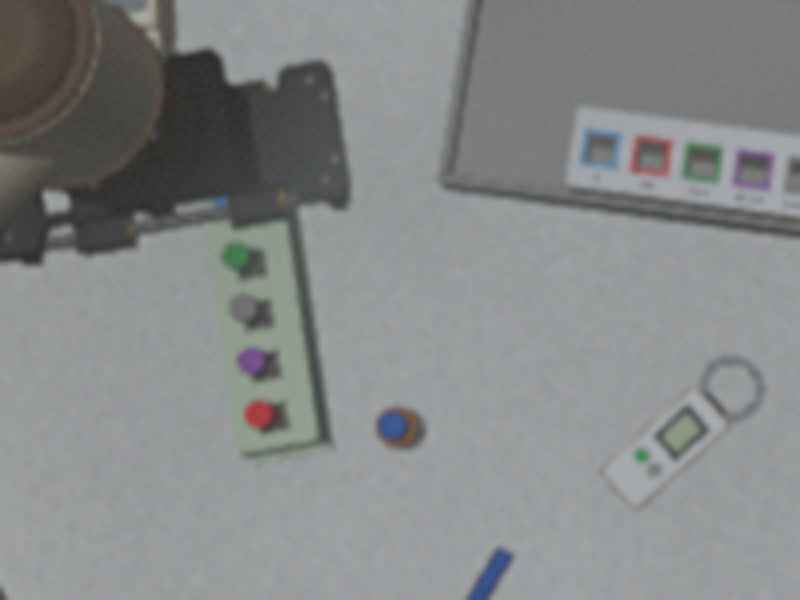

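Run:
```python
from h import *
a=1.781;d=np.array([np.cos(a),np.sin(a),0]);w=np.array([np.sin(a),-np.cos(a),0])
for cam,o in(('side',(120,250)),('top',(100,160))):
  for s in(1,-1):
    for k in (22.5,37.5):
      P=[np.array([558.6,304.2,127.9])+s*k*d+h*w for h in(-9.5,9.5)]
      print(cam,s,k,((proj(cam,P)-o)*4).round().tolist())
```

```text
side 1 22.5 [[201.0, 348.0], [170.0, 331.0]]
side 1 37.5 [[181.0, 374.0], [150.0, 356.0]]
side -1 22.5 [[260.0, 274.0], [229.0, 258.0]]
side -1 37.5 [[279.0, 251.0], [248.0, 235.0]]
top 1 22.5 [[171.0, 217.0], [167.0, 185.0]]
top 1 37.5 [[145.0, 221.0], [141.0, 190.0]]
top -1 22.5 [[248.0, 203.0], [244.0, 171.0]]
top -1 37.5 [[274.0, 198.0], [269.0, 166.0]]
```

Emit:
{"name": "step_arm", "arguments": {"plan": [{"offset": [2.6, 0, 0], "rot": [0, 0, 0], "claw": 4.5}, {"offset": [2.4, 0, 0], "rot": [0, 0, 0], "claw": 4.5}, {"offset": [1.7, 0, 0], "rot": [0, 0, 0], "claw": 4.5}, {"offset": [0, 0, 0], "rot": [0, 0, 0], "claw": 1.4}, {"offset": [0, 0, 0], "rot": [0, 0, 0], "claw": 1.4}], "newtons": 10}}

```text
clock: 3.3
ee_pos: [559.4, 302.1, 134.4]
tcp_rot: [-0.162, 1.563, 0.164]
contact_force: [-0.2, 0.4, -0.3]
grip_width: 31.9
```

Emit:
{"name": "step_arm", "arguments": {"plan": [{"offset": [0, 0, 0], "rot": [0, 0, 0], "claw": 1.4}, {"offset": [0, 0, 0], "rot": [0, 0, 0], "claw": 1.4}]}}

```text
clock: 3.55
ee_pos: [559.1, 302.4, 134.0]
tcp_rot: [-0.163, 1.563, 0.164]
contact_force: [-0.0, -0.2, 1.5]
grip_width: 17.1
```

```bash
python3 mv.py 559 304 235 1.778 3
python3 - <<'E'
from h import *
im=snap('side','side2.png'); crop(im,120,250,320,400,4,'s2.png')
E
```

```text
at [559.1 302.4 134. ] ydir 1.779 t 3.55 w 17.1 j [ 0.75  0.55 -0.16  0.   -0.87 -2.11]
{"offset": [-3.37, 0.06, 0.01], "rot": [0.0, 0.0, -0.0]}
{"offset": [-3.36, 0.06, 0.01], "rot": [0.0, 0.001, -0.0]}
{"offset": [-3.37, 0.05, 0.02], "rot": [0.001, 0.0, -0.001]}
```

View pics/s2.png

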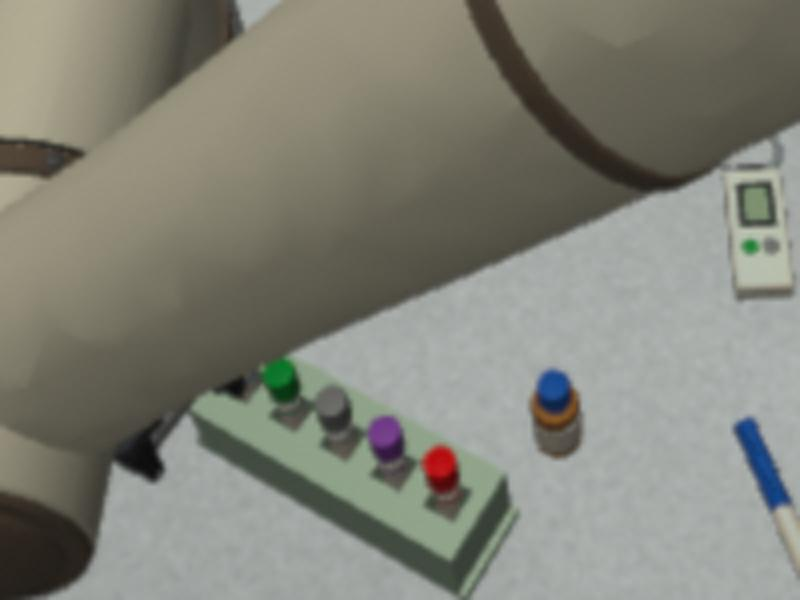

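Grip width is 17.1 mm, so the cap is held. I'll track the commanded pose by replay to avoid measurement noise.

```bash
cat > mv.py <<'E'
# usage: mv.py [ok] x y z yaw N [claw]  : 'ok' commits the previously printed plan as executed
import sys,json,os
from h import *
def down(a): return np.column_stack([[0,0,-1],[np.cos(a),np.sin(a),0],[np.sin(a),-np.cos(a),0]])
ST='cmd.npz'
def load():
    d=np.load(ST); return d['p'],d['R']
def apply(p,Rm,rws):
    for o,r in rws:
        p=p+Rm@(np.array(o)*10); Rm=Rm@R.from_rotvec(r).as_matrix()
    return p,Rm
def go(p1,R1,n,claw):
    p0,R0=load(); s=bot.observe()
    Rm=R.from_rotvec(s['tcp_rot']).as_matrix()
    print('cmd',p0.round(1),'meas',s['ee_pos'].round(1),'dR',R.from_matrix(R0.T@Rm).as_rotvec().round(3),'t',round(s['clock'],2),'w',round(s['grip_width'],1),'F',s['contact_force'].round(1),'j',s['joints'].round(2))
    p=p0.copy();Rc=R0.copy();out=[]
    for i in range(n):
        k=n-i
        o=np.round(Rc.T@(np.asarray(p1)-p)/k/10,2)+0.; r=np.round(R.from_matrix(Rc.T@R1).as_rotvec()/k,3)+0.
        p,Rc=apply(p,Rc,[(o,r)]); out.append({"offset":o.tolist(),"rot":r.tolist(),"claw":claw})
    for i in range(0,n,5): print(json.dumps(out[i:i+5]))
    np.savez('next.npz',p=p,R=Rc)
if __name__=='__main__':
    A=sys.argv[1:]
    if A[0]=='ok': os.replace('next.npz',ST); A=A[1:]
    if A:
        a=[float(x) for x in A]
        go(a[:3],down(a[3]),int(a[4]),a[5] if len(a)>5 else 1.4)
E
python3 - <<'E'
from mv import *
Rm=R.from_rotvec([-0.21961893,1.55985696,0.22261546]).as_matrix()
# joints-based nominal: exact down with yaw
a=np.pi-1.03-0.259
print(a,np.arctan2(Rm[1,1],Rm[0,1]))
p=np.array([173.82,-600.322,292.25]);M=down(a)
Z=[0,0,0]
y=[4,4,4,4,4.1,4.1,4.1,4.2,4.2,4.2];z=[4.3,4.3,4.3,4.2,4.2,4.2,4.2,4.1,4.1,4.1];r=[.007,.007,.008,.007,.008]*2
rws=[([0,y[i],z[i]],[r[i],0,0]) for i in range(10)]
p,M=apply(p,M,rws); print(p)
p,M=apply(p,M,[([1.15,4.72,2],Z)]*8+[([6.7,0,0],Z)]); print(p,np.arctan2(M[1,1],M[0,1]))
np.savez(ST,p=p,R=M)
E
python3 mv.py 560 303 236 1.778 3
```

```text
1.852592653589793 1.8524845463477229
[ 480.18074422 -100.38618774  292.25      ]
[558.83836962 302.09951135 133.25      ] 1.778592653589793
cmd [558.8 302.1 133.2] meas [559.1 302.4 134. ] dR [-0.    -0.001  0.001] t 3.6 w 16.5 F [-0.3  1.   1.5] j [ 0.75  0.55 -0.16  0.   -0.87 -2.11]
[{"offset": [-3.42, 0.02, 0.04], "rot": [0.0, 0.0, 0.0], "claw": 1.4}, {"offset": [-3.43, 0.02, 0.05], "rot": [0.0, 0.0, 0.0], "claw": 1.4}, {"offset": [-3.42, 0.02, 0.04], "rot": [0.001, 0.0, 0.0], "claw": 1.4}]
```

Emit:
{"name": "step_arm", "arguments": {"plan": [{"offset": [-3.42, 0.02, 0.04], "rot": [0, 0, 0], "claw": 1.4}, {"offset": [-3.43, 0.02, 0.05], "rot": [0, 0, 0], "claw": 1.4}, {"offset": [-3.42, 0.02, 0.04], "rot": [0.001, 0, 0], "claw": 1.4}]}}

```text
clock: 3.98
ee_pos: [559.9, 303.0, 237.1]
tcp_rot: [-0.162, 1.565, 0.162]
contact_force: [0.2, 0.7, -0.3]
grip_width: 16.3
```

```bash
python3 mv.py ok 606 85 236 3.0296 10
python3 - <<'E'
from h import *
im=snap('top','top2.png'); crop(im,100,160,300,310,4,'t2.png')
im=snap('side','side2.png'); crop(im,120,250,320,400,4,'s2.png')
E
```

```text
cmd [560. 303. 236.] meas [559.9 303.  237.1] dR [-0.  0. -0.] t 3.98 w 16.3 F [ 0.2  0.7 -0.3] j [ 0.75  0.44 -0.04  0.   -1.09 -2.11]
[{"offset": [0.0, -2.23, 0.0], "rot": [-0.125, 0.0, 0.0], "claw": 1.4}, {"offset": [0.0, -2.21, -0.27], "rot": [-0.125, 0.0, 0.0], "claw": 1.4}, {"offset": [0.0, -2.16, -0.55], "rot": [-0.125, 0.0, 0.0], "claw": 1.4}, {"offset": [0.0, -2.07, -0.81], "rot": [-0.125, 0.0, 0.0], "claw": 1.4}, {"offset": [0.0, -1.96, -1.07], "rot": [-0.125, 0.0, 0.0], "claw": 1.4}]
[{"offset": [0.0, -1.81, -1.3], "rot": [-0.125, 0.0, 0.0], "claw": 1.4}, {"offset": [0.0, -1.63, -1.52], "rot": [-0.126, 0.0, 0.0], "claw": 1.4}, {"offset": [0.0, -1.43, -1.71], "rot": [-0.125, 0.0, 0.0], "claw": 1.4}, {"offset": [0.0, -1.2, -1.87], "rot": [-0.126, 0.0, 0.0], "claw": 1.4}, {"offset": [-0.01, -0.96, -2.01], "rot": [-0.125, 0.0, 0.0], "claw": 1.4}]
```

View pics/s2.png

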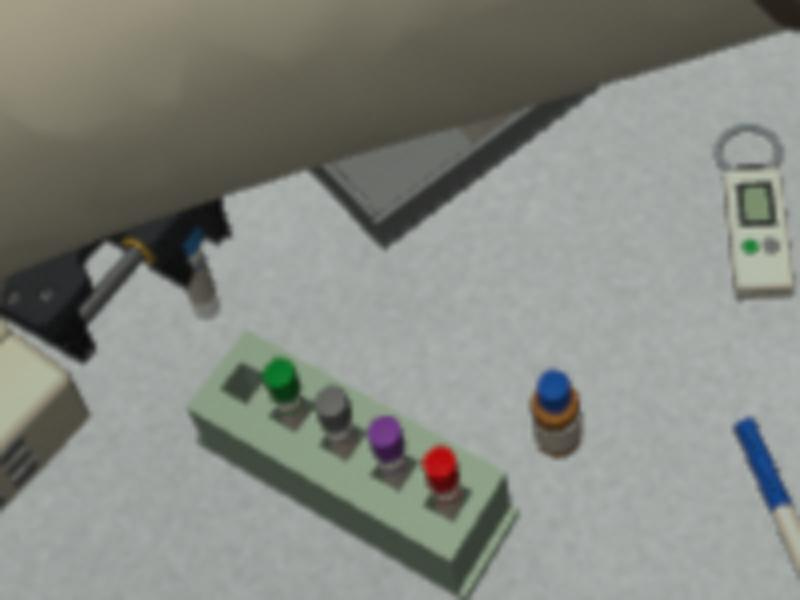

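The blue tube is lifted upright, with its foot near crop (206,312). I'll check the projected foot, then carry it over.

Run:
```python
from h import *
print((proj('side',[[560,303,111],[560,303,173],[570,303,111],[560,313,111]])-[120,250])*4)
import fit; v=np.load('fit.npy'); fit.setcam(v[6:18]); print((proj('side',[[560,303,111]])-[120,250])*4)
```

```text
[[222.62565341 316.27632765]
 [196.39033965 249.63017771]
 [209.84015103 304.48936392]
 [206.6667766  330.37762292]]
[[220.9771437  318.14434543]]
```

Emit:
{"name": "step_arm", "arguments": {"plan": [{"offset": [0.0, -2.23, 0.0], "rot": [-0.125, 0.0, 0.0], "claw": 1.4}, {"offset": [0.0, -2.21, -0.27], "rot": [-0.125, 0.0, 0.0], "claw": 1.4}, {"offset": [0.0, -2.16, -0.55], "rot": [-0.125, 0.0, 0.0], "claw": 1.4}, {"offset": [0.0, -2.07, -0.81], "rot": [-0.125, 0.0, 0.0], "claw": 1.4}, {"offset": [0.0, -1.96, -1.07], "rot": [-0.125, 0.0, 0.0], "claw": 1.4}]}}

```text
clock: 4.7
ee_pos: [582.8, 193.2, 235.4]
tcp_rot: [-0.653, 1.471, 0.653]
contact_force: [-0.5, -0.4, 0.1]
grip_width: 16.5
```

Emit:
{"name": "step_arm", "arguments": {"plan": [{"offset": [0.0, -1.81, -1.3], "rot": [-0.125, 0.0, 0.0], "claw": 1.4}, {"offset": [0.0, -1.63, -1.52], "rot": [-0.126, 0.0, 0.0], "claw": 1.4}, {"offset": [0.0, -1.43, -1.71], "rot": [-0.125, 0.0, 0.0], "claw": 1.4}, {"offset": [0.0, -1.2, -1.87], "rot": [-0.126, 0.0, 0.0], "claw": 1.4}, {"offset": [-0.01, -0.96, -2.01], "rot": [-0.125, 0.0, 0.0], "claw": 1.4}]}}

```text
clock: 5.32
ee_pos: [605.8, 84.3, 235.5]
tcp_rot: [-1.129, 1.259, 1.13]
contact_force: [-0.2, -0.2, -0.2]
grip_width: 16.6
```

```bash
python3 mv.py ok 606 85 182 3.0296 2
python3 - <<'E'
from h import *
im=snap('top','top2.png'); crop(im,200,120,360,240,5,'t2.png')
im=snap('side','side2.png'); crop(im,150,160,320,310,4,'s2.png')
E
```

```text
cmd [606.  85. 236.] meas [605.8  84.3 235.5] dR [-0.004  0.     0.001] t 5.33 w 16.6 F [-0.2 -0.2 -0.2] j [ 0.4   0.41 -0.11 -0.   -1.06 -0.51]
[{"offset": [2.7, 0.0, 0.0], "rot": [0.0, 0.0, 0.0], "claw": 1.4}, {"offset": [2.7, 0.0, 0.0], "rot": [0.0, 0.0, 0.0], "claw": 1.4}]
```

View pics/s2.png

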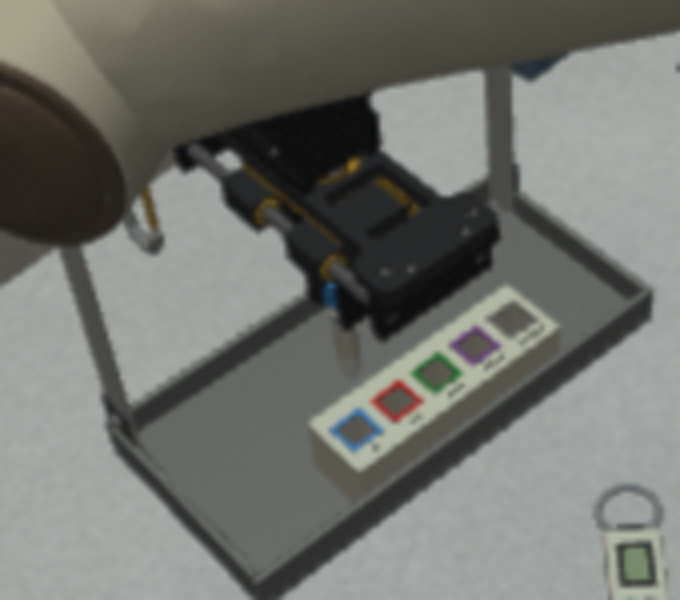

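View pics/t2.png

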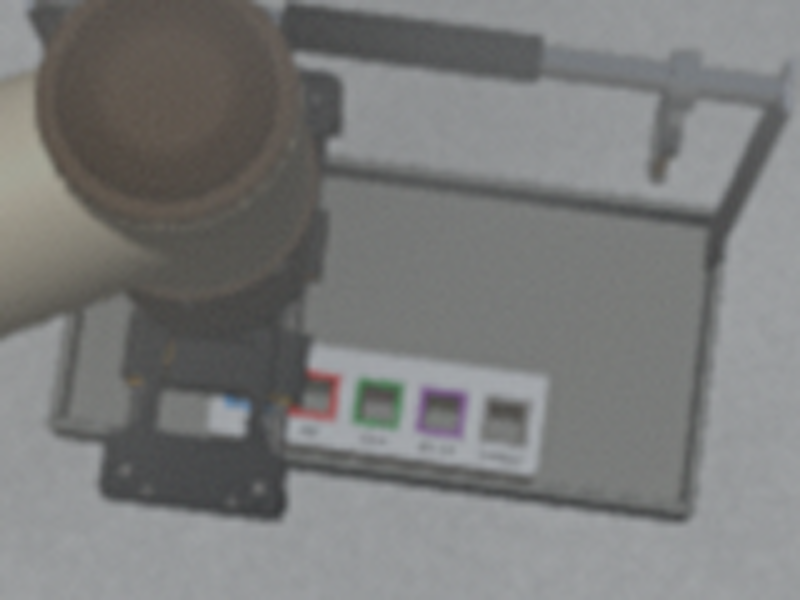

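Run:
```python
from h import *
import fit; v=np.load('fit.npy'); fit.setcam(v[6:18])
im=cv2.imread('pics/side2.png')[:,:,::-1]
crop(im,215,215,275,275,10,'s3.png')
P=[[606,85,111],[606,85,142],[606,85,173]]
print((proj('side',P)-[215,215])*10)
a=3.03; w=np.array([np.sin(a),-np.cos(a),0]); print(w,(proj('side',[np.array(P[0])+10*w])-[215,215])*10)
```

```text
[[216.69481888 373.84902928]
 [204.14972075 286.37076244]
 [190.99001881 194.602809  ]]
[0.11136119 0.99378    0.        ] [[182.74603409 397.13327123]]
```

View pics/s3.png

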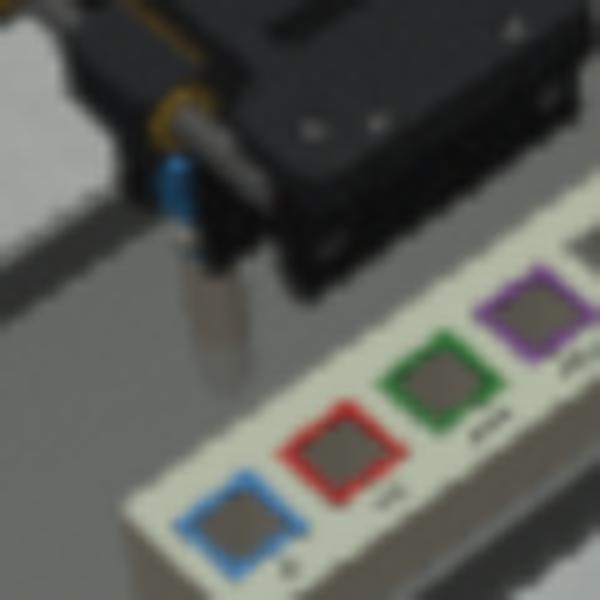

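Emit:
{"name": "step_arm", "arguments": {"plan": [{"offset": [2.7, 0.0, 0.0], "rot": [0.0, 0.0, 0.0], "claw": 1.4}, {"offset": [2.4, 0.0, 0.0], "rot": [0.0, 0.0, 0.0], "claw": 1.4}, {"offset": [0, 0, 0], "rot": [0, 0, 0], "claw": 1.4}]}}

```text
clock: 5.8
ee_pos: [604.6, 85.1, 182.8]
tcp_rot: [-1.125, 1.265, 1.128]
contact_force: [0.2, 0.3, 0.8]
grip_width: 16.6
```

```bash
python3 - <<'E'
import numpy as np; d=np.load('cmd.npz'); p=d['p'].copy(); p[2]-=51; np.savez('cmd.npz',p=p,R=d['R'])
E
python3 mv.py 606 85 136 3.0296 2
python3 - <<'E'
from h import *
im=snap('side','side3.png'); crop(im,215,215,275,275,10,'s3.png')
im=snap('top','top3.png'); crop(im,215,170,275,220,12,'t3.png')
import fit; v=np.load('fit.npy'); fit.setcam(v[6:18])
P=[[606,85,59],[606,85,90],[606,85,121],[606,85,55],[596,85,59],[606,95,59]]
print((proj('side',P)-[215,215])*10)
E
```

```text
cmd [606.  85. 185.] meas [604.6  85.1 182.8] dR [0.001 0.002 0.005] t 5.8 w 16.6 F [0.2 0.3 0.8] j [ 0.4   0.46 -0.17 -0.   -0.95 -0.52]
[{"offset": [2.45, 0.0, 0.0], "rot": [0.0, 0.0, 0.0], "claw": 1.4}, {"offset": [2.45, 0.0, 0.0], "rot": [0.0, 0.0, 0.0], "claw": 1.4}]
[[236.47201408 511.74991641]
 [224.8653905  430.82127364]
 [212.7125177  346.0804335 ]
 [237.93175029 521.92788575]
 [266.17175276 533.24249268]
 [207.01281669 537.38336277]]
```

View pics/s3.png

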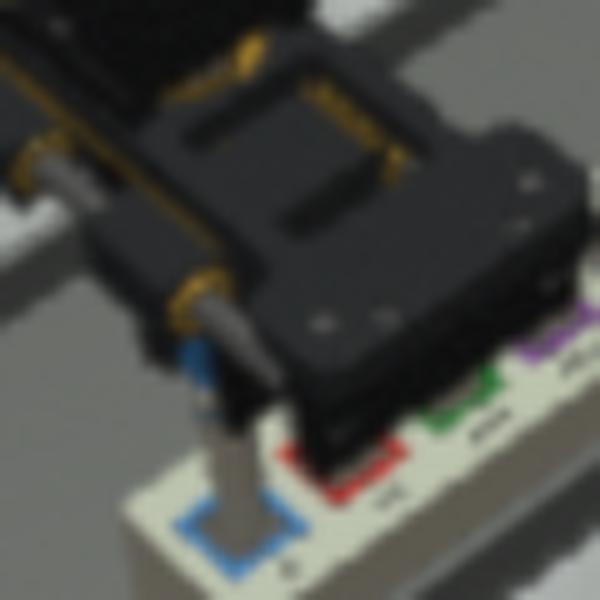

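View pics/t3.png

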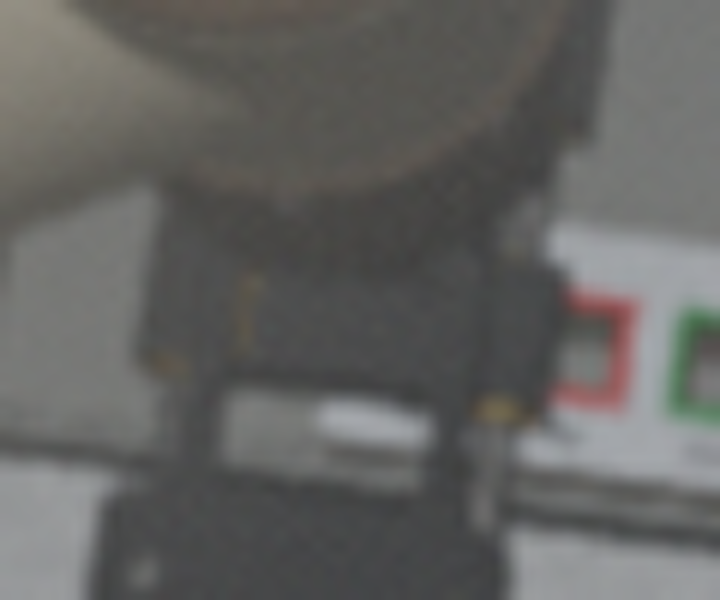

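```bash
python3 mv.py 606.8 86 157 3.0296 2
```

```text
cmd [606.  85. 185.] meas [606.3  85.4 185.5] dR [-0.     0.    -0.001] t 5.9 w 16.7 F [ 0.5 -0.   1.3] j [ 0.4   0.45 -0.17  0.   -0.95 -0.52]
[{"offset": [1.4, -0.03, 0.05], "rot": [0.0, 0.0, 0.0], "claw": 1.4}, {"offset": [1.4, -0.04, 0.06], "rot": [0.0, 0.0, 0.0], "claw": 1.4}]
```

Emit:
{"name": "step_arm", "arguments": {"plan": [{"offset": [0, -0.07, 0.11], "rot": [0, 0, 0], "claw": 1.4}, {"offset": [1.4, 0, 0], "rot": [0, 0, 0], "claw": 1.4}, {"offset": [1.4, 0, 0], "rot": [0, 0, 0], "claw": 1.4}]}}

```text
clock: 6.28
ee_pos: [606.6, 86.0, 156.3]
tcp_rot: [-1.126, 1.26, 1.126]
contact_force: [-1.1, -0.0, -0.5]
grip_width: 16.8
```

```bash
python3 mv.py ok 606.8 86 136.5 3.0296 2
python3 - <<'E'
from h import *
im=snap('side','side3.png'); crop(im,215,215,275,275,10,'s3.png')
E
```

```text
cmd [606.8  86.  157. ] meas [606.6  86.  156.3] dR [ 0. -0. -0.] t 6.28 w 16.8 F [-1.1 -0.  -0.5] j [ 0.4   0.49 -0.2  -0.   -0.89 -0.52]
[{"offset": [1.03, 0.0, 0.0], "rot": [0.0, 0.0, 0.0], "claw": 1.4}, {"offset": [1.02, 0.0, 0.0], "rot": [0.0, 0.0, 0.0], "claw": 1.4}]
```

View pics/s3.png

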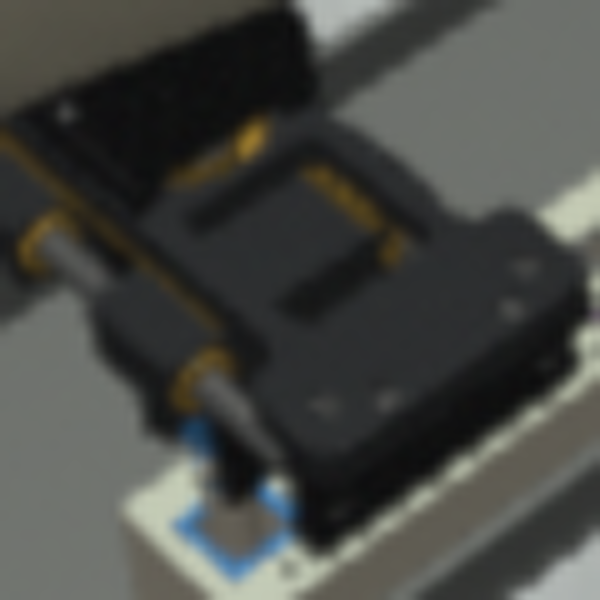

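Emit:
{"name": "step_arm", "arguments": {"plan": [{"offset": [1.03, 0.0, 0.0], "rot": [0.0, 0.0, 0.0], "claw": 1.4}, {"offset": [1.02, 0.0, 0.0], "rot": [0.0, 0.0, 0.0], "claw": 1.4}, {"offset": [0, 0, 0], "rot": [0, 0, 0], "claw": 1.4}]}}

```text
clock: 6.7
ee_pos: [606.7, 85.9, 135.9]
tcp_rot: [-1.126, 1.261, 1.127]
contact_force: [-0.0, -0.1, 0.7]
grip_width: 16.6
```

```bash
python3 mv.py ok 606.8 86 236 3.0296 3 4.5
```

```text
cmd [606.8  86.  136.6] meas [606.7  85.9 135.9] dR [-0.     0.001  0.001] t 6.7 w 16.6 F [-0.  -0.1  0.7] j [ 0.4   0.51 -0.22  0.   -0.84 -0.52]
[{"offset": [-3.31, 0.0, 0.0], "rot": [0.0, 0.0, 0.0], "claw": 4.5}, {"offset": [-3.32, 0.0, 0.0], "rot": [0.0, 0.0, 0.0], "claw": 4.5}, {"offset": [-3.32, 0.0, 0.0], "rot": [0.0, 0.0, 0.0], "claw": 4.5}]
```

Emit:
{"name": "step_arm", "arguments": {"plan": [{"offset": [0, 0, 0], "rot": [0, 0, 0], "claw": 4.5}, {"offset": [0, 0, 0], "rot": [0, 0, 0], "claw": 4.5}]}}

```text
clock: 6.95
ee_pos: [606.9, 86.1, 136.8]
tcp_rot: [-1.126, 1.26, 1.126]
contact_force: [-0.7, -0.1, 0.2]
grip_width: 29.4
```

Emit:
{"name": "step_arm", "arguments": {"plan": [{"offset": [-3.31, 0, 0], "rot": [0, 0, 0], "claw": 4.5}, {"offset": [-3.32, 0.0, 0.0], "rot": [0.0, 0.0, 0.0], "claw": 4.5}, {"offset": [-3.32, 0.0, 0.0], "rot": [0.0, 0.0, 0.0], "claw": 4.5}]}}

```text
clock: 7.32
ee_pos: [606.7, 86.0, 237.3]
tcp_rot: [-1.126, 1.26, 1.126]
contact_force: [0.1, -0.1, -0.4]
grip_width: 44.4
```

```bash
python3 mv.py ok 434.5 276.9 210 1.778 10 4.5
python3 - <<'E'
from h import *
im=snap('side','side4.png'); crop(im,205,205,285,275,10,'s4.png')
E
```

```text
cmd [606.8  86.  236. ] meas [606.7  86.  237.3] dR [ 0. -0. -0.] t 7.33 w 44.4 F [ 0.1 -0.1 -0.4] j [ 0.4   0.41 -0.1  -0.   -1.06 -0.52]
[{"offset": [0.26, 1.93, 1.7], "rot": [0.125, 0.0, 0.0], "claw": 4.5}, {"offset": [0.26, 2.12, 1.45], "rot": [0.125, 0.0, 0.0], "claw": 4.5}, {"offset": [0.26, 2.29, 1.18], "rot": [0.125, 0.0, 0.0], "claw": 4.5}, {"offset": [0.26, 2.42, 0.88], "rot": [0.125, 0.0, 0.0], "claw": 4.5}, {"offset": [0.26, 2.51, 0.57], "rot": [0.125, 0.0, 0.0], "claw": 4.5}]
[{"offset": [0.26, 2.56, 0.26], "rot": [0.125, 0.0, 0.0], "claw": 4.5}, {"offset": [0.26, 2.57, -0.06], "rot": [0.125, 0.0, 0.0], "claw": 4.5}, {"offset": [0.26, 2.54, -0.39], "rot": [0.126, 0.0, 0.0], "claw": 4.5}, {"offset": [0.26, 2.47, -0.7], "rot": [0.125, 0.0, 0.0], "claw": 4.5}, {"offset": [0.26, 2.37, -1.0], "rot": [0.126, 0.0, 0.0], "claw": 4.5}]
```

View pics/s4.png

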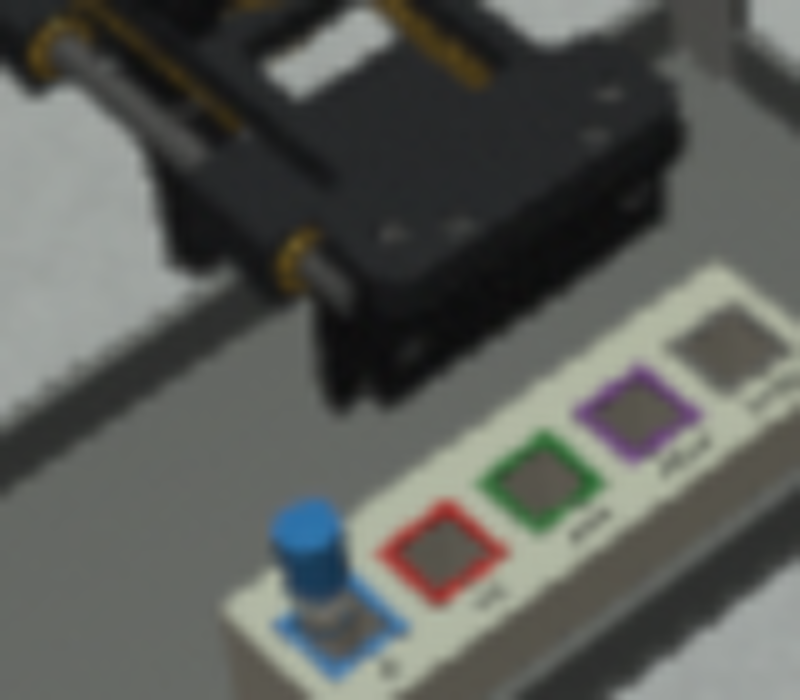

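Blue is seated with its cap at crop (308,522). Next is red, with batched waypoints.

```bash
cat > seq.py <<'E'
# seq.py [ok] "x y z yaw n claw; ..."   ('-' keeps)  hold: "h n claw"
import sys,os,json
from mv import *
A=sys.argv[1:]
if A[0]=='ok': os.replace('next.npz',ST); A=A[1:]
p,M=load(); s=bot.observe(); Rm=R.from_rotvec(s['tcp_rot']).as_matrix()
print('cmd',p.round(1),'meas',s['ee_pos'].round(1),'dR',R.from_matrix(M.T@Rm).as_rotvec().round(3),'t',round(s['clock'],2),'w',round(s['grip_width'],1),'F',s['contact_force'].round(1),'j',s['joints'].round(2))
def f(v): return ('%g'%(round(v,3)+0.))
for wp in (A[0].split(';') if A else []):
    t=wp.split(); out=[]
    if t[0]=='h':
        out=[([0,0,0],[0,0,0])]*int(t[1]); cl=t[2]
    else:
        p1=np.array([float(x) for x in t[:3]]); R1=down(float(t[3])); n=int(t[4]); cl=t[5]
        for i in range(n):
            k=n-i
            o=np.round(M.T@(p1-p)/k/10,2)+0.; r=np.round(R.from_matrix(M.T@R1).as_rotvec()/k,3)+0.
            r[abs(r)<.0015]=0
            p,M=apply(p,M,[(o,r)]); out.append((o,r))
    for i in range(0,len(out),5):
        print('['+', '.join('{"offset": [%s], "rot": [%s], "claw": %s}'%(', '.join(map(f,o)),', '.join(map(f,r)),cl) for o,r in out[i:i+5])+']')
np.savez('next.npz',p=p,R=M)
E
python3 seq.py "434.7 277 210 1.778 10 4.5; 434.7 277 133 1.778 3 4.5; h 4 1.4; 434.7 277 236 1.778 3 1.4"
```

```text
cmd [606.8  86.  236. ] meas [608.9  86.3 242.8] dR [-0.001 -0.003 -0.009] t 7.38 w 44.6 F [1.3 0.3 3.8] j [ 0.4   0.4  -0.1   0.   -1.06 -0.52]
[{"offset": [0.26, 1.92, 1.71], "rot": [0.125, 0, 0], "claw": 4.5}, {"offset": [0.26, 2.12, 1.45], "rot": [0.125, 0, 0], "claw": 4.5}, {"offset": [0.26, 2.29, 1.18], "rot": [0.125, 0, 0], "claw": 4.5}, {"offset": [0.26, 2.41, 0.88], "rot": [0.125, 0, 0], "claw": 4.5}, {"offset": [0.26, 2.51, 0.57], "rot": [0.125, 0, 0], "claw": 4.5}]
[{"offset": [0.26, 2.56, 0.26], "rot": [0.125, 0, 0], "claw": 4.5}, {"offset": [0.26, 2.57, -0.06], "rot": [0.125, 0, 0], "claw": 4.5}, {"offset": [0.26, 2.54, -0.38], "rot": [0.126, 0, 0], "claw": 4.5}, {"offset": [0.26, 2.47, -0.7], "rot": [0.125, 0, 0], "claw": 4.5}, {"offset": [0.26, 2.37, -1.01], "rot": [0.126, 0, 0], "claw": 4.5}]
[{"offset": [2.57, 0, 0], "rot": [0, 0, 0], "claw": 4.5}, {"offset": [2.57, 0, 0], "rot": [0, 0, 0], "claw": 4.5}, {"offset": [2.56, 0, 0], "rot": [0, 0, 0], "claw": 4.5}]
[{"offset": [0, 0, 0], "rot": [0, 0, 0], "claw": 1.4}, {"offset": [0, 0, 0], "rot": [0, 0, 0], "claw": 1.4}, {"offset": [0, 0, 0], "rot": [0, 0, 0], "claw": 1.4}, {"offset": [0, 0, 0], "rot": [0, 0, 0], "claw": 1.4}]
[{"offset": [-3.43, 0, 0], "rot": [0, 0, 0], "claw": 1.4}, {"offset": [-3.43, 0, 0], "rot": [0, 0, 0], "claw": 1.4}, {"offset": [-3.43, 0, 0], "rot": [0, 0, 0], "claw": 1.4}]
```

Emit:
{"name": "step_arm", "arguments": {"plan": [{"offset": [0.26, 1.92, 1.71], "rot": [0.125, 0, 0], "claw": 4.5}, {"offset": [0.26, 2.12, 1.45], "rot": [0.125, 0, 0], "claw": 4.5}, {"offset": [0.26, 2.29, 1.18], "rot": [0.125, 0, 0], "claw": 4.5}, {"offset": [0.26, 2.41, 0.88], "rot": [0.125, 0, 0], "claw": 4.5}, {"offset": [0.26, 2.51, 0.57], "rot": [0.125, 0, 0], "claw": 4.5}]}}

```text
clock: 8.0
ee_pos: [520.1, 182.1, 223.1]
tcp_rot: [-0.648, 1.471, 0.648]
contact_force: [0.5, 0.5, 0.1]
grip_width: 45.0
```

Emit:
{"name": "step_arm", "arguments": {"plan": [{"offset": [0.26, 2.56, 0.26], "rot": [0.125, 0, 0], "claw": 4.5}, {"offset": [0.26, 2.57, -0.06], "rot": [0.125, 0, 0], "claw": 4.5}, {"offset": [0.26, 2.54, -0.38], "rot": [0.126, 0, 0], "claw": 4.5}, {"offset": [0.26, 2.47, -0.7], "rot": [0.125, 0, 0], "claw": 4.5}, {"offset": [0.26, 2.37, -1.01], "rot": [0.126, 0, 0], "claw": 4.5}]}}

```text
clock: 8.62
ee_pos: [434.1, 277.6, 210.2]
tcp_rot: [-0.159, 1.564, 0.159]
contact_force: [0.9, -0.3, 0.1]
grip_width: 44.8
```

Emit:
{"name": "step_arm", "arguments": {"plan": [{"offset": [0, 0, 0], "rot": [0, 0, 0], "claw": 4.5}]}}

```text
clock: 8.75
ee_pos: [433.9, 277.8, 210.2]
tcp_rot: [-0.164, 1.564, 0.165]
contact_force: [-0.3, 0.7, -0.2]
grip_width: 45.1
```

Run:
```python
from h import *
im=snap('side','side5.png'); crop(im,150,290,300,400,5,'s5.png')
im=snap('top','top5.png'); crop(im,130,190,230,290,6,'t5.png')
s=bot.observe(); print(s['ee_pos'],s['tcp_rot'])
```

```text
[434.81178091 277.0378117  210.28499609] [-0.16359366  1.564129    0.1639917 ]
```

View pics/s5.png

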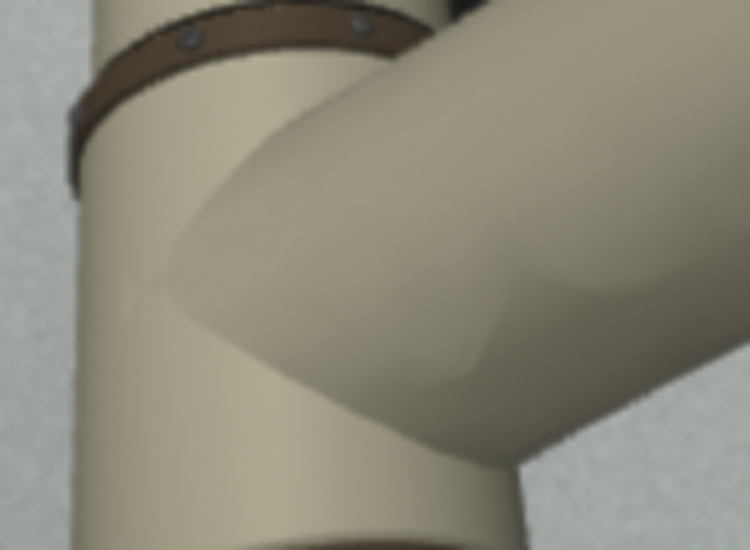

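View pics/t5.png

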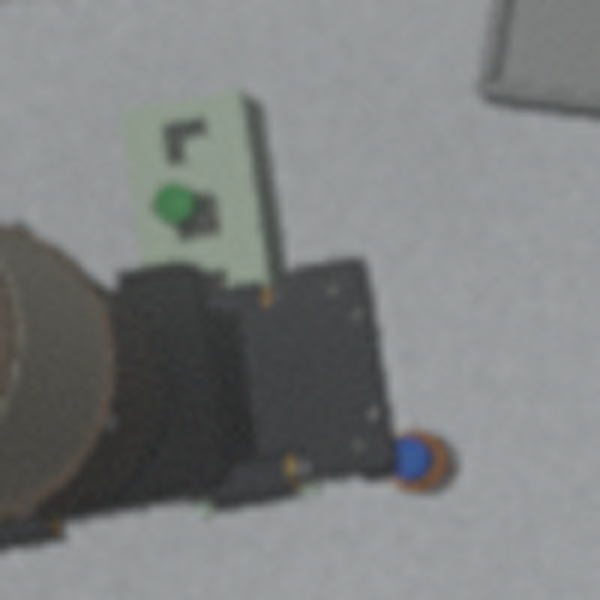

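Emit:
{"name": "step_arm", "arguments": {"plan": [{"offset": [2.57, 0, 0], "rot": [0, 0, 0], "claw": 4.5}, {"offset": [2.57, 0, 0], "rot": [0, 0, 0], "claw": 4.5}, {"offset": [2.56, 0, 0], "rot": [0, 0, 0], "claw": 4.5}]}}

```text
clock: 9.22
ee_pos: [435.5, 276.4, 132.6]
tcp_rot: [-0.162, 1.564, 0.163]
contact_force: [0.3, -0.2, -0.6]
grip_width: 45.0
```

Emit:
{"name": "step_arm", "arguments": {"plan": [{"offset": [0, 0, 0], "rot": [0, 0, 0], "claw": 1.4}, {"offset": [0, 0, 0], "rot": [0, 0, 0], "claw": 1.4}, {"offset": [0, 0, 0], "rot": [0, 0, 0], "claw": 1.4}, {"offset": [0, 0, 0], "rot": [0, 0, 0], "claw": 1.4}]}}

```text
clock: 9.72
ee_pos: [435.0, 277.3, 134.0]
tcp_rot: [-0.161, 1.563, 0.164]
contact_force: [0.7, 0.8, 1.8]
grip_width: 16.4
```

Emit:
{"name": "step_arm", "arguments": {"plan": [{"offset": [-3.43, 0, 0], "rot": [0, 0, 0], "claw": 1.4}, {"offset": [-3.43, 0, 0], "rot": [0, 0, 0], "claw": 1.4}, {"offset": [-3.43, 0, 0], "rot": [0, 0, 0], "claw": 1.4}]}}

```text
clock: 10.1
ee_pos: [434.6, 276.9, 237.5]
tcp_rot: [-0.162, 1.564, 0.163]
contact_force: [0.8, 0.2, 0.1]
grip_width: 16.9
```

```bash
python3 seq.py ok "603.3 54.2 236 3.0296 9 1.4; h 1 1.4; 603.3 54.2 157 3.0296 4 1.4; 603.3 54.2 136.3 3.0296 2 1.4; h 2 4.5; 603.3 54.2 236 3.0296 3 4.5;525.4 297 210 1.778 10 4.5"
```

```text
cmd [434.7 277.  235.9] meas [434.6 276.9 237.5] dR [-0.    -0.001  0.   ] t 10.1 w 16.9 F [0.8 0.2 0.1] j [ 0.88  0.25 -0.34  0.   -0.98 -2.25]
[{"offset": [0, -2.81, 1.33], "rot": [-0.139, 0, 0], "claw": 1.4}, {"offset": [0, -2.96, 0.92], "rot": [-0.139, 0, 0], "claw": 1.4}, {"offset": [0, -3.06, 0.5], "rot": [-0.139, 0, 0], "claw": 1.4}, {"offset": [0, -3.1, 0.07], "rot": [-0.139, 0, 0], "claw": 1.4}, {"offset": [0, -3.09, -0.36], "rot": [-0.139, 0, 0], "claw": 1.4}]
[{"offset": [0, -3.01, -0.78], "rot": [-0.139, 0, 0], "claw": 1.4}, {"offset": [0, -2.87, -1.19], "rot": [-0.139, 0, 0], "claw": 1.4}, {"offset": [0, -2.67, -1.57], "rot": [-0.14, 0, 0], "claw": 1.4}, {"offset": [-0.01, -2.43, -1.93], "rot": [-0.139, 0, 0], "claw": 1.4}]
[{"offset": [0, 0, 0], "rot": [0, 0, 0], "claw": 1.4}]
[{"offset": [1.98, 0, 0], "rot": [0, 0, 0], "claw": 1.4}, {"offset": [1.97, 0, 0], "rot": [0, 0, 0], "claw": 1.4}, {"offset": [1.98, 0, 0], "rot": [0, 0, 0], "claw": 1.4}, {"offset": [1.97, 0, 0], "rot": [0, 0, 0], "claw": 1.4}]
[{"offset": [1.04, 0, 0], "rot": [0, 0, 0], "claw": 1.4}, {"offset": 
[... 301 characters left out ...]
t": [0, 0, 0], "claw": 4.5}]
[{"offset": [0.26, 1.05, 2.33], "rot": [0.125, 0, 0], "claw": 4.5}, {"offset": [0.26, 1.33, 2.18], "rot": [0.125, 0, 0], "claw": 4.5}, {"offset": [0.26, 1.59, 1.99], "rot": [0.125, 0, 0], "claw": 4.5}, {"offset": [0.26, 1.82, 1.78], "rot": [0.125, 0, 0], "claw": 4.5}, {"offset": [0.26, 2.03, 1.54], "rot": [0.125, 0, 0], "claw": 4.5}]
[{"offset": [0.26, 2.21, 1.28], "rot": [0.125, 0, 0], "claw": 4.5}, {"offset": [0.26, 2.35, 0.99], "rot": [0.125, 0, 0], "claw": 4.5}, {"offset": [0.26, 2.45, 0.69], "rot": [0.126, 0, 0], "claw": 4.5}, {"offset": [0.26, 2.52, 0.37], "rot": [0.125, 0, 0], "claw": 4.5}, {"offset": [0.25, 2.55, 0.06], "rot": [0.126, 0, 0], "claw": 4.5}]
```

Emit:
{"name": "step_arm", "arguments": {"plan": [{"offset": [0, -2.81, 1.33], "rot": [-0.139, 0, 0], "claw": 1.4}, {"offset": [0, -2.96, 0.92], "rot": [-0.139, 0, 0], "claw": 1.4}, {"offset": [0, -3.06, 0.5], "rot": [-0.139, 0, 0], "claw": 1.4}, {"offset": [0, -3.1, 0.07], "rot": [-0.139, 0, 0], "claw": 1.4}, {"offset": [0, -3.09, -0.36], "rot": [-0.139, 0, 0], "claw": 1.4}]}}

```text
clock: 10.72
ee_pos: [528.7, 152.4, 236.5]
tcp_rot: [-0.707, 1.452, 0.708]
contact_force: [0.3, 1.0, 0.1]
grip_width: 16.6
```

Emit:
{"name": "step_arm", "arguments": {"plan": [{"offset": [0, -3.01, -0.78], "rot": [-0.139, 0, 0], "claw": 1.4}, {"offset": [0, -2.87, -1.19], "rot": [-0.139, 0, 0], "claw": 1.4}, {"offset": [0, -2.67, -1.57], "rot": [-0.14, 0, 0], "claw": 1.4}, {"offset": [-0.01, -2.43, -1.93], "rot": [-0.139, 0, 0], "claw": 1.4}, {"offset": [0, 0, 0], "rot": [0, 0, 0], "claw": 1.4}]}}

```text
clock: 11.35
ee_pos: [604.0, 52.8, 236.0]
tcp_rot: [-1.124, 1.261, 1.124]
contact_force: [-0.9, -0.4, -0.2]
grip_width: 16.3
```

Emit:
{"name": "step_arm", "arguments": {"plan": [{"offset": [1.98, 0, 0], "rot": [0, 0, 0], "claw": 1.4}, {"offset": [1.97, 0, 0], "rot": [0, 0, 0], "claw": 1.4}, {"offset": [0.85, 0, 0], "rot": [0, 0, 0], "claw": 1.4}]}}

```text
clock: 11.72
ee_pos: [602.3, 54.6, 187.2]
tcp_rot: [-1.125, 1.262, 1.127]
contact_force: [0.4, -0.3, -0.1]
grip_width: 16.7
```

Run:
```python
from h import *
im=snap('side','side6.png'); crop(im,215,205,285,275,10,'s6.png')
```

```text
(no output)
```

View pics/s6.png

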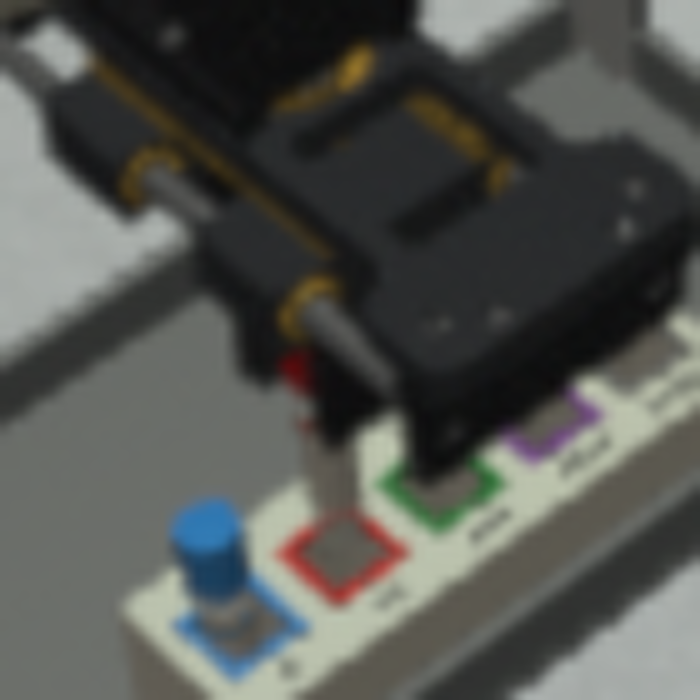

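Emit:
{"name": "step_arm", "arguments": {"plan": [{"offset": [1.4, 0, 0], "rot": [0, 0, 0], "claw": 1.4}, {"offset": [1.7, 0, 0], "rot": [0, 0, 0], "claw": 1.4}, {"offset": [1.04, 0, 0], "rot": [0, 0, 0], "claw": 1.4}, {"offset": [1.04, 0, 0], "rot": [0, 0, 0], "claw": 1.4}, {"offset": [0, 0, 0], "rot": [0, 0, 0], "claw": 1.4}]}}

```text
clock: 12.4
ee_pos: [603.2, 54.2, 135.7]
tcp_rot: [-1.126, 1.261, 1.127]
contact_force: [-0.1, -0.1, -0.3]
grip_width: 16.7
```

Emit:
{"name": "step_arm", "arguments": {"plan": [{"offset": [0, 0, 0], "rot": [0, 0, 0], "claw": 4.5}, {"offset": [0, 0, 0], "rot": [0, 0, 0], "claw": 4.5}]}}

```text
clock: 12.65
ee_pos: [603.4, 54.2, 136.5]
tcp_rot: [-1.126, 1.26, 1.126]
contact_force: [0.8, -0.4, -0.7]
grip_width: 29.1
```

```bash
cat > setc.py <<'E'
import sys
from mv import *
a=[float(x) for x in sys.argv[1:5]]; np.savez(ST,p=np.array(a[:3]),R=down(a[3]))
E
python3 setc.py 603.3 54.2 136.2 3.0296; python3 seq.py "603.3 54.2 226 3.0296 3 4.5; 527.9 296.8 200 1.778 10 4.5; 527.9 296.8 133 1.778 3 4.5; h 4 1.4; 527.9 296.8 236 1.778 3 1.4;599.8 22.4 236 3.0296 9 1.4; h 1 1.4; 599.8 22.4 157 3.0296 4 1.4; 599.8 22.4 136.3 3.0296 2 1.4; h 3 4.5"
```

```text
cmd [603.3  54.2 136.2] meas [603.4  54.2 136.5] dR [ 0.    -0.    -0.001] t 12.65 w 29.1 F [ 0.8 -0.4 -0.7] j [ 0.36  0.5  -0.23 -0.   -0.84 -0.47]
[{"offset": [-2.99, 0, 0], "rot": [0, 0, 0], "claw": 4.5}, {"offset": [-3, 0, 0], "rot": [0, 0, 0], "claw": 4.5}, {"offset": [-2.99, 0, 0], "rot": [0, 0, 0], "claw": 4.5}]
[{"offset": [0.26, 1.02, 2.33], "rot": [0.125, 0, 0], "claw": 4.5}, {"offset": [0.26, 1.3, 2.18], "rot": [0.125, 0, 0], "claw": 4.5}, {"offset": [0.26, 1.56, 2], "rot": [0.125, 0, 0], "claw": 4.5}, {"offset": [0.26, 1.8, 1.79], "rot": [0.125, 0, 0], "claw": 4.5}, {"offset": [0.26, 2.01, 1.55], "rot": [0.125, 0, 0], "claw": 4.5}]
[{"offset": [0.26, 2.19, 1.29], "rot": [0.125, 0, 0], "claw": 4.5}, {"offset": [0.26, 2.33, 1.01], "rot": [0.125, 0, 0], "claw": 4.5}, {"offset": [0.26, 2.44, 0.71], "rot": [0.126, 0, 0], "claw": 4.5}, {"offset": [0.26, 2.51, 0.39], "rot": [0.125, 0, 0], "claw": 4.5}, {"offset": [0.26, 2.55, 0.08], "rot": [0.126, 0, 0], "claw": 4.5}]
[{"offset": [2.23, 0, 0], "rot": [0, 0, 0], "claw": 4.5}, {"offset": [2.24, 0, 0], "rot": [0, 0, 0], "claw": 4.5
[... 914 characters left out ...]
 1.4}, {"offset": [0, -1.9, -2.51], "rot": [-0.14, 0, 0], "claw": 1.4}, {"offset": [0, -1.52, -2.75], "rot": [-0.139, 0, 0], "claw": 1.4}]
[{"offset": [0, 0, 0], "rot": [0, 0, 0], "claw": 1.4}]
[{"offset": [1.97, 0, 0], "rot": [0, 0, 0], "claw": 1.4}, {"offset": [1.98, 0, 0], "rot": [0, 0, 0], "claw": 1.4}, {"offset": [1.98, 0, 0], "rot": [0, 0, 0], "claw": 1.4}, {"offset": [1.97, 0, 0], "rot": [0, 0, 0], "claw": 1.4}]
[{"offset": [1.04, 0, 0], "rot": [0, 0, 0], "claw": 1.4}, {"offset": [1.03, 0, 0], "rot": [0, 0, 0], "claw": 1.4}]
[{"offset": [0, 0, 0], "rot": [0, 0, 0], "claw": 4.5}, {"offset": [0, 0, 0], "rot": [0, 0, 0], "claw": 4.5}, {"offset": [0, 0, 0], "rot": [0, 0, 0], "claw": 4.5}]
```

Emit:
{"name": "step_arm", "arguments": {"plan": [{"offset": [-2.99, 0, 0], "rot": [0, 0, 0], "claw": 4.5}, {"offset": [-3, 0, 0], "rot": [0, 0, 0], "claw": 4.5}, {"offset": [-2.99, 0, 0], "rot": [0, 0, 0], "claw": 4.5}]}}

```text
clock: 13.02
ee_pos: [603.2, 54.2, 227.3]
tcp_rot: [-1.126, 1.26, 1.126]
contact_force: [0.8, 1.0, -0.9]
grip_width: 44.3
```

Emit:
{"name": "step_arm", "arguments": {"plan": [{"offset": [0.26, 1.02, 2.33], "rot": [0.125, 0, 0], "claw": 4.5}, {"offset": [0.26, 1.3, 2.18], "rot": [0.125, 0, 0], "claw": 4.5}, {"offset": [0.26, 1.56, 2], "rot": [0.125, 0, 0], "claw": 4.5}, {"offset": [0.26, 1.8, 1.79], "rot": [0.125, 0, 0], "claw": 4.5}, {"offset": [0.26, 2.01, 1.55], "rot": [0.125, 0, 0], "claw": 4.5}]}}

```text
clock: 13.65
ee_pos: [565.3, 176.2, 213.3]
tcp_rot: [-0.648, 1.471, 0.648]
contact_force: [-0.3, 0.2, -0.4]
grip_width: 45.0
```

Emit:
{"name": "step_arm", "arguments": {"plan": [{"offset": [0.26, 2.19, 1.29], "rot": [0.125, 0, 0], "claw": 4.5}, {"offset": [0.26, 2.33, 1.01], "rot": [0.125, 0, 0], "claw": 4.5}, {"offset": [0.26, 2.44, 0.71], "rot": [0.126, 0, 0], "claw": 4.5}, {"offset": [0.26, 2.51, 0.39], "rot": [0.125, 0, 0], "claw": 4.5}, {"offset": [0.26, 2.55, 0.08], "rot": [0.126, 0, 0], "claw": 4.5}]}}

```text
clock: 14.28
ee_pos: [527.6, 297.6, 200.3]
tcp_rot: [-0.159, 1.564, 0.159]
contact_force: [-0.1, -0.2, 1.0]
grip_width: 45.1
```

Run:
```python
from h import *
im=snap('side','side7.png'); crop(im,205,195,305,275,8,'s7.png')
s=bot.observe(); print(s['ee_pos'],s['contact_force'])
```

```text
[527.02058452 300.09594995 199.91407336] [0.47631989 0.50676664 0.11137838]
```

View pics/s7.png

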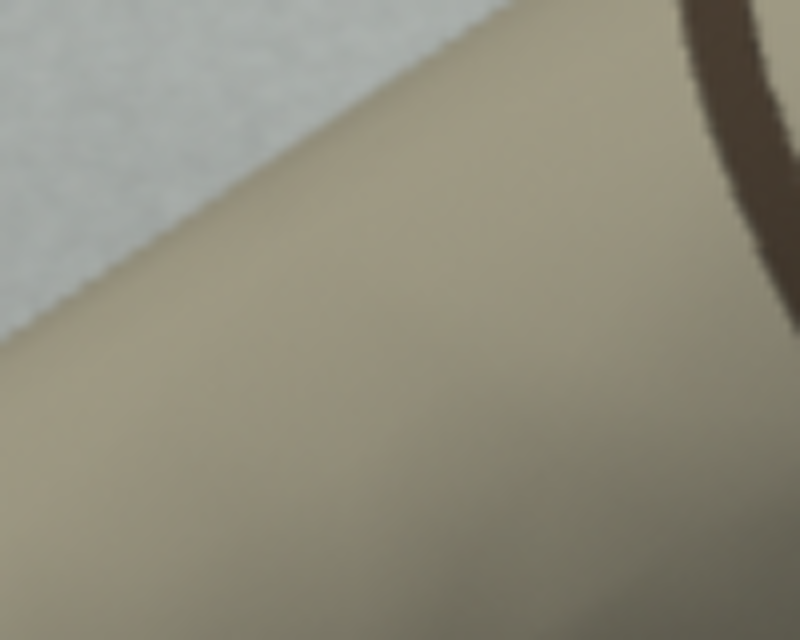

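Emit:
{"name": "step_arm", "arguments": {"plan": [{"offset": [0, 0, 0], "rot": [0, 0, 0], "claw": 4.5}, {"offset": [2.23, 0, 0], "rot": [0, 0, 0], "claw": 4.5}, {"offset": [2.24, 0, 0], "rot": [0, 0, 0], "claw": 4.5}, {"offset": [2.23, 0, 0], "rot": [0, 0, 0], "claw": 4.5}, {"offset": [0, 0, 0], "rot": [0, 0, 0], "claw": 4.5}]}}

```text
clock: 14.95
ee_pos: [527.4, 295.2, 131.6]
tcp_rot: [-0.164, 1.568, 0.16]
contact_force: [1.0, -0.2, -0.2]
grip_width: 45.0
```

Emit:
{"name": "step_arm", "arguments": {"plan": [{"offset": [0, 0, 0], "rot": [0, 0, 0], "claw": 1.4}, {"offset": [0, 0, 0], "rot": [0, 0, 0], "claw": 1.4}, {"offset": [0, 0, 0], "rot": [0, 0, 0], "claw": 1.4}, {"offset": [0, 0, 0], "rot": [0, 0, 0], "claw": 1.4}]}}

```text
clock: 15.45
ee_pos: [528.0, 297.0, 133.5]
tcp_rot: [-0.162, 1.564, 0.163]
contact_force: [0.5, 0.3, 0.9]
grip_width: 16.5
```

Emit:
{"name": "step_arm", "arguments": {"plan": [{"offset": [-3.43, 0, 0], "rot": [0, 0, 0], "claw": 1.4}, {"offset": [-3.43, 0, 0], "rot": [0, 0, 0], "claw": 1.4}, {"offset": [-3.44, 0, 0], "rot": [0, 0, 0], "claw": 1.4}]}}

```text
clock: 15.82
ee_pos: [527.7, 296.8, 237.1]
tcp_rot: [-0.163, 1.565, 0.162]
contact_force: [0.4, 0.5, 0.7]
grip_width: 16.3
```

Emit:
{"name": "step_arm", "arguments": {"plan": [{"offset": [0, -3.15, 0.16], "rot": [-0.139, 0, 0], "claw": 1.4}, {"offset": [0, -3.14, -0.28], "rot": [-0.139, 0, 0], "claw": 1.4}, {"offset": [0, -3.07, -0.72], "rot": [-0.139, 0, 0], "claw": 1.4}, {"offset": [0, -2.94, -1.13], "rot": [-0.139, 0, 0], "claw": 1.4}, {"offset": [0, -2.76, -1.53], "rot": [-0.139, 0, 0], "claw": 1.4}]}}

```text
clock: 16.45
ee_pos: [567.9, 143.4, 236.2]
tcp_rot: [-0.707, 1.452, 0.708]
contact_force: [-0.3, -0.1, 0.2]
grip_width: 16.5
```

Emit:
{"name": "step_arm", "arguments": {"plan": [{"offset": [0, -2.52, -1.9], "rot": [-0.139, 0, 0], "claw": 1.4}, {"offset": [0, -2.23, -2.23], "rot": [-0.139, 0, 0], "claw": 1.4}, {"offset": [0, -1.9, -2.51], "rot": [-0.14, 0, 0], "claw": 1.4}, {"offset": [0, -1.52, -2.75], "rot": [-0.139, 0, 0], "claw": 1.4}, {"offset": [0, 0, 0], "rot": [0, 0, 0], "claw": 1.4}]}}

```text
clock: 17.08
ee_pos: [599.8, 20.8, 235.9]
tcp_rot: [-1.124, 1.262, 1.124]
contact_force: [1.2, 1.0, 0.2]
grip_width: 16.7
```

Emit:
{"name": "step_arm", "arguments": {"plan": [{"offset": [1.97, 0, 0], "rot": [0, 0, 0], "claw": 1.4}, {"offset": [1.98, 0, 0], "rot": [0, 0, 0], "claw": 1.4}, {"offset": [0.85, 0, 0], "rot": [0, 0, 0], "claw": 1.4}, {"offset": [0, 0, 0], "rot": [0, 0, 0], "claw": 1.4}]}}

```text
clock: 17.58
ee_pos: [599.5, 23.0, 187.7]
tcp_rot: [-1.126, 1.261, 1.127]
contact_force: [0.7, -0.4, 0.2]
grip_width: 16.5
```

Run:
```python
from h import *
im=snap('side','side8.png'); crop(im,215,195,285,265,10,'s8.png')
s=bot.observe(); print(s['ee_pos'],s['contact_force'],s['grip_width'])
```

```text
[599.95509059  22.91224226 188.44973665] [-0.73367318 -1.10502832 -0.10761483] 16.42635911160803
```

View pics/s8.png

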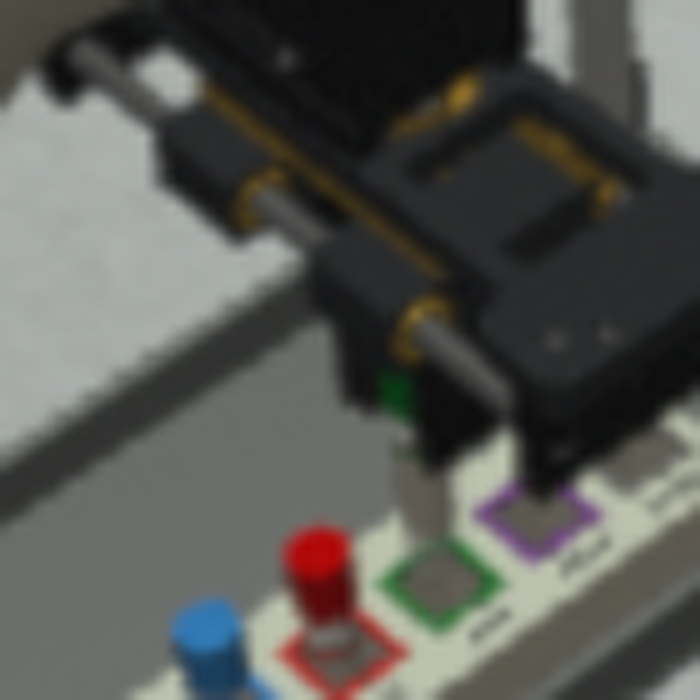

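Emit:
{"name": "step_arm", "arguments": {"plan": [{"offset": [0, 0.08, 0], "rot": [0, 0, 0], "claw": 1.4}, {"offset": [1.4, 0, 0], "rot": [0, 0, 0], "claw": 1.4}, {"offset": [1.7, 0, 0], "rot": [0, 0, 0], "claw": 1.4}, {"offset": [0, 0, 0], "rot": [0, 0, 0], "claw": 1.4}]}}

```text
clock: 18.12
ee_pos: [597.9, 22.2, 154.7]
tcp_rot: [-1.125, 1.264, 1.128]
contact_force: [0.6, -0.2, 0.2]
grip_width: 16.5
```

Emit:
{"name": "step_arm", "arguments": {"plan": [{"offset": [1.04, 0, 0], "rot": [0, 0, 0], "claw": 1.4}, {"offset": [1.03, 0, 0], "rot": [0, 0, 0], "claw": 1.4}, {"offset": [0, 0, 0], "rot": [0, 0, 0], "claw": 1.4}]}}

```text
clock: 18.5
ee_pos: [598.7, 22.4, 135.6]
tcp_rot: [-1.126, 1.261, 1.127]
contact_force: [-0.5, -0.1, -0.0]
grip_width: 16.3
```

Emit:
{"name": "step_arm", "arguments": {"plan": [{"offset": [0, 0, 0], "rot": [0, 0, 0], "claw": 4.5}, {"offset": [0, 0, 0], "rot": [0, 0, 0], "claw": 4.5}, {"offset": [0, 0, 0], "rot": [0, 0, 0], "claw": 4.5}]}}

```text
clock: 18.88
ee_pos: [599.0, 22.6, 136.6]
tcp_rot: [-1.126, 1.26, 1.126]
contact_force: [0.3, -0.2, 1.3]
grip_width: 38.6
```

```bash
python3 setc.py 599.0 22.3 136.2 3.0296; python3 seq.py "599 22.3 226 3.0296 3 4.5; 465.3 284.0 200 1.778 10 4.5; h 1 4.5;465.3 284 133 1.778 3 4.5; h 4 1.4; 465.3 284 236 1.778 3 1.4;596 -9.6 236 3.0296 10 1.4; h 1 1.4; 596 -9.6 188 3.0296 3 1.4"
```

```text
cmd [599.   22.3 136.2] meas [599.   22.6 136.6] dR [ 0. -0. -0.] t 18.88 w 38.6 F [ 0.3 -0.2  1.3] j [ 0.31  0.49 -0.25 -0.   -0.83 -0.42]
[{"offset": [-2.99, 0, 0], "rot": [0, 0, 0], "claw": 4.5}, {"offset": [-3, 0, 0], "rot": [0, 0, 0], "claw": 4.5}, {"offset": [-2.99, 0, 0], "rot": [0, 0, 0], "claw": 4.5}]
[{"offset": [0.26, 1.62, 2.45], "rot": [0.125, 0, 0], "claw": 4.5}, {"offset": [0.26, 1.91, 2.23], "rot": [0.125, 0, 0], "claw": 4.5}, {"offset": [0.26, 2.18, 1.97], "rot": [0.125, 0, 0], "claw": 4.5}, {"offset": [0.26, 2.41, 1.69], "rot": [0.125, 0, 0], "claw": 4.5}, {"offset": [0.26, 2.6, 1.37], "rot": [0.125, 0, 0], "claw": 4.5}]
[{"offset": [0.26, 2.75, 1.04], "rot": [0.125, 0, 0], "claw": 4.5}, {"offset": [0.26, 2.86, 0.69], "rot": [0.125, 0, 0], "claw": 4.5}, {"offset": [0.26, 2.92, 0.33], "rot": [0.126, 0, 0], "claw": 4.5}, {"offset": [0.26, 2.94, -0.04], "rot": [0.125, 0, 0], "claw": 4.5}, {"offset": [0.26, 2.9, -0.41], "rot": [0.126, 0, 0], "claw": 4.5}]
[{"offset": [0, 0, 0], "rot": [0, 0, 0], "claw": 4.5}]
[{"offset": [2.23, 0, 0], "rot": [0, 0, 0], "claw": 4.5}, {"o
[... 699 characters left out ...]
}, {"offset": [0, -3.17, -0.52], "rot": [-0.125, 0, 0], "claw": 1.4}, {"offset": [0, -3.08, -0.91], "rot": [-0.125, 0, 0], "claw": 1.4}]
[{"offset": [0, -2.94, -1.29], "rot": [-0.125, 0, 0], "claw": 1.4}, {"offset": [0, -2.76, -1.65], "rot": [-0.126, 0, 0], "claw": 1.4}, {"offset": [0, -2.53, -1.98], "rot": [-0.125, 0, 0], "claw": 1.4}, {"offset": [0, -2.27, -2.28], "rot": [-0.126, 0, 0], "claw": 1.4}, {"offset": [0, -1.95, -2.55], "rot": [-0.125, 0, 0], "claw": 1.4}]
[{"offset": [0, 0, 0], "rot": [0, 0, 0], "claw": 1.4}]
[{"offset": [1.6, 0, 0], "rot": [0, 0, 0], "claw": 1.4}, {"offset": [1.6, 0, 0], "rot": [0, 0, 0], "claw": 1.4}, {"offset": [1.6, 0, -0.01], "rot": [0, 0, 0], "claw": 1.4}]
```

Emit:
{"name": "step_arm", "arguments": {"plan": [{"offset": [-2.99, 0, 0], "rot": [0, 0, 0], "claw": 4.5}, {"offset": [-3, 0, 0], "rot": [0, 0, 0], "claw": 4.5}, {"offset": [-2.99, 0, 0], "rot": [0, 0, 0], "claw": 4.5}]}}

```text
clock: 19.25
ee_pos: [598.8, 22.5, 227.2]
tcp_rot: [-1.126, 1.26, 1.126]
contact_force: [0.3, 0.5, 0.0]
grip_width: 44.7
```

Emit:
{"name": "step_arm", "arguments": {"plan": [{"offset": [0.26, 1.62, 2.45], "rot": [0.125, 0, 0], "claw": 4.5}, {"offset": [0.26, 1.91, 2.23], "rot": [0.125, 0, 0], "claw": 4.5}, {"offset": [0.26, 2.18, 1.97], "rot": [0.125, 0, 0], "claw": 4.5}, {"offset": [0.26, 2.41, 1.69], "rot": [0.125, 0, 0], "claw": 4.5}, {"offset": [0.26, 2.6, 1.37], "rot": [0.125, 0, 0], "claw": 4.5}]}}

```text
clock: 19.88
ee_pos: [531.5, 154.2, 213.3]
tcp_rot: [-0.648, 1.471, 0.648]
contact_force: [0.4, -0.3, -1.0]
grip_width: 44.7
```

Emit:
{"name": "step_arm", "arguments": {"plan": [{"offset": [0.26, 2.75, 1.04], "rot": [0.125, 0, 0], "claw": 4.5}, {"offset": [0.26, 2.86, 0.69], "rot": [0.125, 0, 0], "claw": 4.5}, {"offset": [0.26, 2.92, 0.33], "rot": [0.126, 0, 0], "claw": 4.5}, {"offset": [0.26, 2.94, -0.04], "rot": [0.125, 0, 0], "claw": 4.5}, {"offset": [0.26, 2.9, -0.41], "rot": [0.126, 0, 0], "claw": 4.5}]}}

```text
clock: 20.5
ee_pos: [464.7, 285.0, 200.3]
tcp_rot: [-0.159, 1.565, 0.159]
contact_force: [0.2, 0.4, 0.6]
grip_width: 45.2
```

Emit:
{"name": "step_arm", "arguments": {"plan": [{"offset": [0, 0, 0], "rot": [0, 0, 0], "claw": 4.5}, {"offset": [2.23, 0, 0], "rot": [0, 0, 0], "claw": 4.5}, {"offset": [2.24, 0, 0], "rot": [0, 0, 0], "claw": 4.5}, {"offset": [2.23, 0, 0], "rot": [0, 0, 0], "claw": 4.5}, {"offset": [0, 0, 0], "rot": [0, 0, 0], "claw": 4.5}]}}

```text
clock: 21.12
ee_pos: [464.8, 282.8, 131.8]
tcp_rot: [-0.164, 1.568, 0.16]
contact_force: [0.3, -0.9, 0.9]
grip_width: 45.1
```

Emit:
{"name": "step_arm", "arguments": {"plan": [{"offset": [0, 0, 0], "rot": [0, 0, 0], "claw": 1.4}, {"offset": [0, 0, 0], "rot": [0, 0, 0], "claw": 1.4}, {"offset": [0, 0, 0], "rot": [0, 0, 0], "claw": 1.4}, {"offset": [0, 0, 0], "rot": [0, 0, 0], "claw": 1.4}]}}

```text
clock: 21.62
ee_pos: [465.3, 284.3, 133.6]
tcp_rot: [-0.162, 1.564, 0.163]
contact_force: [1.3, 0.1, -0.7]
grip_width: 16.5
```

Emit:
{"name": "step_arm", "arguments": {"plan": [{"offset": [-3.43, 0, 0], "rot": [0, 0, 0], "claw": 1.4}, {"offset": [-3.43, 0, 0], "rot": [0, 0, 0], "claw": 1.4}, {"offset": [-3.44, 0, 0], "rot": [0, 0, 0], "claw": 1.4}]}}

```text
clock: 22.0
ee_pos: [465.0, 284.1, 237.2]
tcp_rot: [-0.163, 1.565, 0.162]
contact_force: [-0.4, -0.2, 0.3]
grip_width: 16.7
```

Emit:
{"name": "step_arm", "arguments": {"plan": [{"offset": [0, -3.14, 0.68], "rot": [-0.125, 0, 0], "claw": 1.4}, {"offset": [0, -3.2, 0.28], "rot": [-0.125, 0, 0], "claw": 1.4}, {"offset": [0, -3.21, -0.12], "rot": [-0.125, 0, 0], "claw": 1.4}, {"offset": [0, -3.17, -0.52], "rot": [-0.125, 0, 0], "claw": 1.4}, {"offset": [0, -3.08, -0.91], "rot": [-0.125, 0, 0], "claw": 1.4}]}}

```text
clock: 22.62
ee_pos: [530.8, 136.6, 236.3]
tcp_rot: [-0.653, 1.47, 0.653]
contact_force: [-0.2, 0.2, -0.0]
grip_width: 16.6
```

Emit:
{"name": "step_arm", "arguments": {"plan": [{"offset": [0, -2.94, -1.29], "rot": [-0.125, 0, 0], "claw": 1.4}, {"offset": [0, -2.76, -1.65], "rot": [-0.126, 0, 0], "claw": 1.4}, {"offset": [0, -2.53, -1.98], "rot": [-0.125, 0, 0], "claw": 1.4}, {"offset": [0, -2.27, -2.28], "rot": [-0.126, 0, 0], "claw": 1.4}, {"offset": [0, -1.95, -2.55], "rot": [-0.125, 0, 0], "claw": 1.4}]}}

```text
clock: 23.25
ee_pos: [596.1, -10.3, 236.2]
tcp_rot: [-1.129, 1.258, 1.13]
contact_force: [0.1, 1.0, -0.3]
grip_width: 16.2
```

Emit:
{"name": "step_arm", "arguments": {"plan": [{"offset": [0, 0, 0], "rot": [0, 0, 0], "claw": 1.4}, {"offset": [1.6, 0, 0], "rot": [0, 0, 0], "claw": 1.4}, {"offset": [1.6, 0, 0], "rot": [0, 0, 0], "claw": 1.4}, {"offset": [1.6, 0, 0], "rot": [0, 0, 0], "claw": 1.4}, {"offset": [0, 0, 0], "rot": [0, 0, 0], "claw": 1.4}]}}

```text
clock: 23.88
ee_pos: [594.8, -9.0, 185.9]
tcp_rot: [-1.125, 1.264, 1.129]
contact_force: [-0.5, -0.2, 0.7]
grip_width: 16.7
```

Run:
```python
from h import *
im=snap('side','side9.png'); crop(im,225,190,295,260,10,'s9.png')
s=bot.observe(); print(s['ee_pos'],s['contact_force'],s['grip_width'])
```

```text
[595.5602737   -9.07414951 187.15683997] [0.24789625 0.81246494 0.13774073] 16.50703467600893
```

View pics/s9.png

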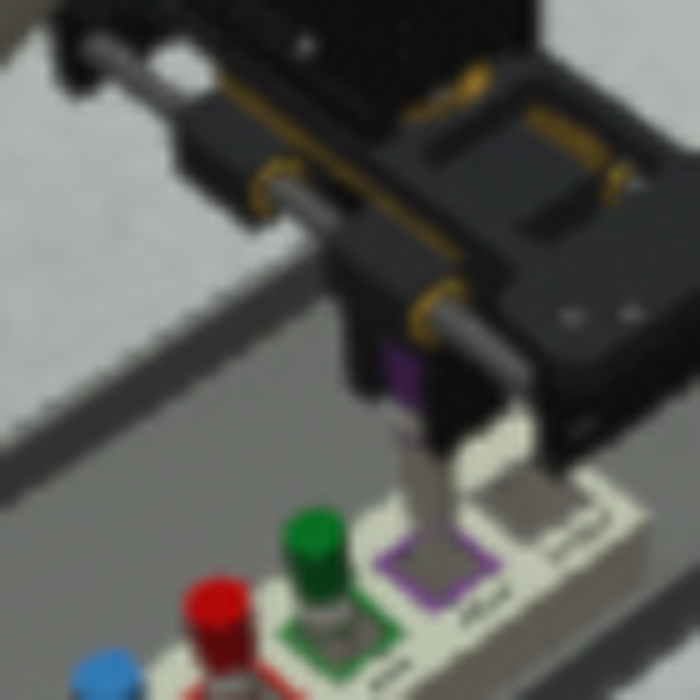

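Emit:
{"name": "step_arm", "arguments": {"plan": [{"offset": [1.4, 0, 0], "rot": [0, 0, 0], "claw": 1.4}, {"offset": [1.7, 0, 0], "rot": [0, 0, 0], "claw": 1.4}, {"offset": [1.04, 0, 0], "rot": [0, 0, 0], "claw": 1.4}, {"offset": [1.04, 0, 0], "rot": [0, 0, 0], "claw": 1.4}, {"offset": [0, 0, 0], "rot": [0, 0, 0], "claw": 1.4}]}}

```text
clock: 24.55
ee_pos: [595.8, -9.4, 135.7]
tcp_rot: [-1.126, 1.261, 1.127]
contact_force: [-0.5, -0.3, -0.0]
grip_width: 16.3
```

Emit:
{"name": "step_arm", "arguments": {"plan": [{"offset": [0, 0, 0], "rot": [0, 0, 0], "claw": 4.5}, {"offset": [0, 0, 0], "rot": [0, 0, 0], "claw": 4.5}, {"offset": [0, 0, 0], "rot": [0, 0, 0], "claw": 4.5}]}}

```text
clock: 24.92
ee_pos: [596.0, -9.3, 136.6]
tcp_rot: [-1.126, 1.26, 1.126]
contact_force: [0.5, -0.7, 0.9]
grip_width: 38.6
```

```bash
python3 setc.py 596 -9.6 136.2 3.0296; python3 seq.py "596 -9.6 226 3.0296 3 4.5; 496.8 290.3 200 1.778 10 4.5; h 1 4.5;496.8 290.3 133 1.778 3 4.5; h 4 1.4; 496.8 290.3 236 1.778 3 1.4;592.2 -41.6 236 3.0296 10 1.4; h 1 1.4; 592.2 -41.6 188 3.0296 3 1.4"
```

```text
cmd [596.   -9.6 136.2] meas [596.   -9.3 136.6] dR [-0.    -0.    -0.001] t 24.93 w 38.6 F [ 0.5 -0.7  0.9] j [ 0.26  0.49 -0.26  0.   -0.82 -0.37]
[{"offset": [-2.99, 0, 0], "rot": [0, 0, 0], "claw": 4.5}, {"offset": [-3, 0, 0], "rot": [0, 0, 0], "claw": 4.5}, {"offset": [-2.99, 0, 0], "rot": [0, 0, 0], "claw": 4.5}]
[{"offset": [0.26, 1.32, 2.87], "rot": [0.125, 0, 0], "claw": 4.5}, {"offset": [0.26, 1.67, 2.68], "rot": [0.125, 0, 0], "claw": 4.5}, {"offset": [0.26, 1.99, 2.45], "rot": [0.125, 0, 0], "claw": 4.5}, {"offset": [0.26, 2.28, 2.19], "rot": [0.125, 0, 0], "claw": 4.5}, {"offset": [0.26, 2.53, 1.88], "rot": [0.125, 0, 0], "claw": 4.5}]
[{"offset": [0.26, 2.75, 1.56], "rot": [0.125, 0, 0], "claw": 4.5}, {"offset": [0.26, 2.92, 1.2], "rot": [0.125, 0, 0], "claw": 4.5}, {"offset": [0.26, 3.05, 0.82], "rot": [0.126, 0, 0], "claw": 4.5}, {"offset": [0.26, 3.13, 0.44], "rot": [0.125, 0, 0], "claw": 4.5}, {"offset": [0.26, 3.16, 0.04], "rot": [0.126, 0, 0], "claw": 4.5}]
[{"offset": [0, 0, 0], "rot": [0, 0, 0], "claw": 4.5}]
[{"offset": [2.23, 0, 0], "rot": [0, 0, 0], "claw": 4
[... 699 characters left out ...]
law": 1.4}, {"offset": [0, -3.3, -1.03], "rot": [-0.125, 0, 0], "claw": 1.4}, {"offset": [0, -3.14, -1.43], "rot": [-0.125, 0, 0], "claw": 1.4}]
[{"offset": [0, -2.94, -1.81], "rot": [-0.125, 0, 0], "claw": 1.4}, {"offset": [0, -2.69, -2.16], "rot": [-0.126, 0, 0], "claw": 1.4}, {"offset": [0, -2.4, -2.48], "rot": [-0.125, 0, 0], "claw": 1.4}, {"offset": [0, -2.07, -2.77], "rot": [-0.126, 0, 0], "claw": 1.4}, {"offset": [0, -1.71, -3], "rot": [-0.125, 0, 0], "claw": 1.4}]
[{"offset": [0, 0, 0], "rot": [0, 0, 0], "claw": 1.4}]
[{"offset": [1.6, 0, 0], "rot": [0, 0, 0], "claw": 1.4}, {"offset": [1.6, 0, 0], "rot": [0, 0, 0], "claw": 1.4}, {"offset": [1.6, 0, 0], "rot": [0, 0, 0], "claw": 1.4}]
```

Emit:
{"name": "step_arm", "arguments": {"plan": [{"offset": [-2.99, 0, 0], "rot": [0, 0, 0], "claw": 4.5}, {"offset": [-3, 0, 0], "rot": [0, 0, 0], "claw": 4.5}, {"offset": [-2.99, 0, 0], "rot": [0, 0, 0], "claw": 4.5}]}}

```text
clock: 25.3
ee_pos: [595.8, -9.3, 227.2]
tcp_rot: [-1.126, 1.26, 1.126]
contact_force: [0.9, 0.2, -0.1]
grip_width: 44.9
```

Emit:
{"name": "step_arm", "arguments": {"plan": [{"offset": [0.26, 1.32, 2.87], "rot": [0.125, 0, 0], "claw": 4.5}, {"offset": [0.26, 1.67, 2.68], "rot": [0.125, 0, 0], "claw": 4.5}, {"offset": [0.26, 1.99, 2.45], "rot": [0.125, 0, 0], "claw": 4.5}, {"offset": [0.26, 2.28, 2.19], "rot": [0.125, 0, 0], "claw": 4.5}, {"offset": [0.26, 2.53, 1.88], "rot": [0.125, 0, 0], "claw": 4.5}]}}

```text
clock: 25.92
ee_pos: [545.9, 141.5, 213.3]
tcp_rot: [-0.648, 1.471, 0.648]
contact_force: [-0.0, -0.4, 0.1]
grip_width: 45.0
```

Emit:
{"name": "step_arm", "arguments": {"plan": [{"offset": [0.26, 2.75, 1.56], "rot": [0.125, 0, 0], "claw": 4.5}, {"offset": [0.26, 2.92, 1.2], "rot": [0.125, 0, 0], "claw": 4.5}, {"offset": [0.26, 3.05, 0.82], "rot": [0.126, 0, 0], "claw": 4.5}, {"offset": [0.26, 3.13, 0.44], "rot": [0.125, 0, 0], "claw": 4.5}, {"offset": [0.26, 3.16, 0.04], "rot": [0.126, 0, 0], "claw": 4.5}]}}

```text
clock: 26.55
ee_pos: [496.3, 291.5, 200.3]
tcp_rot: [-0.159, 1.565, 0.159]
contact_force: [0.7, -0.5, 0.7]
grip_width: 44.9
```

Emit:
{"name": "step_arm", "arguments": {"plan": [{"offset": [0, 0, 0], "rot": [0, 0, 0], "claw": 4.5}, {"offset": [2.23, 0, 0], "rot": [0, 0, 0], "claw": 4.5}, {"offset": [2.24, 0, 0], "rot": [0, 0, 0], "claw": 4.5}, {"offset": [2.23, 0, 0], "rot": [0, 0, 0], "claw": 4.5}, {"offset": [0, 0, 0], "rot": [0, 0, 0], "claw": 4.5}]}}

```text
clock: 27.18
ee_pos: [496.2, 289.1, 131.7]
tcp_rot: [-0.164, 1.568, 0.16]
contact_force: [-0.3, -0.0, -0.0]
grip_width: 44.9
```

Emit:
{"name": "step_arm", "arguments": {"plan": [{"offset": [0, 0, 0], "rot": [0, 0, 0], "claw": 1.4}, {"offset": [0, 0, 0], "rot": [0, 0, 0], "claw": 1.4}, {"offset": [0, 0, 0], "rot": [0, 0, 0], "claw": 1.4}, {"offset": [0, 0, 0], "rot": [0, 0, 0], "claw": 1.4}]}}

```text
clock: 27.68
ee_pos: [496.8, 290.7, 133.6]
tcp_rot: [-0.162, 1.564, 0.163]
contact_force: [-0.0, 0.1, -1.1]
grip_width: 16.6
```

Emit:
{"name": "step_arm", "arguments": {"plan": [{"offset": [-3.43, 0, 0], "rot": [0, 0, 0], "claw": 1.4}, {"offset": [-3.43, 0, 0], "rot": [0, 0, 0], "claw": 1.4}, {"offset": [-3.44, 0, 0], "rot": [0, 0, 0], "claw": 1.4}]}}

```text
clock: 28.05
ee_pos: [496.6, 290.5, 237.2]
tcp_rot: [-0.163, 1.565, 0.162]
contact_force: [0.2, 0.2, 0.4]
grip_width: 16.6
```

Emit:
{"name": "step_arm", "arguments": {"plan": [{"offset": [0, -3.44, 0.25], "rot": [-0.125, 0, 0], "claw": 1.4}, {"offset": [0, -3.45, -0.18], "rot": [-0.125, 0, 0], "claw": 1.4}, {"offset": [0, -3.4, -0.61], "rot": [-0.125, 0, 0], "claw": 1.4}, {"offset": [0, -3.3, -1.03], "rot": [-0.125, 0, 0], "claw": 1.4}, {"offset": [0, -3.14, -1.43], "rot": [-0.125, 0, 0], "claw": 1.4}]}}

```text
clock: 28.68
ee_pos: [544.4, 123.6, 236.3]
tcp_rot: [-0.653, 1.47, 0.653]
contact_force: [-0.2, -0.2, -0.6]
grip_width: 16.5
```

Emit:
{"name": "step_arm", "arguments": {"plan": [{"offset": [0, -2.94, -1.81], "rot": [-0.125, 0, 0], "claw": 1.4}, {"offset": [0, -2.69, -2.16], "rot": [-0.126, 0, 0], "claw": 1.4}, {"offset": [0, -2.4, -2.48], "rot": [-0.125, 0, 0], "claw": 1.4}, {"offset": [0, -2.07, -2.77], "rot": [-0.126, 0, 0], "claw": 1.4}, {"offset": [0, -1.71, -3], "rot": [-0.125, 0, 0], "claw": 1.4}]}}

```text
clock: 29.3
ee_pos: [592.2, -42.3, 236.2]
tcp_rot: [-1.129, 1.258, 1.13]
contact_force: [0.4, -0.2, -0.2]
grip_width: 16.2
```

Emit:
{"name": "step_arm", "arguments": {"plan": [{"offset": [0, 0, 0], "rot": [0, 0, 0], "claw": 1.4}, {"offset": [1.6, 0, 0], "rot": [0, 0, 0], "claw": 1.4}, {"offset": [1.6, 0, 0], "rot": [0, 0, 0], "claw": 1.4}, {"offset": [1.6, 0, 0], "rot": [0, 0, 0], "claw": 1.4}, {"offset": [0, 0, 0], "rot": [0, 0, 0], "claw": 1.4}]}}

```text
clock: 29.92
ee_pos: [591.0, -40.9, 185.9]
tcp_rot: [-1.125, 1.264, 1.129]
contact_force: [0.3, -0.5, 1.0]
grip_width: 16.8
```

Run:
```python
from h import *
im=snap('side','side10.png'); crop(im,225,180,305,250,9,'s10.png')
s=bot.observe(); print(s['ee_pos'],s['contact_force'],s['grip_width'])
```

```text
[591.77601503 -40.98030866 187.14549563] [0.03883809 1.02429172 0.40166493] 16.84001481458265
```

View pics/s10.png

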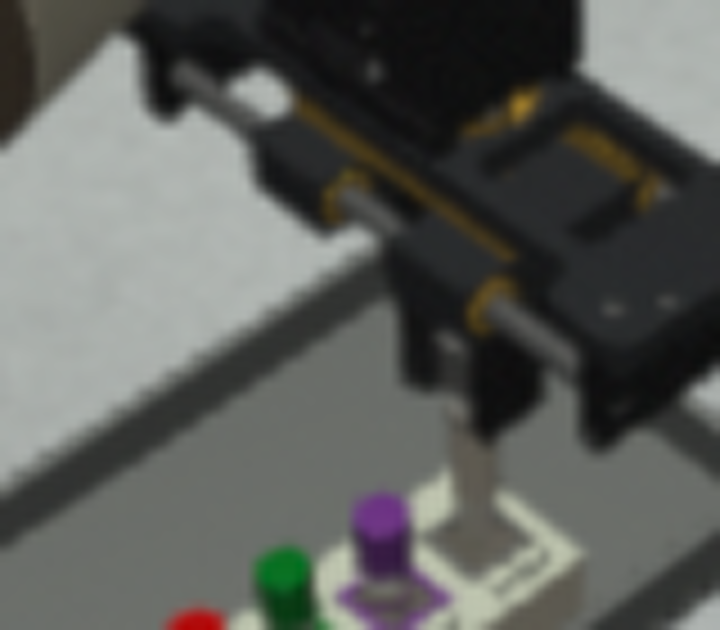

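The grey tube is over the grey pocket: tube axis near crop (474,500), pocket centre near (480,540). Lowering.

Emit:
{"name": "step_arm", "arguments": {"plan": [{"offset": [1.4, 0, 0], "rot": [0, 0, 0], "claw": 1.4}, {"offset": [1.7, 0, 0], "rot": [0, 0, 0], "claw": 1.4}, {"offset": [1.04, 0, 0], "rot": [0, 0, 0], "claw": 1.4}, {"offset": [1.04, 0, 0], "rot": [0, 0, 0], "claw": 1.4}, {"offset": [0, 0, 0], "rot": [0, 0, 0], "claw": 1.4}]}}

```text
clock: 30.6
ee_pos: [592.0, -41.4, 135.7]
tcp_rot: [-1.126, 1.261, 1.127]
contact_force: [-0.1, -0.3, -0.6]
grip_width: 16.4
```

Emit:
{"name": "step_arm", "arguments": {"plan": [{"offset": [0, 0, 0], "rot": [0, 0, 0], "claw": 4.5}, {"offset": [0, 0, 0], "rot": [0, 0, 0], "claw": 4.5}, {"offset": [0, 0, 0], "rot": [0, 0, 0], "claw": 4.5}]}}

```text
clock: 30.98
ee_pos: [592.2, -41.3, 136.6]
tcp_rot: [-1.126, 1.26, 1.126]
contact_force: [-0.3, 0.7, -0.8]
grip_width: 38.7
```

Emit:
{"name": "step_arm", "arguments": {"plan": [{"offset": [-3.5, 0, 0], "rot": [0, 0, 0], "claw": 4.5}, {"offset": [-3.5, 0, 0], "rot": [0, 0, 0], "claw": 4.5}, {"offset": [-3, 0, 0], "rot": [0, 0, 0], "claw": 4.5}, {"offset": [0, 0, 0], "rot": [0, 0, 0], "claw": 4.5}]}}

```text
clock: 31.48
ee_pos: [593.3, -41.2, 239.5]
tcp_rot: [-1.129, 1.254, 1.122]
contact_force: [0.2, -0.4, 0.1]
grip_width: 44.7
```

```bash
python3 setc.py 592.2 -41.6 236.2 3.0296; python3 seq.py
python3 - <<'E'
from h import *
im=snap('side','side11.png'); crop(im,150,130,430,340,2.8,'s11.png')
im=snap('top','top11.png'); crop(im,190,150,440,300,3,'t11.png')
E
```

```text
Traceback (most recent call last):
  File "seq.py", line 5, in <module>
    if A[0]=='ok': os.replace('next.npz',ST); A=A[1:]
       ~^^^
IndexError: list index out of range
```

View pics/s11.png

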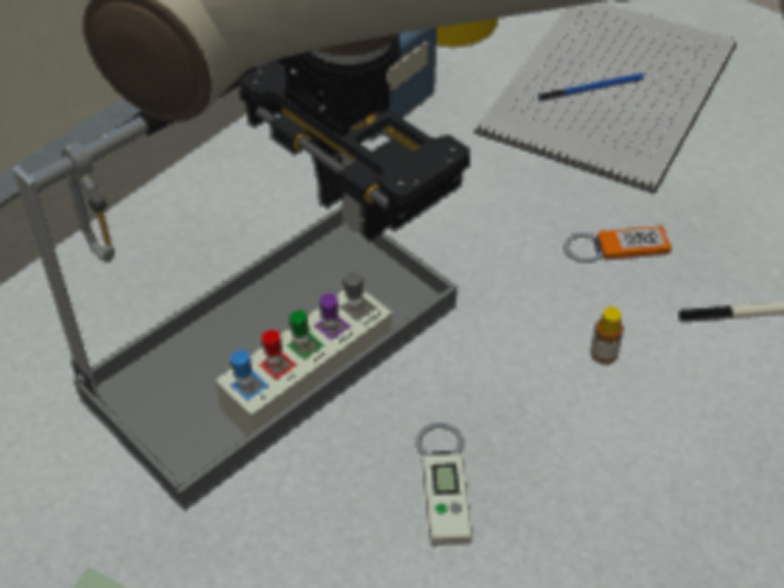

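View pics/t11.png

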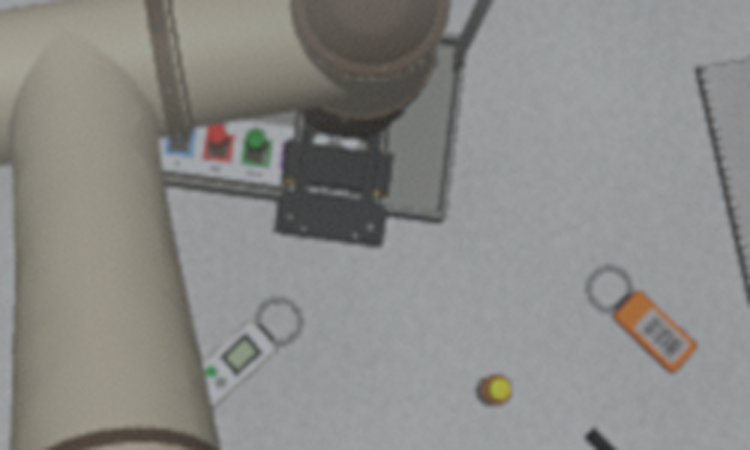

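Run:
```python
from h import *
import fit; v=np.load('fit.npy'); fit.setcam(v[6:18])
for bx in (63,72,80):
  for y in(115,-115):
    P=fit.tf(v[:3],[[bx-17,y,192],[bx-17,y,238],[bx,y,168],[80,y,272]])
    print(bx,y,'side',((proj('side',P)-[150,120])*4).round().tolist(),'top',((proj('top',P)-[200,100])*5).round().tolist())
im=cv2.imread('pics/side0.png')[:,:,::-1]
crop(im,165,170,205,230,10,'hl.png')
im=cv2.imread('pics/side0.png')[:,:,::-1]
crop(im,245,130,285,190,10,'hr.png')
a=cv2.imread('pics/hl.png');b=cv2.imread('pics/hr.png');cv2.imwrite('pics/hh.png',np.hstack([a[:600],b[:600]]))
im=cv2.imread('pics/top0.png')[:,:,::-1]
crop(im,220,110,245,150,14,'a.png');crop(im,320,125,345,165,14,'b.png')
a=cv2.imread('pics/a.png');b=cv2.imread('pics/b.png');cv2.imwrite('pics/tt.png',np.hstack([a,b]))
```

```text
63 115 side [[171.0, 405.0], [157.0, 345.0], [161.0, 418.0], [109.0, 267.0]] top [[145.0, 236.0], [135.0, 205.0], [156.0, 216.0], [139.0, 104.0]]
63 -115 side [[479.0, 219.0], [477.0, 160.0], [463.0, 236.0], [437.0, 90.0]] top [[652.0, 305.0], [663.0, 277.0], [651.0, 283.0], [681.0, 177.0]]
72 115 side [[162.0, 396.0], [147.0, 337.0], [152.0, 410.0], [109.0, 267.0]] top [[149.0, 217.0], [138.0, 185.0], [159.0, 198.0], [139.0, 104.0]]
72 -115 side [[470.0, 213.0], [467.0, 154.0], [454.0, 230.0], [437.0, 90.0]] top [[654.0, 286.0], [665.0, 257.0], [654.0, 265.0], [681.0, 177.0]]
80 115 side [[154.0, 389.0], [139.0, 329.0], [145.0, 403.0], [109.0, 267.0]] top [[151.0, 200.0], [141.0, 168.0], [162.0, 181.0], [139.0, 104.0]]
80 -115 side [[461.0, 207.0], [458.0, 148.0], [445.0, 224.0], [437.0, 90.0]] top [[657.0, 269.0], [667.0, 239.0], [656.0, 248.0], [681.0, 177.0]]
```

View pics/hh.png

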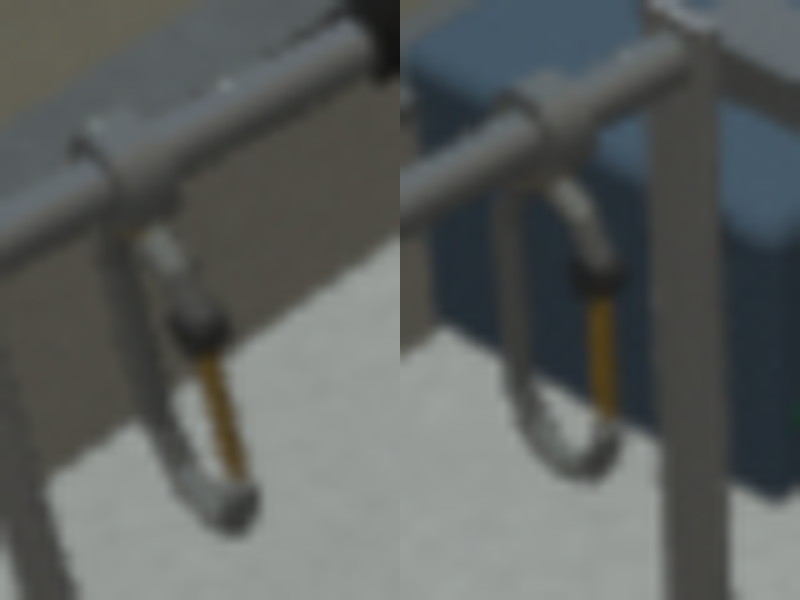

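View pics/tt.png

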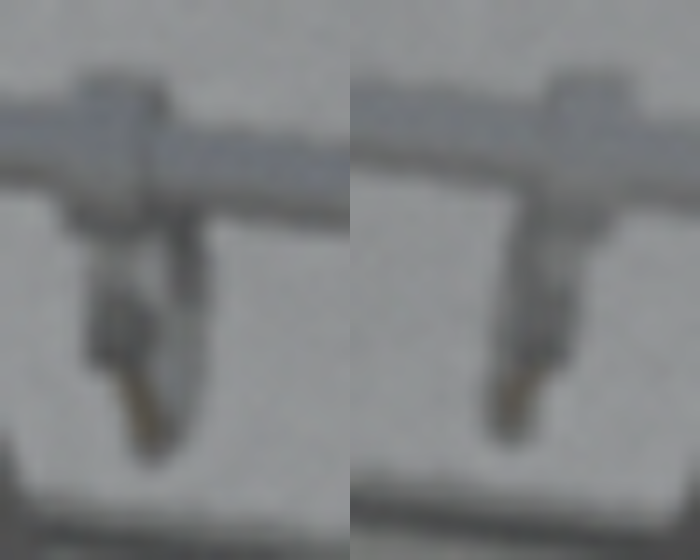

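All five tubes stand in their frames. The hooks match a bowl at carrier x = 80. Next I'll zoom in on the logger and tag.

Run:
```python
from h import *
T=cv2.imread('pics/top0.png')[:,:,::-1]; S=cv2.imread('pics/side0.png')[:,:,::-1]
S11=cv2.imread('pics/side11.png')[:,:,::-1]
print(np.abs(S11[200:340,290:400].astype(int)-S[200:340,290:400]).mean(), np.abs(T[235:300,380:440].astype(int)-cv2.imread('pics/top11.png')[235:300,380:440,::-1]).mean())
crop(T,248,245,295,290,8,'a.png');crop(T,383,233,430,278,8,'b.png')
crop(S,295,275,342,330,8,'c.png');crop(S,347,205,394,226,8,'d.png')
a,b,c,d=[cv2.imread('pics/%s.png'%k) for k in 'abcd']
cv2.imwrite('pics/ab.png',np.hstack([a,b]));
z=np.zeros((c.shape[0]-d.shape[0],d.shape[1],3),np.uint8); cv2.imwrite('pics/cd.png',np.hstack([c,np.vstack([d,z])]))
```

```text
11.462965367965367 4.9162393162393165
```

View pics/ab.png

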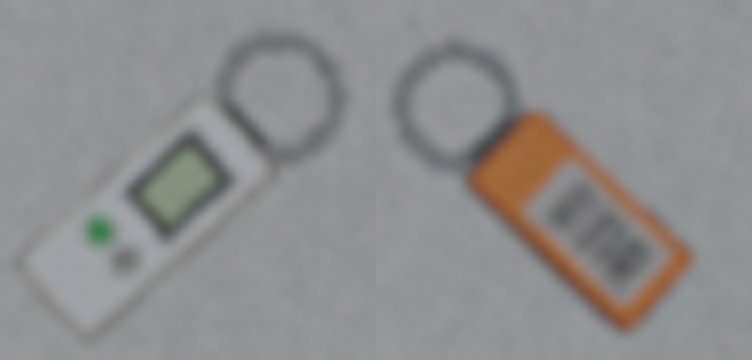

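View pics/cd.png

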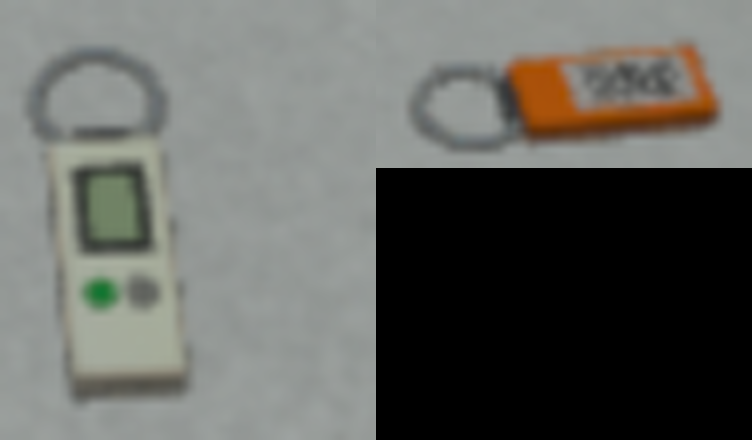

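```bash
cat > fit2.py <<'E'
from h import *
import fit; v=np.load('fit.npy'); fit.setcam(v[6:18]); U=fit.U; tf=fit.tf
def mod(L,T,rc): h=L/2; return [[rc,0,T/2],[h,17,T],[h,-17,T],[-h,17,T],[-h,-17,T]]
LOG=mod(80,16,56.5); TAG=mod(70,12,51.5)
def fitobj(M,obs,v0,show=True):
    f=lambda q: np.concatenate([((proj(c,tf(q,M))-px)/.5).ravel() for c,px in obs])
    s=least_squares(f,v0,loss='soft_l1',x_scale=[1,1,.02])
    if show:
        print(s.x.round(3),[ (x*.5).round(1).tolist() for x in np.split(f(s.x),len(obs))])
    return s.x
if __name__=='__main__':
    ol=[('top',U([[282,97],[207,95],[275,165],[20,262],[88,338]],8,248,245)),('side',U([[97,97],[48,145],[160,138],[70,376],[187,371]],8,295,275))]
    ot=[('top',U([[81,106],[94,182],[159,110],[249,328],[316,258]],8,383,233)),('side',U([[91,108],[150,124],[134,62],[342,104],[316,45]],8,347,205))]
    l=fitobj(LOG,ol,[435,29,-.8]); t=fitobj(TAG,ot,[473,-316,.8])
    fitobj(LOG,ol[:1],l); fitobj(TAG,ot[:1],t); fitobj(LOG,ol[1:],l);fitobj(TAG,ot[1:],t)
    np.save('lt.npy',[l,t]); print('hooks',tf(v[:3],[[80,115,172],[80,-115,172]]))
E
python3 fit2.py
```

```text
[424.544  40.536  -0.816] [[-0.2, -0.3, -0.1, -0.9, 0.4, 0.4, -0.7, -0.4, -0.2, 0.4], [0.2, 0.9, -0.1, -0.9, 0.1, -0.7, 0.1, 0.1, 0.5, 0.0]]
[ 462.336 -318.838    0.815] [[-0.1, -0.2, -0.9, -0.6, -0.1, -1.1, 0.1, 0.7, 0.7, -0.2], [0.2, 0.2, 0.3, 0.5, -0.7, -0.3, 0.7, 0.8, 0.5, -0.2]]
[424.154  40.056  -0.81 ] [[-0.1, -0.2, -0.0, -0.8, 0.5, 0.5, -0.5, -0.1, 0.1, 0.6]]
[ 461.538 -318.902    0.816] [[-0.1, 0.1, -0.9, -0.3, -0.0, -0.8, 0.1, 1.0, 0.7, 0.1]]
[424.658  41.01   -0.82 ] [[0.1, 1.0, -0.2, -0.9, 0.0, -0.6, -0.2, 0.2, 0.2, 0.2]]
[ 463.429 -319.112    0.821] [[-0.1, 0.0, 0.1, 0.3, -1.0, -0.4, 0.4, 0.5, 0.1, -0.5]]
hooks [[ 725.0788838   122.99927276  172.        ]
 [ 699.41709945 -105.5646632   172.        ]]
```

```bash
python3 seq.py "416.3 49.3 160 0.755 15 6.2; h 1 6.2"
```

```text
cmd [592.2 -41.6 236.2] meas [591.7 -41.3 236.1] dR [ 0. -0.  0.] t 31.57 w 45.0 F [-0.5  1.1 -0.5] j [ 0.2   0.38 -0.15 -0.   -1.04 -0.31]
[{"offset": [0.51, 1.23, 0.47], "rot": [0.152, 0, 0], "claw": 6.2}, {"offset": [0.51, 1.29, 0.28], "rot": [0.152, 0, 0], "claw": 6.2}, {"offset": [0.51, 1.32, 0.08], "rot": [0.152, 0, 0], "claw": 6.2}, {"offset": [0.51, 1.31, -0.12], "rot": [0.152, 0, 0], "claw": 6.2}, {"offset": [0.51, 1.28, -0.32], "rot": [0.152, 0, 0], "claw": 6.2}]
[{"offset": [0.51, 1.22, -0.51], "rot": [0.151, 0, 0], "claw": 6.2}, {"offset": [0.51, 1.13, -0.69], "rot": [0.152, 0, 0], "claw": 6.2}, {"offset": [0.51, 1.01, -0.85], "rot": [0.151, 0, 0], "claw": 6.2}, {"offset": [0.51, 0.87, -0.99], "rot": [0.152, 0, 0], "claw": 6.2}, {"offset": [0.51, 0.71, -1.11], "rot": [0.151, 0, 0], "claw": 6.2}]
[{"offset": [0.5, 0.54, -1.21], "rot": [0.152, 0, 0], "claw": 6.2}, {"offset": [0.51, 0.35, -1.27], "rot": [0.151, 0, 0], "claw": 6.2}, {"offset": [0.5, 0.15, -1.31], "rot": [0.152, 0, 0], "claw": 6.2}, {"offset": [0.51, -0.04, -1.32], "rot": [0.151, 0, 0], "claw": 6.2}, {"offset": [0.5, -0.24, -1.3], "rot": [0.152, 0, 0], "claw": 6.2}]
[{"offset": [0, 0, 0], "rot": [0, 0, 0], "claw": 6.2}]
```

Emit:
{"name": "step_arm", "arguments": {"plan": [{"offset": [0.51, 1.23, 0.47], "rot": [0.152, 0, 0], "claw": 6.2}, {"offset": [0.51, 1.29, 0.28], "rot": [0.152, 0, 0], "claw": 6.2}, {"offset": [0.51, 1.32, 0.08], "rot": [0.152, 0, 0], "claw": 6.2}, {"offset": [0.51, 1.31, -0.12], "rot": [0.152, 0, 0], "claw": 6.2}, {"offset": [0.51, 1.28, -0.32], "rot": [0.152, 0, 0], "claw": 6.2}]}}

```text
clock: 32.2
ee_pos: [532.3, -11.0, 209.1]
tcp_rot: [-0.542, 1.505, 0.543]
contact_force: [0.6, 1.2, -0.8]
grip_width: 61.5
```

Emit:
{"name": "step_arm", "arguments": {"plan": [{"offset": [0.51, 1.22, -0.51], "rot": [0.151, 0, 0], "claw": 6.2}, {"offset": [0.51, 1.13, -0.69], "rot": [0.152, 0, 0], "claw": 6.2}, {"offset": [0.51, 1.01, -0.85], "rot": [0.151, 0, 0], "claw": 6.2}, {"offset": [0.51, 0.87, -0.99], "rot": [0.152, 0, 0], "claw": 6.2}, {"offset": [0.51, 0.71, -1.11], "rot": [0.151, 0, 0], "claw": 6.2}]}}

```text
clock: 32.83
ee_pos: [473.6, 19.1, 183.9]
tcp_rot: [0.049, 1.573, -0.051]
contact_force: [-0.3, -0.3, 0.4]
grip_width: 62.1
```

Emit:
{"name": "step_arm", "arguments": {"plan": [{"offset": [0.5, 0.54, -1.21], "rot": [0.152, 0, 0], "claw": 6.2}, {"offset": [0.51, 0.35, -1.27], "rot": [0.151, 0, 0], "claw": 6.2}, {"offset": [0.5, 0.15, -1.31], "rot": [0.152, 0, 0], "claw": 6.2}, {"offset": [0.51, -0.04, -1.32], "rot": [0.151, 0, 0], "claw": 6.2}, {"offset": [0.5, -0.24, -1.3], "rot": [0.152, 0, 0], "claw": 6.2}]}}

```text
clock: 33.45
ee_pos: [415.0, 49.4, 158.9]
tcp_rot: [0.64, 1.476, -0.644]
contact_force: [-0.9, -0.4, -0.4]
grip_width: 62.1
```

Emit:
{"name": "step_arm", "arguments": {"plan": [{"offset": [0, 0, 0], "rot": [0, 0, 0], "claw": 6.2}, {"offset": [0, 0, 0], "rot": [0, 0, 0], "claw": 6.2}]}}

```text
clock: 33.7
ee_pos: [416.4, 49.6, 159.9]
tcp_rot: [0.636, 1.476, -0.636]
contact_force: [-0.3, -1.1, -0.2]
grip_width: 62.0
```

```bash
python3 seq.py ok "416.3 49.3 72.5 0.755 4 6.2; h 1 6.2; h 4 3"
python3 - <<'E'
from h import *
im=snap('side','side12.png'); crop(im,250,180,410,340,4,'s12.png')
im=snap('top','top12.png'); crop(im,190,150,440,300,3,'t12.png')
E
```

```text
cmd [416.3  49.3 160. ] meas [416.4  49.6 159.9] dR [-0.002 -0.    -0.001] t 33.7 w 62.0 F [-0.3 -1.1 -0.2] j [ 0.51  0.2  -0.66  0.   -0.72 -2.89]
[{"offset": [2.19, 0, 0], "rot": [0, 0, 0], "claw": 6.2}, {"offset": [2.19, 0, 0], "rot": [0, 0, 0], "claw": 6.2}, {"offset": [2.19, 0, 0], "rot": [0, 0, 0], "claw": 6.2}, {"offset": [2.18, 0, 0], "rot": [0, 0, 0], "claw": 6.2}]
[{"offset": [0, 0, 0], "rot": [0, 0, 0], "claw": 6.2}]
[{"offset": [0, 0, 0], "rot": [0, 0, 0], "claw": 3}, {"offset": [0, 0, 0], "rot": [0, 0, 0], "claw": 3}, {"offset": [0, 0, 0], "rot": [0, 0, 0], "claw": 3}, {"offset": [0, 0, 0], "rot": [0, 0, 0], "claw": 3}]
```

View pics/s12.png

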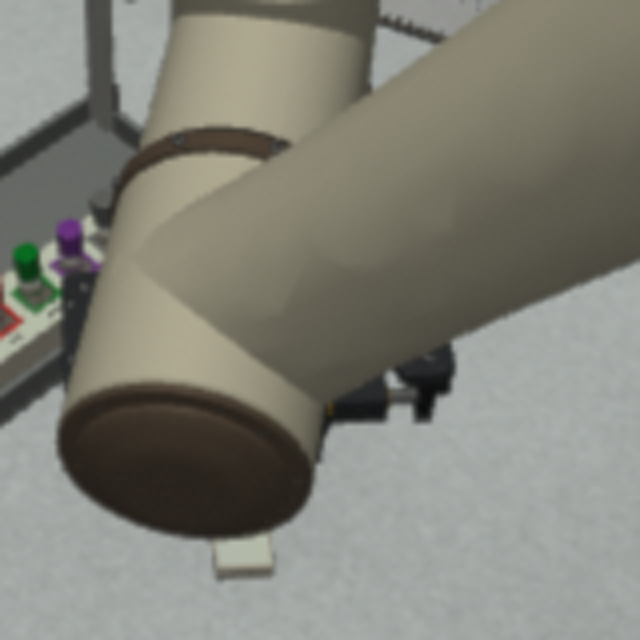

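View pics/t12.png

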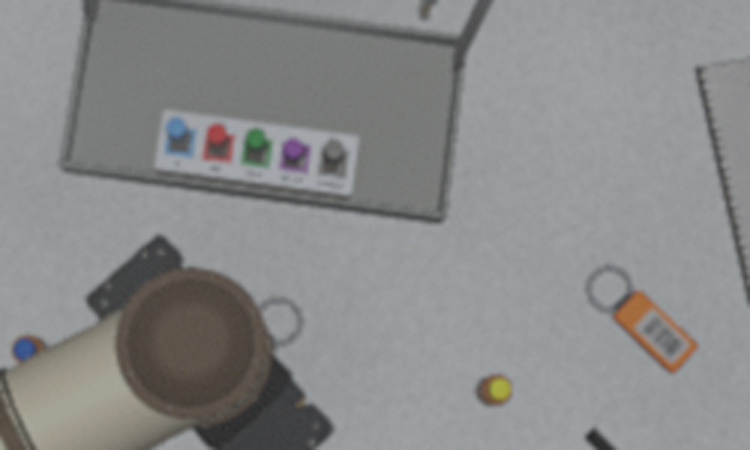

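Emit:
{"name": "step_arm", "arguments": {"plan": [{"offset": [2.19, 0, 0], "rot": [0, 0, 0], "claw": 6.2}, {"offset": [2.19, 0, 0], "rot": [0, 0, 0], "claw": 6.2}, {"offset": [2.19, 0, 0], "rot": [0, 0, 0], "claw": 6.2}, {"offset": [2.18, 0, 0], "rot": [0, 0, 0], "claw": 6.2}, {"offset": [0, 0, 0], "rot": [0, 0, 0], "claw": 6.2}]}}

```text
clock: 34.42
ee_pos: [416.2, 49.3, 71.8]
tcp_rot: [0.636, 1.477, -0.639]
contact_force: [-0.7, 0.5, 0.4]
grip_width: 62.0
```

Emit:
{"name": "step_arm", "arguments": {"plan": [{"offset": [0, 0, 0], "rot": [0, 0, 0], "claw": 3}, {"offset": [0, 0, 0], "rot": [0, 0, 0], "claw": 3}, {"offset": [0, 0, 0], "rot": [0, 0, 0], "claw": 3}, {"offset": [0, 0, 0], "rot": [0, 0, 0], "claw": 3}], "newtons": 25}}

```text
clock: 34.92
ee_pos: [416.3, 49.7, 73.0]
tcp_rot: [0.638, 1.475, -0.637]
contact_force: [-1.1, 0.4, 3.3]
grip_width: 33.7
```

```bash
python3 - <<'E'
from h import *
import fit; v=np.load('fit.npy')
for n,x in(('L start',[30-87,115,0]),('L over',[82-87,115,0]),('R start',[30-80,-115,0]),('R over',[82-80,-115,0])): print(n,fit.tf(v[:3],[x]).round(1))
E
python3 seq.py ok
```

```text
L start [[588.9 138.3   0. ]]
L over [[640.6 132.5   0. ]]
R start [[570.2 -91.1   0. ]]
R over [[621.9 -96.9   0. ]]
cmd [416.3  49.3  72.5] meas [416.3  49.7  73. ] dR [-0.    -0.     0.001] t 34.92 w 33.7 F [-1.1  0.4  3.3] j [ 0.51  0.36 -0.75  0.   -0.46 -2.9 ]
```

```bash
python3 seq.py "416.3 49.3 266.5 0.755 5 3; 588.9 138.3 266.5 1.459 7 3; h 2 3; 640.6 132.5 266.5 1.459 5 3"
```

```text
cmd [416.3  49.3  72.5] meas [416.3  49.7  73. ] dR [-0.    -0.     0.001] t 34.92 w 33.7 F [-1.1  0.4  3.3] j [ 0.51  0.36 -0.75  0.   -0.46 -2.9 ]
[{"offset": [-3.88, 0, 0], "rot": [0, 0, 0], "claw": 3}, {"offset": [-3.88, 0, 0], "rot": [0, 0, 0], "claw": 3}, {"offset": [-3.88, 0, 0], "rot": [0, 0, 0], "claw": 3}, {"offset": [-3.88, 0, 0], "rot": [0, 0, 0], "claw": 3}, {"offset": [-3.88, 0, 0], "rot": [0, 0, 0], "claw": 3}]
[{"offset": [0, 2.67, 0.76], "rot": [-0.101, 0, 0], "claw": 3}, {"offset": [0, 2.58, 1.03], "rot": [-0.101, 0, 0], "claw": 3}, {"offset": [0, 2.46, 1.28], "rot": [-0.1, 0, 0], "claw": 3}, {"offset": [0, 2.32, 1.52], "rot": [-0.101, 0, 0], "claw": 3}, {"offset": [0, 2.15, 1.75], "rot": [-0.1, 0, 0], "claw": 3}]
[{"offset": [0, 1.97, 1.95], "rot": [-0.101, 0, 0], "claw": 3}, {"offset": [0, 1.75, 2.14], "rot": [-0.1, 0, 0], "claw": 3}]
[{"offset": [0, 0, 0], "rot": [0, 0, 0], "claw": 3}, {"offset": [0, 0, 0], "rot": [0, 0, 0], "claw": 3}]
[{"offset": [0, 0, 1.04], "rot": [0, 0, 0], "claw": 3}, {"offset": [0, 0, 1.04], "rot": [0, 0, 0], "claw": 3}, {"offset": [0, 0, 1.04], "rot": [0, 0, 0], "claw": 3}, {"offset": [0, 0, 1.04], "rot": [0, 0, 0], "claw": 3}, {"offset": [0, 0.01, 1.05], "rot": [0, 0, 0], "claw": 3}]
```

Emit:
{"name": "step_arm", "arguments": {"plan": [{"offset": [-3.88, 0, 0], "rot": [0, 0, 0], "claw": 3}, {"offset": [-3.88, 0, 0], "rot": [0, 0, 0], "claw": 3}, {"offset": [-3.88, 0, 0], "rot": [0, 0, 0], "claw": 3}, {"offset": [-3.88, 0, 0], "rot": [0, 0, 0], "claw": 3}, {"offset": [-3.88, 0, 0], "rot": [0, 0, 0], "claw": 3}]}}

```text
clock: 35.55
ee_pos: [415.6, 49.4, 268.0]
tcp_rot: [0.638, 1.475, -0.638]
contact_force: [1.0, 1.0, -0.9]
grip_width: 33.7
```

Emit:
{"name": "step_arm", "arguments": {"plan": [{"offset": [0, 2.67, 0.76], "rot": [-0.101, 0, 0], "claw": 3}, {"offset": [0, 2.58, 1.03], "rot": [-0.101, 0, 0], "claw": 3}, {"offset": [0, 2.46, 1.28], "rot": [-0.1, 0, 0], "claw": 3}, {"offset": [0, 2.32, 1.52], "rot": [-0.101, 0, 0], "claw": 3}, {"offset": [0, 2.15, 1.75], "rot": [-0.1, 0, 0], "claw": 3}]}}

```text
clock: 36.17
ee_pos: [539.9, 113.5, 266.3]
tcp_rot: [0.243, 1.558, -0.244]
contact_force: [0.6, -0.1, -0.7]
grip_width: 33.8
```

Emit:
{"name": "step_arm", "arguments": {"plan": [{"offset": [0, 1.97, 1.95], "rot": [-0.101, 0, 0], "claw": 3}, {"offset": [0, 1.75, 2.14], "rot": [-0.1, 0, 0], "claw": 3}, {"offset": [0, 0, 0], "rot": [0, 0, 0], "claw": 3}, {"offset": [0, 0, 0], "rot": [0, 0, 0], "claw": 3}]}}

```text
clock: 36.67
ee_pos: [588.0, 138.3, 266.1]
tcp_rot: [0.088, 1.571, -0.089]
contact_force: [-1.0, -0.1, -0.8]
grip_width: 33.6
```

Run:
```python
from h import *
im=snap('side','side13.png'); crop(im,140,130,300,250,5,'s13.png')
im=snap('top','top13.png'); crop(im,180,90,340,210,5,'t13.png')
s=bot.observe();print(s['ee_pos'],s['tcp_rot'],s['grip_width'],s['joints'].round(2))
import fit; v=np.load('fit.npy'); fit.setcam(v[6:18])
q=fit.tf(v[:3],[[30-18.5,115,202],[30,115,202],[30-37,115,202],[30-18.5,115+18.5,202],[30-18.5,115-18.5,202]])
print('ring pred', ((proj('side',q)-[140,130])*5).round().tolist(),((proj('top',q)-[180,90])*5).round().tolist())
```

```text
[587.96646299 138.19113952 266.6833408 ] [ 0.08842506  1.56956787 -0.08863278] 33.60546320125865 [ 0.5   0.37 -0.08 -0.   -1.12 -2.18]
ring pred [[305.0, 481.0], [281.0, 459.0], [330.0, 504.0], [270.0, 503.0], [340.0, 460.0]] [[231.0, 354.0], [238.0, 314.0], [225.0, 394.0], [190.0, 348.0], [272.0, 360.0]]
```

View pics/s13.png

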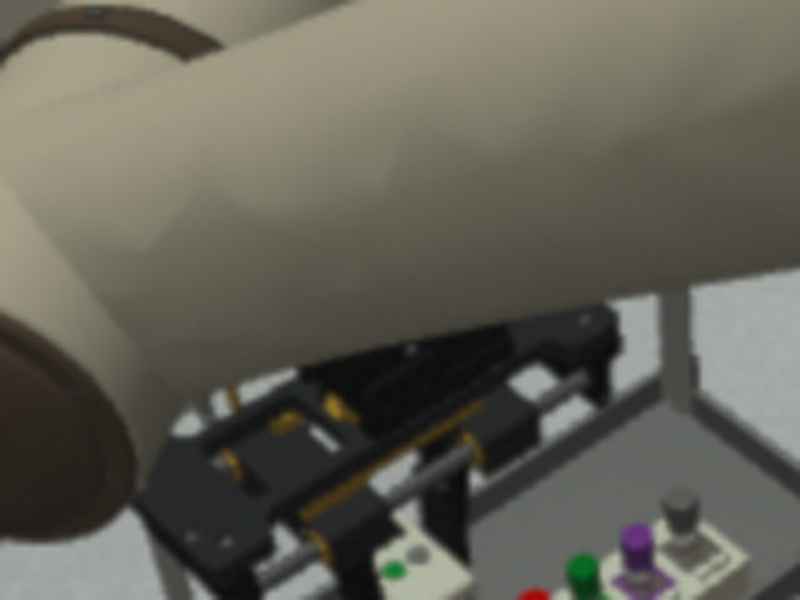

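View pics/t13.png

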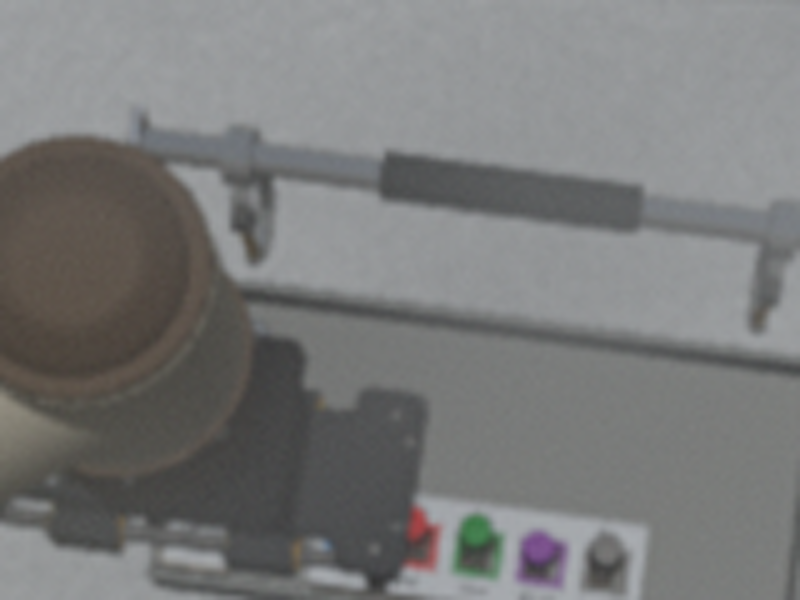

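Run:
```python
from h import *
o1,d1=ray('top',[[95/5+180,265/5+90]]);o2,d2=ray('side',[[40/5+140,430/5+130]])
d1=d1[0]/np.linalg.norm(d1);d2=d2[0]/np.linalg.norm(d2)
A=np.c_[d1,-d2];s=np.linalg.lstsq(A,o2-o1,rcond=None)[0]
print(o1+s[0]*d1,o2+s[1]*d2)
for z in(350,400,450,500):print(z,plane('top',[[199,143]],z),plane('side',[[148,216]],z))
```

```text
[681.75585783 182.46899027 249.8896792 ] [709.37135169 213.85704839 263.83232901]
350 [[650.96127582 165.09309679 350.        ]] [[622.64427561 251.88442081 350.        ]]
400 [[635.58095252 156.4147241  400.        ]] [[572.31967296 273.95033718 400.        ]]
450 [[620.20062921 147.73635142 450.        ]] [[521.99507031 296.01625354 450.        ]]
500 [[604.82030591 139.05797873 500.        ]] [[471.67046766 318.0821699  500.        ]]
```

Emit:
{"name": "step_arm", "arguments": {"plan": [{"offset": [0, 0, 1.04], "rot": [0, 0, 0], "claw": 3}, {"offset": [0, 0, 1.04], "rot": [0, 0, 0], "claw": 3}, {"offset": [0, 0, 1.04], "rot": [0, 0, 0], "claw": 3}]}}

```text
clock: 37.15
ee_pos: [620.3, 134.9, 266.6]
tcp_rot: [0.088, 1.57, -0.088]
contact_force: [-2.0, 0.2, -0.2]
grip_width: 33.8
```

Emit:
{"name": "step_arm", "arguments": {"plan": [{"offset": [0, 0, 1.04], "rot": [0, 0, 0], "claw": 3}, {"offset": [0, 0.01, 1.05], "rot": [0, 0, 0], "claw": 3}, {"offset": [0, 0, 0], "rot": [0, 0, 0], "claw": 3}]}}

```text
clock: 37.52
ee_pos: [640.6, 132.6, 265.2]
tcp_rot: [0.088, 1.571, -0.089]
contact_force: [-2.1, 0.3, -2.5]
grip_width: 33.6
```

Run:
```python
from h import *
im=snap('side','side14.png'); crop(im,140,130,300,250,5,'s14.png')
im=snap('top','top14.png'); crop(im,200,100,260,160,10,'t14.png')
s=bot.observe();print(s['ee_pos'],s['contact_force'],s['grip_width'])
```

```text
[640.04560539 132.6663787  265.40486375] [-1.17038946  0.16596618 -2.36725673] 33.33006214885686
```

View pics/t14.png

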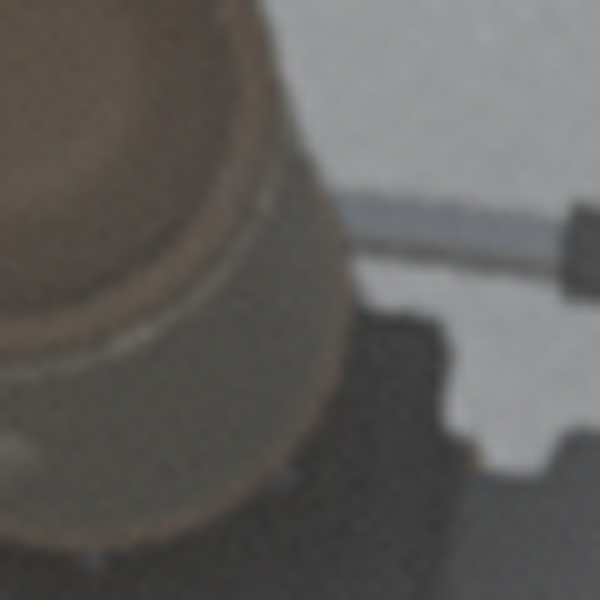

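View pics/s14.png

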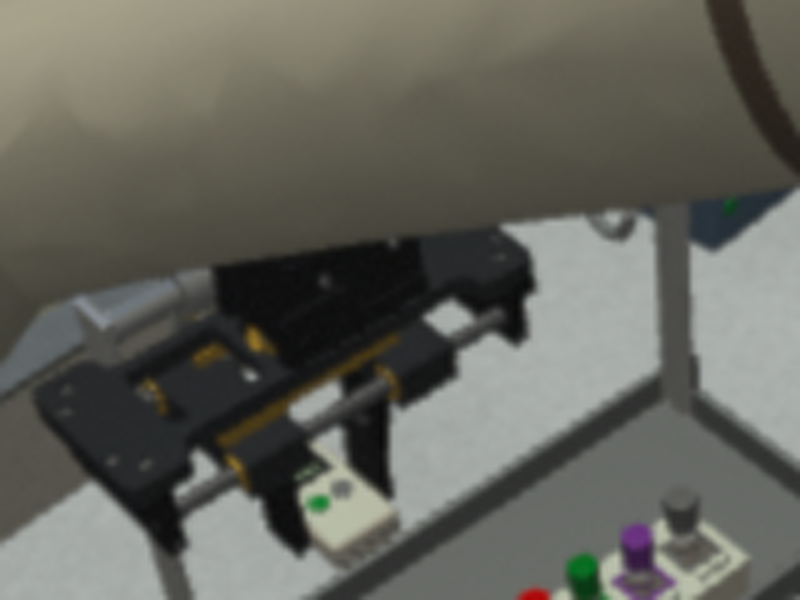

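The reaction is about 2 N in -x, so the gate is being pressed. Lowering onto the bowl.

Emit:
{"name": "step_arm", "arguments": {"plan": [{"offset": [0.8, 0, 0], "rot": [0, 0, 0], "claw": 3}, {"offset": [0.8, 0, 0], "rot": [0, 0, 0], "claw": 3}]}}

```text
clock: 37.88
ee_pos: [641.2, 133.0, 251.0]
tcp_rot: [0.088, 1.566, -0.087]
contact_force: [-0.1, -1.4, -0.7]
grip_width: 33.5
```

Emit:
{"name": "step_arm", "arguments": {"plan": [{"offset": [0.6, 0, 0], "rot": [0, 0, 0], "claw": 3}, {"offset": [0.4, 0, 0], "rot": [0, 0, 0], "claw": 3}, {"offset": [0, 0, 0], "rot": [0, 0, 0], "claw": 3}]}}

```text
clock: 38.25
ee_pos: [640.8, 132.9, 241.0]
tcp_rot: [0.088, 1.568, -0.088]
contact_force: [-0.3, -0.3, 1.2]
grip_width: 33.6
```

```bash
python3 setc.py 640.6 132.5 240.5 1.459; python3 seq.py "640.6 132.5 237 1.459 1 3"
```

```text
cmd [640.6 132.5 240.5] meas [640.8 132.9 241. ] dR [ 0.    -0.001  0.   ] t 38.25 w 33.6 F [-0.3 -0.3  1.2] j [ 0.45  0.47  0.01  0.   -1.11 -2.13]
[{"offset": [0.35, 0, 0], "rot": [0, 0, 0], "claw": 3}]
```

Emit:
{"name": "step_arm", "arguments": {"plan": [{"offset": [0, 0, -0.7], "rot": [0, 0, 0], "claw": 3}, {"offset": [0, 0, -0.4], "rot": [0, 0, 0], "claw": 3}, {"offset": [0, 0, -0.3], "rot": [0, 0, 0], "claw": 3}, {"offset": [0, 0, 0], "rot": [0, 0, 0], "claw": 3}]}}

```text
clock: 38.75
ee_pos: [630.5, 134.7, 243.4]
tcp_rot: [0.09, 1.556, -0.085]
contact_force: [10.1, -2.4, 1.2]
grip_width: 33.7
```

Pull test: +10 N in x with the arm held back, so the ring is captured behind the nose. I'll return, tilt about the bowl as far as is comfortable, then release.

```bash
cat > tilt.py <<'E'
# tilt.py y dist up thetas... : TCP relative to far wire: (-dist, +up) in object frame; prints rows
import sys
from mv import *
import fit; v=np.load('fit.npy')
y,dist,up=[float(x) for x in sys.argv[1:4]]; th=[float(x) for x in sys.argv[4:]]
p,M=load(); yaw=v[2]; ex=np.array([np.cos(yaw),np.sin(yaw),0]); ez=np.array([0,0,1.]); ey=np.array([-np.sin(yaw),np.cos(yaw),0])
W=fit.tf(v[:3],[[80,y,175.]])[0]
for t in th:
    ox=ex*np.cos(t)+ez*np.sin(t); oz=-ex*np.sin(t)+ez*np.cos(t)
    p1=W-dist*ox+up*oz; R1=np.column_stack([-oz,ey,ox])
    o=np.round(M.T@(p1-p)/10,2)+0.; r=np.round(R.from_matrix(M.T@R1).as_rotvec(),3)+0.
    p,M=apply(p,M,[(o,r)]); print('{"offset": %s, "rot": %s, "claw": 3}'%(o.tolist(),r.tolist()),p.round(1))
np.savez('next.npz',p=p,R=M)
E
python3 - <<'E'
from mv import *
p,M=load(); p=p+M@np.array([0,0,-14]); np.savez(ST,p=p,R=M); print(p)
E
python3 tilt.py 115 87 64.5 0 0.09 .18 .27 .36 .45
```

```text
[626.68739785 134.0618903  240.5       ]
{"offset": [0.1, 0.0, 1.2], "rot": [0.0, 0.0, 0.0], "claw": 3} [638.6 132.7 239.5]
{"offset": [0.81, 0.0, -0.54], "rot": [0.0, -0.09, 0.0], "claw": 3} [633.2 133.3 231.4]
{"offset": [0.81, 0.0, -0.55], "rot": [0.0, -0.09, 0.0], "claw": 3} [628.5 133.9 222.8]
{"offset": [0.8, 0.0, -0.54], "rot": [0.0, -0.09, 0.0], "claw": 3} [624.7 134.3 214. ]
{"offset": [0.81, 0.0, -0.55], "rot": [0.0, -0.09, 0.0], "claw": 3} [621.5 134.6 204.7]
{"offset": [0.81, 0.0, -0.54], "rot": [0.0, -0.09, 0.0], "claw": 3} [619.4 134.9 195.2]
```

Emit:
{"name": "step_arm", "arguments": {"plan": [{"offset": [0.1, 0.0, 1.2], "rot": [0.0, 0.0, 0.0], "claw": 3}, {"offset": [0.81, 0.0, -0.54], "rot": [0.0, -0.09, 0.0], "claw": 3}, {"offset": [0.81, 0.0, -0.55], "rot": [0.0, -0.09, 0.0], "claw": 3}]}}

```text
clock: 39.12
ee_pos: [628.7, 134.2, 222.9]
tcp_rot: [0.078, 1.387, -0.094]
contact_force: [3.2, -1.6, 1.2]
grip_width: 33.5
```

Emit:
{"name": "step_arm", "arguments": {"plan": [{"offset": [0.8, 0.0, -0.54], "rot": [0.0, -0.09, 0.0], "claw": 3}, {"offset": [0.81, 0.0, -0.55], "rot": [0.0, -0.09, 0.0], "claw": 3}, {"offset": [0.81, 0.0, -0.54], "rot": [0.0, -0.09, 0.0], "claw": 3}]}}

```text
clock: 39.5
ee_pos: [623.8, 129.9, 201.0]
tcp_rot: [0.059, 1.14, -0.115]
contact_force: [1.8, -1.9, 1.2]
grip_width: 34.1
```

```bash
python3 seq.py ok;  python3 - <<'E'
from h import *
im=snap('side','side15.png'); crop(im,140,130,300,250,5,'s15.png')
E
```

```text
cmd [619.4 134.9 195.2] meas [623.8 129.9 201. ] dR [ 0.004  0.02  -0.015] t 39.5 w 34.1 F [ 1.8 -1.9  1.2] j [ 0.49  0.35 -0.58  0.74 -0.38 -2.83]
```

View pics/s15.png

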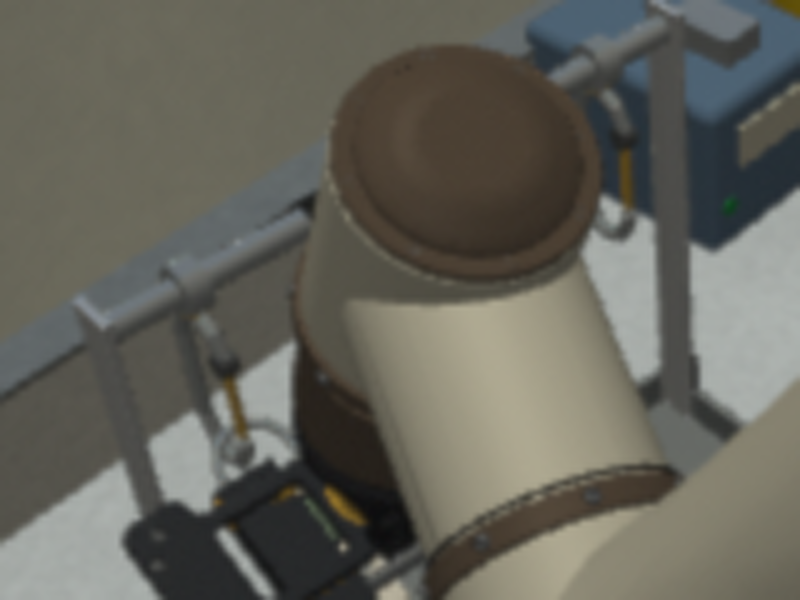

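The picture shows the ring round the left hook's nose, with the brass gate shut at crop (235,410). The wrist is nearing a singularity, so I'll release at this tilt.

Emit:
{"name": "step_arm", "arguments": {"plan": [{"offset": [0, 0, 0], "rot": [0, 0, 0], "claw": 3}, {"offset": [0, 0, 0], "rot": [0, 0, 0], "claw": 5}, {"offset": [0, 0, 0], "rot": [0, 0, 0], "claw": 6.5}, {"offset": [0, 0, 0], "rot": [0, 0, 0], "claw": 6.5}]}}

```text
clock: 40.05
ee_pos: [625.6, 129.9, 202.5]
tcp_rot: [0.061, 1.139, -0.114]
contact_force: [0.3, -0.0, 0.4]
grip_width: 56.1
```

Emit:
{"name": "step_arm", "arguments": {"plan": [{"offset": [-1, 0, 0], "rot": [0, 0, 0], "claw": 6.5}, {"offset": [-2, 0, 0], "rot": [0, 0, 0], "claw": 6.5}, {"offset": [-2, 0, 0], "rot": [0, 0, 0], "claw": 6.5}, {"offset": [-2, 0, 0], "rot": [0, 0, 0], "claw": 6.5}, {"offset": [0, 0, 0], "rot": [0, 0, 0], "claw": 6.5}]}}

```text
clock: 40.67
ee_pos: [596.4, 134.7, 268.2]
tcp_rot: [0.062, 1.136, -0.111]
contact_force: [-1.2, 0.2, 0.5]
grip_width: 64.7
```

```bash
python3 - <<'E'
from mv import *
p,M=load(); p=p+M@np.array([-70,0,0]); np.savez(ST,p=p,R=M)
E
python3 seq.py "0 0 0 0 1 1";  python3 - <<'E'
from h import *
im=snap('side','side16.png'); crop(im,140,130,300,250,5,'s16.png')
im=snap('top','top16.png'); crop(im,190,100,440,300,3,'t16.png')
E
```

```text
cmd [589.1 138.3 258.3] meas [596.4 134.7 268.2] dR [ 0.005  0.016 -0.01 ] t 40.67 w 64.7 F [-1.2  0.2  0.5] j [ 0.56  0.24 -0.5   0.54 -0.55 -2.67]
[{"offset": [-1.54, -20.31, -62.56], "rot": [1.432, 0.367, -0.328], "claw": 1}]
```

View pics/s16.png

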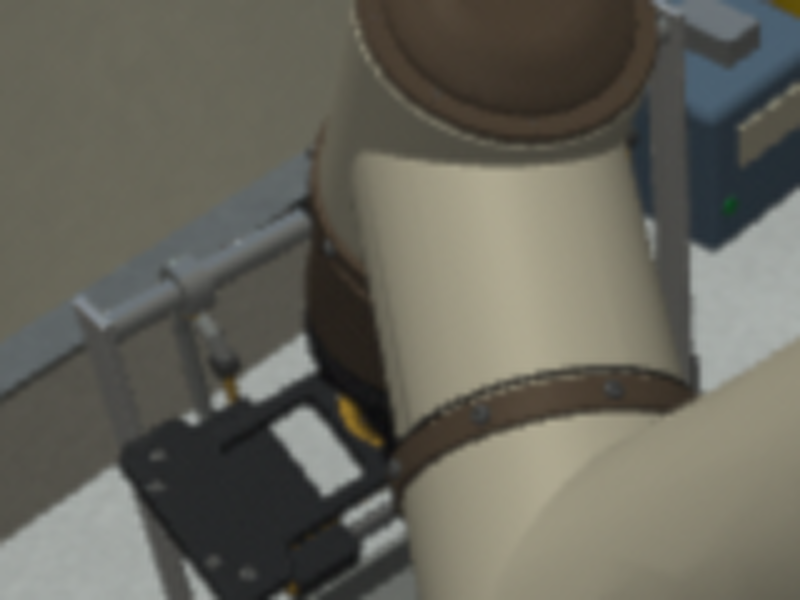

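View pics/t16.png

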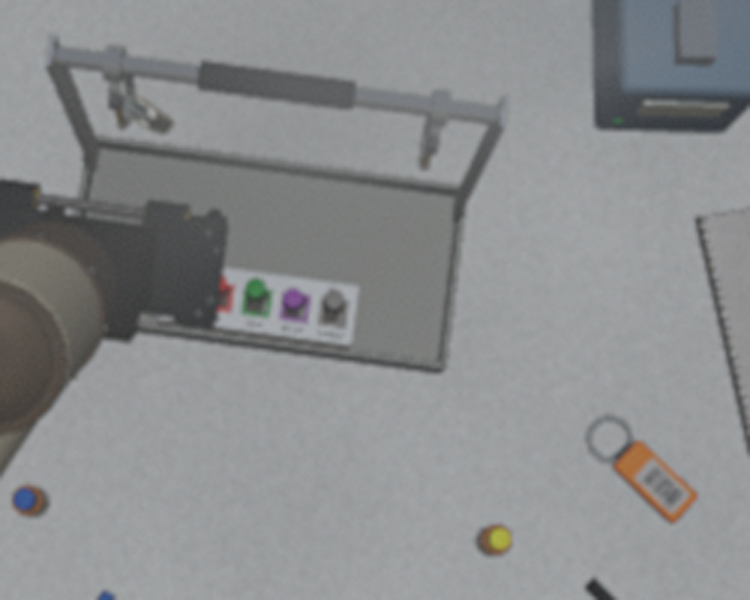

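```bash
cat > setm.py <<'E'
from mv import *
s=bot.observe(); np.savez(ST,p=s['ee_pos'],R=R.from_rotvec(s['tcp_rot']).as_matrix())
E
python3 setm.py; python3 seq.py "540 120 300 1.459 5 6.2; h 1 6.2"
```

```text
cmd [596.  133.9 265.8] meas [596.  133.9 265.8] dR [0. 0. 0.] t 40.77 w 65.0 F [-0.  -0.7 -0.8] j [ 0.56  0.24 -0.51  0.54 -0.55 -2.67]
[{"offset": [-1.07, -0.42, -0.7], "rot": [0, 0.086, 0.002], "claw": 6.2}, {"offset": [-1.01, -0.42, -0.78], "rot": [-0.002, 0.086, 0.002], "claw": 6.2}, {"offset": [-0.93, -0.41, -0.87], "rot": [-0.002, 0.086, 0.003], "claw": 6.2}, {"offset": [-0.86, -0.41, -0.95], "rot": [-0.002, 0.086, 0.002], "claw": 6.2}, {"offset": [-0.77, -0.4, -1.01], "rot": [0, 0.087, 0.003], "claw": 6.2}]
[{"offset": [0, 0, 0], "rot": [0, 0, 0], "claw": 6.2}]
```

Emit:
{"name": "step_arm", "arguments": {"plan": [{"offset": [-1.07, -0.42, -0.7], "rot": [0, 0.086, 0.002], "claw": 6.2}, {"offset": [-1.01, -0.42, -0.78], "rot": [-0.002, 0.086, 0.002], "claw": 6.2}, {"offset": [-0.93, -0.41, -0.87], "rot": [-0.002, 0.086, 0.003], "claw": 6.2}, {"offset": [-0.86, -0.41, -0.95], "rot": [-0.002, 0.086, 0.002], "claw": 6.2}, {"offset": [-0.77, -0.4, -1.01], "rot": [0, 0.087, 0.003], "claw": 6.2}]}}

```text
clock: 41.4
ee_pos: [539.8, 119.8, 299.1]
tcp_rot: [0.089, 1.574, -0.09]
contact_force: [0.2, 0.3, -0.4]
grip_width: 62.2
```

Emit:
{"name": "step_arm", "arguments": {"plan": [{"offset": [0, 0, 0], "rot": [0, 0, 0], "claw": 6.2}, {"offset": [0, 0, 0], "rot": [0, 0, 0], "claw": 6.2}]}}

```text
clock: 41.65
ee_pos: [540.1, 119.7, 298.8]
tcp_rot: [0.088, 1.57, -0.09]
contact_force: [-0.7, 0.2, 0.2]
grip_width: 61.8
```

```bash
python3 setm.py; python3 seq.py "480 -100 280 1.9 7 6.2;455.5 -326.1 180 2.386 7 6.2;  h 1 6.2"
python3 - <<'E'
from h import *
im=snap('side','side17.png'); crop(im,140,130,440,340,2.6,'s17.png')
im=snap('top','top17.png'); crop(im,190,100,440,300,3,'t17.png')
E
```

```text
cmd [540.1 119.7 298.8] meas [540.1 119.7 298.8] dR [0. 0. 0.] t 41.65 w 61.8 F [-0.7  0.2  0.2] j [ 0.51  0.26 -0.16  0.   -1.15 -2.2 ]
[{"offset": [0.27, -3.21, -0.5], "rot": [-0.063, 0, 0], "claw": 6.2}, {"offset": [0.27, -3.18, -0.7], "rot": [-0.063, 0, 0], "claw": 6.2}, {"offset": [0.27, -3.13, -0.9], "rot": [-0.063, 0, 0], "claw": 6.2}, {"offset": [0.28, -3.06, -1.09], "rot": [-0.063, 0, 0], "claw": 6.2}, {"offset": [0.27, -2.99, -1.28], "rot": [-0.064, 0, 0], "claw": 6.2}]
[{"offset": [0.28, -2.9, -1.47], "rot": [-0.063, 0, 0], "claw": 6.2}, {"offset": [0.27, -2.81, -1.65], "rot": [-0.064, 0, 0], "claw": 6.2}]
[{"offset": [1.43, -2.94, -1.37], "rot": [-0.069, 0, 0], "claw": 6.2}, {"offset": [1.43, -2.84, -1.57], "rot": [-0.069, 0, 0], "claw": 6.2}, {"offset": [1.43, -2.72, -1.77], "rot": [-0.07, 0, 0], "claw": 6.2}, {"offset": [1.44, -2.6, -1.95], "rot": [-0.069, 0, 0], "claw": 6.2}, {"offset": [1.43, -2.45, -2.13], "rot": [-0.07, 0, 0], "claw": 6.2}]
[{"offset": [1.44, -2.3, -2.29], "rot": [-0.069, 0, 0], "claw": 6.2}, {"offset": [1.43, -2.14, -2.45], "rot": [-0.07, -0.002, 0], "claw": 6.2}]
[{"offset": [0, 0, 0], "rot": [0, 0, 0], "claw": 6.2}]
```

View pics/t17.png

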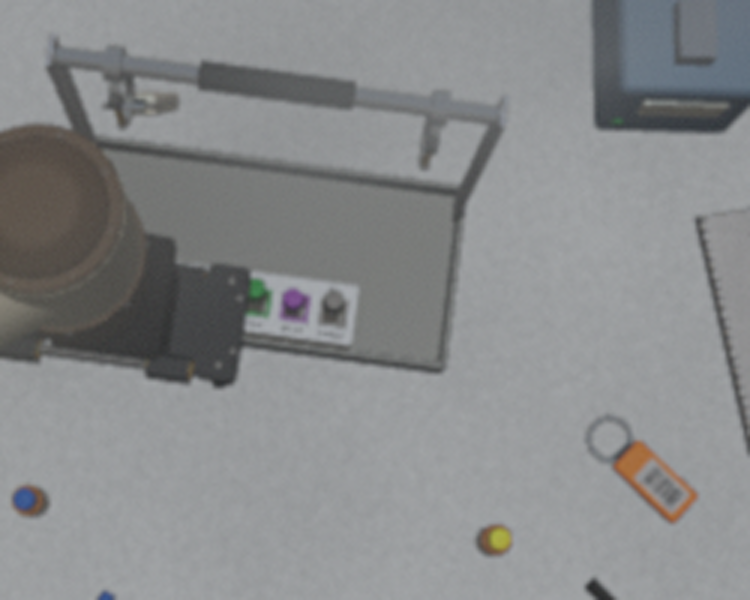

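Emit:
{"name": "step_arm", "arguments": {"plan": [{"offset": [0.27, -3.21, -0.5], "rot": [-0.063, 0, 0], "claw": 6.2}, {"offset": [0.27, -3.18, -0.7], "rot": [-0.063, 0, 0], "claw": 6.2}, {"offset": [0.27, -3.13, -0.9], "rot": [-0.063, 0, 0], "claw": 6.2}, {"offset": [0.28, -3.06, -1.09], "rot": [-0.063, 0, 0], "claw": 6.2}, {"offset": [0.27, -2.99, -1.28], "rot": [-0.064, 0, 0], "claw": 6.2}]}}

```text
clock: 42.38
ee_pos: [496.7, -37.8, 286.0]
tcp_rot: [-0.162, 1.565, 0.161]
contact_force: [1.4, -0.9, 0.4]
grip_width: 62.1
```

Emit:
{"name": "step_arm", "arguments": {"plan": [{"offset": [0.28, -2.9, -1.47], "rot": [-0.063, 0, 0], "claw": 6.2}, {"offset": [0.27, -2.81, -1.65], "rot": [-0.064, 0, 0], "claw": 6.2}]}}

```text
clock: 42.62
ee_pos: [479.6, -100.6, 280.5]
tcp_rot: [-0.261, 1.555, 0.26]
contact_force: [0.3, -0.3, -0.6]
grip_width: 61.9
```

Emit:
{"name": "step_arm", "arguments": {"plan": [{"offset": [1.43, -2.94, -1.37], "rot": [-0.069, 0, 0], "claw": 6.2}, {"offset": [1.43, -2.84, -1.57], "rot": [-0.069, 0, 0], "claw": 6.2}, {"offset": [1.43, -2.72, -1.77], "rot": [-0.07, 0, 0], "claw": 6.2}, {"offset": [1.44, -2.6, -1.95], "rot": [-0.069, 0, 0], "claw": 6.2}, {"offset": [1.43, -2.45, -2.13], "rot": [-0.07, 0, 0], "claw": 6.2}]}}

```text
clock: 43.25
ee_pos: [462.5, -261.9, 208.6]
tcp_rot: [-0.532, 1.505, 0.532]
contact_force: [0.7, 0.2, -0.6]
grip_width: 62.2
```

Emit:
{"name": "step_arm", "arguments": {"plan": [{"offset": [1.44, -2.3, -2.29], "rot": [-0.069, 0, 0], "claw": 6.2}, {"offset": [1.43, -2.14, -2.45], "rot": [-0.07, -0.002, 0], "claw": 6.2}, {"offset": [0, 0, 0], "rot": [0, 0, 0], "claw": 6.2}, {"offset": [0, 0, 0], "rot": [0, 0, 0], "claw": 6.2}]}}

```text
clock: 43.75
ee_pos: [455.8, -325.4, 180.6]
tcp_rot: [-0.636, 1.474, 0.638]
contact_force: [0.1, 0.5, 0.5]
grip_width: 62.1
```

```bash
python3 seq.py ok "455.5 -326.1 72 2.386 4 6.2"
python3 - <<'E'
from h import *
im=snap('side','side18.png'); crop(im,140,130,440,340,2.6,'s18.png')
im=snap('top','top18.png'); crop(im,190,100,440,300,3,'t18.png')
E
```

```text
cmd [ 455.5 -326.1  180. ] meas [ 455.8 -325.4  180.6] dR [-0.    -0.001  0.   ] t 43.75 w 62.1 F [0.1 0.5 0.5] j [-0.33  0.38 -0.3  -0.   -0.88 -0.42]
[{"offset": [2.7, 0, 0], "rot": [0, 0, 0], "claw": 6.2}, {"offset": [2.7, 0, 0], "rot": [0, 0, 0], "claw": 6.2}, {"offset": [2.7, 0, 0], "rot": [0, 0, 0], "claw": 6.2}, {"offset": [2.7, 0.01, -0.01], "rot": [0, 0, 0], "claw": 6.2}]
```

View pics/t18.png

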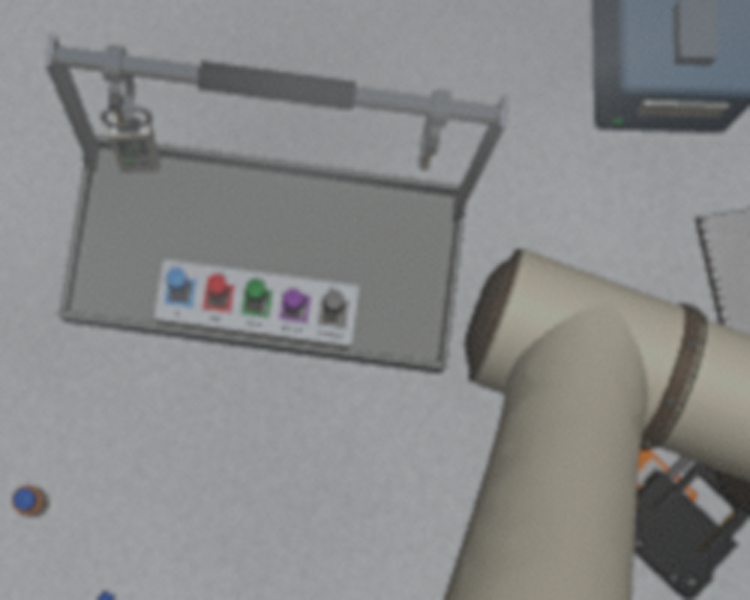

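View pics/s18.png

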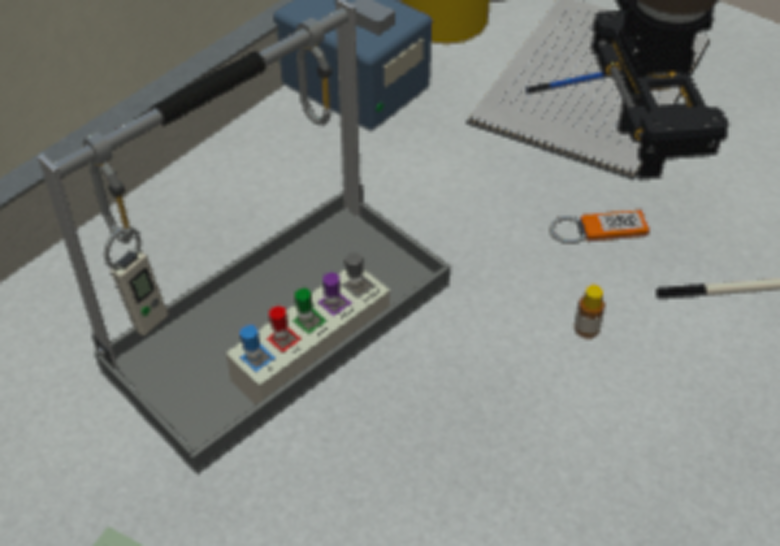

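The logger hangs in the left hook with its gate shut (gate at crop (122,210), ring at (122,248)). The tag is unmoved at (615,225). I'll check that the gripper lines up.

Run:
```python
from h import *
import fit; v=np.load('fit.npy'); fit.setcam(v[6:18])
a=2.386;d=np.array([np.cos(a),np.sin(a),0])
for s in(1,-1):print(((proj('side',[np.array([455.5,-326.1,110])+s*38*d])-[140,130])*2.6).round())
t=np.load('lt.npy')[1]; print(((proj('side',fit.tf(t,[[0,0,12],[51.5,0,6]]))-[140,130])*2.6).round())
```

```text
[[649. 179.]]
[[628. 130.]]
[[614. 221.]
 [567. 229.]]
```

Emit:
{"name": "step_arm", "arguments": {"plan": [{"offset": [2.7, 0, 0], "rot": [0, 0, 0], "claw": 6.2}, {"offset": [2.7, 0, 0], "rot": [0, 0, 0], "claw": 6.2}, {"offset": [2.7, 0, 0], "rot": [0, 0, 0], "claw": 6.2}, {"offset": [2.7, 0.01, -0.01], "rot": [0, 0, 0], "claw": 6.2}, {"offset": [0, 0, 0], "rot": [0, 0, 0], "claw": 6.2}]}}

```text
clock: 44.48
ee_pos: [456.1, -324.7, 72.2]
tcp_rot: [-0.637, 1.474, 0.64]
contact_force: [-0.1, -0.5, 0.7]
grip_width: 62.0
```

Emit:
{"name": "step_arm", "arguments": {"plan": [{"offset": [0, 0, 0], "rot": [0, 0, 0], "claw": 3}, {"offset": [0, 0, 0], "rot": [0, 0, 0], "claw": 3}, {"offset": [0, 0, 0], "rot": [0, 0, 0], "claw": 3}, {"offset": [0, 0, 0], "rot": [0, 0, 0], "claw": 3}], "newtons": 25}}

```text
clock: 44.98
ee_pos: [456.0, -325.6, 73.1]
tcp_rot: [-0.637, 1.473, 0.637]
contact_force: [0.1, 0.7, 2.2]
grip_width: 33.8
```

```bash
python3 seq.py ok "455.5 -326.1 268 2.386 5 3; 570.2 -91.1 268 1.459 8 3; h 2 3; 621.9 -96.9 268 1.459 5 3"
```

```text
cmd [ 455.5 -326.1   72. ] meas [ 456.  -325.6   73.1] dR [-0.    -0.002 -0.   ] t 44.98 w 33.8 F [0.1 0.7 2.2] j [-0.33  0.53 -0.4  -0.   -0.64 -0.42]
[{"offset": [-3.92, 0, 0], "rot": [0, 0, 0], "claw": 3}, {"offset": [-3.92, 0, 0], "rot": [0, 0, 0], "claw": 3}, {"offset": [-3.92, 0, 0], "rot": [0, 0, 0], "claw": 3}, {"offset": [-3.92, 0, 0.01], "rot": [0, 0, 0], "claw": 3}, {"offset": [-3.92, -0.01, 0], "rot": [0, 0, 0], "claw": 3}]
[{"offset": [0, 0.97, 3.12], "rot": [0.116, 0, 0], "claw": 3}, {"offset": [0, 1.33, 2.99], "rot": [0.116, 0, 0], "claw": 3}, {"offset": [0, 1.66, 2.81], "rot": [0.116, 0, 0], "claw": 3}, {"offset": [0, 1.98, 2.6], "rot": [0.116, 0, 0], "claw": 3}, {"offset": [0, 2.26, 2.36], "rot": [0.116, 0, 0], "claw": 3}]
[{"offset": [0, 2.52, 2.08], "rot": [0.116, 0, 0], "claw": 3}, {"offset": [0.01, 2.75, 1.78], "rot": [0.116, 0, 0], "claw": 3}, {"offset": [0, 2.94, 1.44], "rot": [0.115, 0, 0], "claw": 3}]
[{"offset": [0, 0, 0], "rot": [0, 0, 0], "claw": 3}, {"offset": [0, 0, 0], "rot": [0, 0, 0], "claw": 3}]
[{"offset": [0, 0, 1.04], "rot": [0, 0, 0], "claw": 3}, {"offset": [0, 0, 1.04], "rot": [0, 0, 0], "claw": 3}, {"offset": [0, 0, 1.04], "rot": [0, 0, 0], "claw": 3}, {"offset": [0, 0, 1.04], "rot": [0, 0, 0], "claw": 3}, {"offset": [0.01, 0, 1.04], "rot": [0, 0, 0], "claw": 3}]
```

Emit:
{"name": "step_arm", "arguments": {"plan": [{"offset": [-3.92, 0, 0], "rot": [0, 0, 0], "claw": 3}, {"offset": [-3.92, 0, 0], "rot": [0, 0, 0], "claw": 3}, {"offset": [-3.92, 0, 0], "rot": [0, 0, 0], "claw": 3}, {"offset": [-3.92, 0, 0.01], "rot": [0, 0, 0], "claw": 3}, {"offset": [-3.92, -0.01, 0], "rot": [0, 0, 0], "claw": 3}]}}

```text
clock: 45.6
ee_pos: [455.4, -325.7, 269.9]
tcp_rot: [-0.636, 1.474, 0.638]
contact_force: [-0.2, 0.4, -1.2]
grip_width: 33.7
```

Emit:
{"name": "step_arm", "arguments": {"plan": [{"offset": [0, 0.97, 3.12], "rot": [0.116, 0, 0], "claw": 3}, {"offset": [0, 1.33, 2.99], "rot": [0.116, 0, 0], "claw": 3}, {"offset": [0, 1.66, 2.81], "rot": [0.116, 0, 0], "claw": 3}, {"offset": [0, 1.98, 2.6], "rot": [0.116, 0, 0], "claw": 3}, {"offset": [0, 2.26, 2.36], "rot": [0.116, 0, 0], "claw": 3}]}}

```text
clock: 46.22
ee_pos: [527.4, -178.0, 268.8]
tcp_rot: [-0.181, 1.562, 0.183]
contact_force: [0.4, -0.1, -1.0]
grip_width: 33.6
```

Emit:
{"name": "step_arm", "arguments": {"plan": [{"offset": [0, 2.52, 2.08], "rot": [0.116, 0, 0], "claw": 3}, {"offset": [0.01, 2.75, 1.78], "rot": [0.116, 0, 0], "claw": 3}, {"offset": [0, 2.94, 1.44], "rot": [0.115, 0, 0], "claw": 3}, {"offset": [0, 0, 0], "rot": [0, 0, 0], "claw": 3}, {"offset": [0, 0, 0], "rot": [0, 0, 0], "claw": 3}]}}

```text
clock: 46.85
ee_pos: [570.0, -90.9, 268.7]
tcp_rot: [0.088, 1.569, -0.086]
contact_force: [-0.6, -0.8, -1.4]
grip_width: 33.7
```

Run:
```python
from h import *
im=snap('side','side19.png'); crop(im,140,130,340,280,4,'s19.png')
im=snap('top','top19.png'); crop(im,240,100,400,220,5,'t19.png')
s=bot.observe();print(s['ee_pos'],s['tcp_rot'],s['grip_width'],s['joints'].round(2))
import fit; v=np.load('fit.npy'); fit.setcam(v[6:18])
q=fit.tf(v[:3],[[30-18.5,-115,202],[30,-115,202]])
print('ring pred', ((proj('side',q)-[140,130])*4).round().tolist(),((proj('top',q)-[240,100])*5).round().tolist())
```

```text
[569.91929989 -91.44041109 268.90532422] [ 0.08874251  1.56837989 -0.0868076 ] 33.463081572747335 [ 0.12  0.32 -0.15 -0.   -1.1  -1.8 ]
ring pred [[557.0, 193.0], [536.0, 179.0]] [[445.0, 374.0], [450.0, 334.0]]
```

View pics/s19.png

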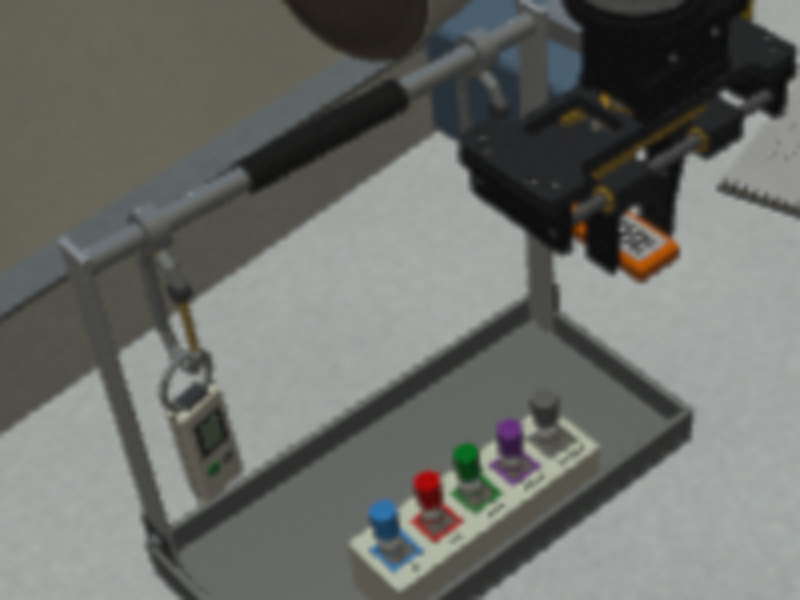

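View pics/t19.png

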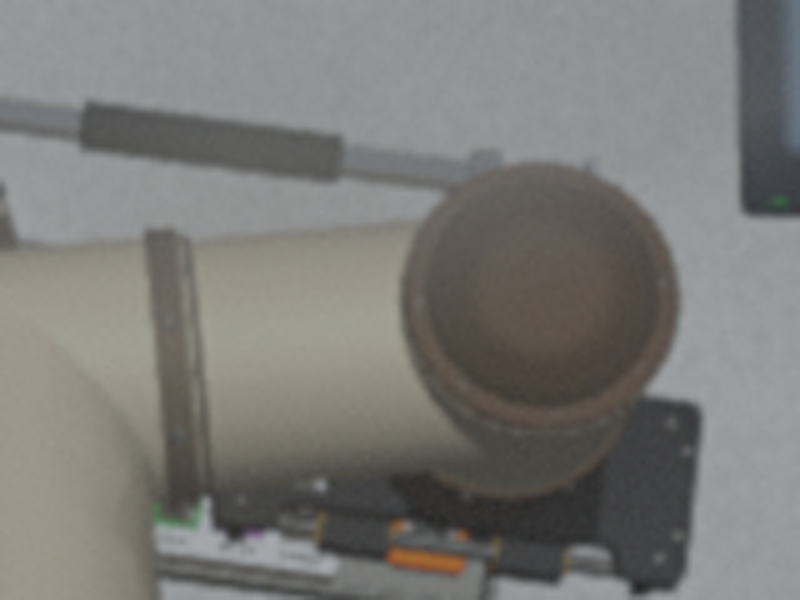

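The logger hangs steady and the tag is held flat. Push into the right hook, then lower.

Emit:
{"name": "step_arm", "arguments": {"plan": [{"offset": [0, 0, 1.04], "rot": [0, 0, 0], "claw": 3}, {"offset": [0, 0, 1.04], "rot": [0, 0, 0], "claw": 3}, {"offset": [0, 0, 1.04], "rot": [0, 0, 0], "claw": 3}]}}

```text
clock: 47.32
ee_pos: [602.1, -94.5, 268.8]
tcp_rot: [0.089, 1.569, -0.087]
contact_force: [-1.8, 0.8, -0.6]
grip_width: 33.7
```

Emit:
{"name": "step_arm", "arguments": {"plan": [{"offset": [0, 0, 1.04], "rot": [0, 0, 0], "claw": 3}, {"offset": [0, 0, 1.04], "rot": [0, 0, 0], "claw": 3}, {"offset": [0, 0, 0], "rot": [0, 0, 0], "claw": 3}]}}

```text
clock: 47.7
ee_pos: [622.2, -96.5, 267.8]
tcp_rot: [0.089, 1.57, -0.087]
contact_force: [-2.2, 0.0, -2.8]
grip_width: 33.5
```

Same gate signature as on the left hook. Lowering, then a pull test.

Emit:
{"name": "step_arm", "arguments": {"plan": [{"offset": [0.8, 0, 0], "rot": [0, 0, 0], "claw": 3}, {"offset": [0.8, 0, 0], "rot": [0, 0, 0], "claw": 3}]}}

```text
clock: 47.95
ee_pos: [622.7, -96.4, 253.0]
tcp_rot: [0.088, 1.565, -0.086]
contact_force: [0.8, -0.1, -0.4]
grip_width: 33.9
```

Emit:
{"name": "step_arm", "arguments": {"plan": [{"offset": [0.6, 0, 0], "rot": [0, 0, 0], "claw": 3}, {"offset": [0.4, 0, 0], "rot": [0, 0, 0], "claw": 3}, {"offset": [0, 0, 0], "rot": [0, 0, 0], "claw": 3}]}}

```text
clock: 48.32
ee_pos: [622.2, -96.4, 242.9]
tcp_rot: [0.088, 1.568, -0.086]
contact_force: [-0.4, -0.1, -1.6]
grip_width: 33.2
```

Emit:
{"name": "step_arm", "arguments": {"plan": [{"offset": [0, 0, -0.7], "rot": [0, 0, 0], "claw": 3}, {"offset": [0, 0, -0.4], "rot": [0, 0, 0], "claw": 3}, {"offset": [0, 0, -0.3], "rot": [0, 0, 0], "claw": 3}, {"offset": [0, 0, 0], "rot": [0, 0, 0], "claw": 3}]}}

```text
clock: 48.82
ee_pos: [612.2, -94.9, 245.9]
tcp_rot: [0.087, 1.554, -0.085]
contact_force: [8.4, -0.9, -0.5]
grip_width: 33.6
```

```bash
python3 setc.py 607.95 -95.3 242 1.459; python3 tilt.py -115 80 66 0 0.09 .18 .27 .36; python3 seq.py;python3 - <<'E'
from h import *
im=snap('side','side20.png'); crop(im,220,100,340,200,6,'s20.png')
E
```

```text
{"offset": [0.1, 0.0, 1.2], "rot": [0.0, 0.0, 0.0], "claw": 3} [619.9 -96.6 241. ]
{"offset": [0.75, 0.0, -0.56], "rot": [0.0, -0.09, 0.0], "claw": 3} [614.3 -96.  233.5]
{"offset": [0.74, 0.0, -0.56], "rot": [0.0, -0.09, 0.0], "claw": 3} [609.4 -95.5 225.6]
{"offset": [0.75, 0.0, -0.56], "rot": [0.0, -0.09, 0.0], "claw": 3} [605.3 -95.  217.2]
{"offset": [0.74, 0.0, -0.56], "rot": [0.0, -0.09, 0.0], "claw": 3} [601.9 -94.6 208.6]Traceback (most recent call last):
  File "seq.py", line 5, in <module>
    if A[0]=='ok': os.replace('next.npz',ST); A=A[1:]
       ~^^^
IndexError: list index out of range
```

View pics/s20.png

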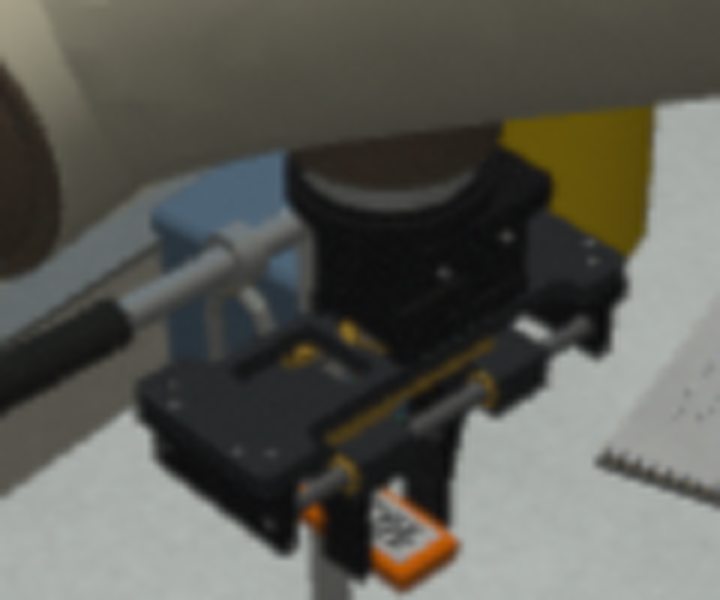

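The pull test gave +8.4 N, so the tag is captured. Tilt and release.

Emit:
{"name": "step_arm", "arguments": {"plan": [{"offset": [0.1, 0.0, 1.2], "rot": [0.0, 0.0, 0.0], "claw": 3}, {"offset": [0.75, 0.0, -0.56], "rot": [0.0, -0.09, 0.0], "claw": 3}, {"offset": [0.74, 0.0, -0.56], "rot": [0.0, -0.09, 0.0], "claw": 3}]}}

```text
clock: 49.25
ee_pos: [610.3, -95.0, 226.5]
tcp_rot: [0.078, 1.385, -0.092]
contact_force: [1.0, -1.6, 1.2]
grip_width: 33.6
```

Emit:
{"name": "step_arm", "arguments": {"plan": [{"offset": [0.75, 0.0, -0.56], "rot": [0.0, -0.09, 0.0], "claw": 3}, {"offset": [0.74, 0.0, -0.56], "rot": [0.0, -0.09, 0.0], "claw": 3}, {"offset": [0, 0, 0], "rot": [0, 0, 0], "claw": 3}]}}

```text
clock: 49.62
ee_pos: [600.2, -94.4, 208.6]
tcp_rot: [0.067, 1.213, -0.097]
contact_force: [0.2, -0.2, -0.0]
grip_width: 33.8
```

Emit:
{"name": "step_arm", "arguments": {"plan": [{"offset": [0, 0, 0], "rot": [0, 0, 0], "claw": 5}, {"offset": [0, 0, 0], "rot": [0, 0, 0], "claw": 6.5}, {"offset": [0, 0, 0], "rot": [0, 0, 0], "claw": 6.5}]}}

```text
clock: 50.0
ee_pos: [602.7, -94.2, 209.7]
tcp_rot: [0.069, 1.209, -0.097]
contact_force: [0.9, 0.3, 0.5]
grip_width: 55.6
```

Emit:
{"name": "step_arm", "arguments": {"plan": [{"offset": [-1, 0, 0], "rot": [0, 0, 0], "claw": 6.5}, {"offset": [-2, 0, 0], "rot": [0, 0, 0], "claw": 6.5}, {"offset": [-2, 0, 0], "rot": [0, 0, 0], "claw": 6.5}, {"offset": [-2, 0, 0], "rot": [0, 0, 0], "claw": 6.5}, {"offset": [0, 0, 0], "rot": [0, 0, 0], "claw": 6.5}]}}

```text
clock: 50.62
ee_pos: [578.0, -91.4, 277.6]
tcp_rot: [0.069, 1.204, -0.096]
contact_force: [-0.4, -0.2, -0.5]
grip_width: 64.9
```

```bash
python3 setm.py; python3 seq.py "500 -110 320 1.459 6 6.5; 420 -330 320 1.459 5 6.5; h 3 6.5"
```

```text
cmd [578.  -91.4 277.6] meas [578.  -91.4 277.6] dR [0. 0. 0.] t 50.62 w 64.9 F [-0.4 -0.2 -0.5] j [ 0.16  0.2  -0.4   0.16 -0.63 -1.95]
[{"offset": [-1.11, -0.45, -0.92], "rot": [0, 0.061, 0], "claw": 6.5}, {"offset": [-1.05, -0.45, -0.99], "rot": [0, 0.061, 0], "claw": 6.5}, {"offset": [-0.99, -0.45, -1.05], "rot": [0, 0.061, 0], "claw": 6.5}, {"offset": [-0.92, -0.45, -1.11], "rot": [0, 0.061, 0], "claw": 6.5}, {"offset": [-0.86, -0.45, -1.16], "rot": [0, 0.061, 0], "claw": 6.5}]
[{"offset": [-0.78, -0.45, -1.22], "rot": [0, 0.06, -0.002], "claw": 6.5}]
[{"offset": [0, -4.55, -1.1], "rot": [0, 0, 0], "claw": 6.5}, {"offset": [0, -4.55, -1.1], "rot": [0, 0, 0], "claw": 6.5}, {"offset": [0, -4.55, -1.1], "rot": [0, 0, 0], "claw": 6.5}, {"offset": [-0.01, -4.55, -1.11], "rot": [0, 0, 0], "claw": 6.5}, {"offset": [0, -4.56, -1.1], "rot": [0, 0, 0], "claw": 6.5}]
[{"offset": [0, 0, 0], "rot": [0, 0, 0], "claw": 6.5}, {"offset": [0, 0, 0], "rot": [0, 0, 0], "claw": 6.5}, {"offset": [0, 0, 0], "rot": [0, 0, 0], "claw": 6.5}]
```

Emit:
{"name": "step_arm", "arguments": {"plan": [{"offset": [-1.11, -0.45, -0.92], "rot": [0, 0.061, 0], "claw": 6.5}, {"offset": [-1.05, -0.45, -0.99], "rot": [0, 0.061, 0], "claw": 6.5}, {"offset": [-0.99, -0.45, -1.05], "rot": [0, 0.061, 0], "claw": 6.5}, {"offset": [-0.92, -0.45, -1.11], "rot": [0, 0.061, 0], "claw": 6.5}, {"offset": [-0.86, -0.45, -1.16], "rot": [0, 0.061, 0], "claw": 6.5}]}}

```text
clock: 51.25
ee_pos: [512.3, -107.0, 310.2]
tcp_rot: [0.086, 1.516, -0.088]
contact_force: [0.6, -0.0, 0.4]
grip_width: 64.8
```

Emit:
{"name": "step_arm", "arguments": {"plan": [{"offset": [-0.78, -0.45, -1.22], "rot": [0, 0.06, 0], "claw": 6.5}, {"offset": [0, -4.55, -1.1], "rot": [0, 0, 0], "claw": 6.5}, {"offset": [0, -4.55, -1.1], "rot": [0, 0, 0], "claw": 6.5}, {"offset": [0, -4.55, -1.1], "rot": [0, 0, 0], "claw": 6.5}, {"offset": [0, -4.55, -1.1], "rot": [0, 0, 0], "claw": 6.5}]}}

```text
clock: 51.88
ee_pos: [435.1, -287.2, 317.0]
tcp_rot: [0.089, 1.574, -0.086]
contact_force: [0.0, 0.7, -0.2]
grip_width: 65.2
```

Emit:
{"name": "step_arm", "arguments": {"plan": [{"offset": [0, -4.56, -1.1], "rot": [0, 0, 0], "claw": 6.5}, {"offset": [0, 0, 0], "rot": [0, 0, 0], "claw": 6.5}, {"offset": [0, 0, 0], "rot": [0, 0, 0], "claw": 6.5}, {"offset": [0, 0, 0], "rot": [0, 0, 0], "claw": 6.5}]}}

```text
clock: 52.38
ee_pos: [420.2, -329.3, 317.6]
tcp_rot: [0.088, 1.573, -0.085]
contact_force: [0.4, 0.2, 0.5]
grip_width: 64.8
```

Emit:
{"name": "step_arm", "arguments": {"plan": [{"offset": [0, 0, 0], "rot": [0, 0, 0], "claw": 6.5}, {"offset": [0, 0, 0], "rot": [0, 0, 0], "claw": 6.5}, {"offset": [0, 0, 0], "rot": [0, 0, 0], "claw": 6.5}, {"offset": [0, 0, 0], "rot": [0, 0, 0], "claw": 6.5}, {"offset": [0, 0, 0], "rot": [0, 0, 0], "claw": 6.5}]}}

```text
clock: 53.0
ee_pos: [419.8, -330.1, 317.8]
tcp_rot: [0.089, 1.573, -0.086]
contact_force: [-0.3, 0.2, 1.0]
grip_width: 65.0
```

Run:
```python
from h import *
im=snap('side','side21.png'); crop(im,140,110,400,300,3,'s21.png')
im=snap('top','top21.png'); crop(im,180,90,440,290,3,'t21.png')
s=bot.observe();print(s['clock'],s['ee_pos'],s['contact_force'])
```

```text
53.1 [ 419.80387452 -330.16626267  317.7715496 ] [ 0.91765015 -0.42495933  0.75097399]
```

View pics/s21.png

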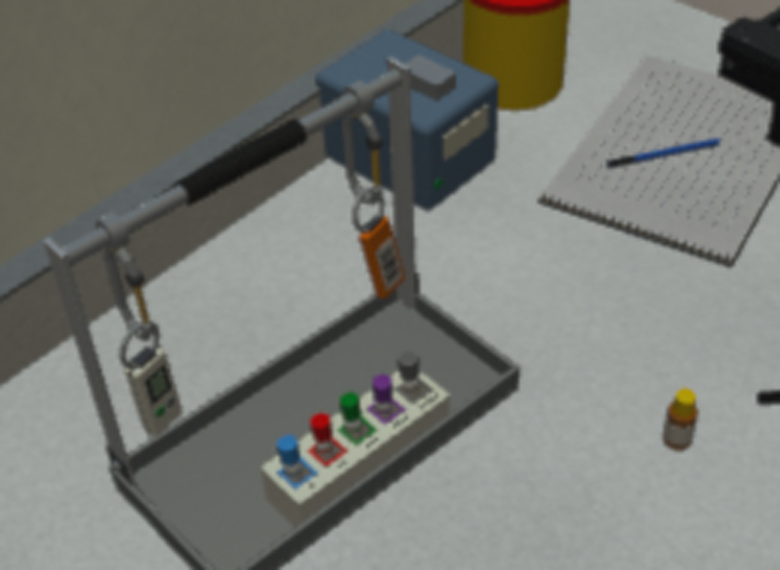

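View pics/t21.png

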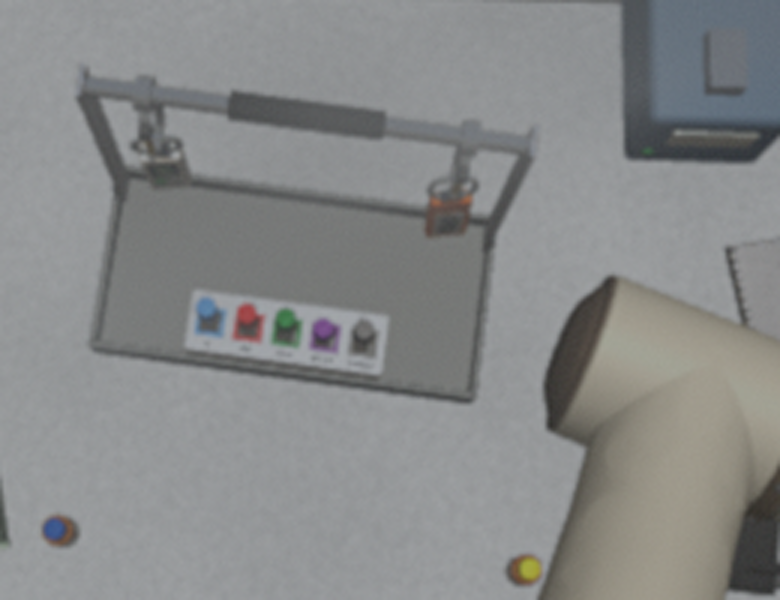

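Both items hang in their hooks, all tubes are in place and the vials haven't moved. I'll let the swinging settle and check the gates up close.

Emit:
{"name": "step_arm", "arguments": {"plan": [{"offset": [0, 0, 0], "rot": [0, 0, 0], "claw": 6.5}, {"offset": [0, 0, 0], "rot": [0, 0, 0], "claw": 6.5}, {"offset": [0, 0, 0], "rot": [0, 0, 0], "claw": 6.5}, {"offset": [0, 0, 0], "rot": [0, 0, 0], "claw": 6.5}, {"offset": [0, 0, 0], "rot": [0, 0, 0], "claw": 6.5}]}}

```text
clock: 53.72
ee_pos: [419.8, -330.1, 317.8]
tcp_rot: [0.089, 1.573, -0.086]
contact_force: [0.4, 0.1, -0.6]
grip_width: 64.8
```

Emit:
{"name": "step_arm", "arguments": {"plan": [{"offset": [0, 0, 0], "rot": [0, 0, 0], "claw": 6.5}, {"offset": [0, 0, 0], "rot": [0, 0, 0], "claw": 6.5}, {"offset": [0, 0, 0], "rot": [0, 0, 0], "claw": 6.5}, {"offset": [0, 0, 0], "rot": [0, 0, 0], "claw": 6.5}, {"offset": [0, 0, 0], "rot": [0, 0, 0], "claw": 6.5}]}}

```text
clock: 54.35
ee_pos: [419.8, -330.1, 317.7]
tcp_rot: [0.089, 1.573, -0.086]
contact_force: [0.5, 0.2, -0.2]
grip_width: 65.3
```

Emit:
{"name": "step_arm", "arguments": {"plan": [{"offset": [0, 0, 0], "rot": [0, 0, 0], "claw": 6.5}, {"offset": [0, 0, 0], "rot": [0, 0, 0], "claw": 6.5}, {"offset": [0, 0, 0], "rot": [0, 0, 0], "claw": 6.5}, {"offset": [0, 0, 0], "rot": [0, 0, 0], "claw": 6.5}, {"offset": [0, 0, 0], "rot": [0, 0, 0], "claw": 6.5}]}}

```text
clock: 54.98
ee_pos: [419.8, -330.1, 317.8]
tcp_rot: [0.089, 1.573, -0.086]
contact_force: [-0.4, 0.6, -0.1]
grip_width: 65.4
```

Emit:
{"name": "step_arm", "arguments": {"plan": [{"offset": [0, 0, 0], "rot": [0, 0, 0], "claw": 6.5}, {"offset": [0, 0, 0], "rot": [0, 0, 0], "claw": 6.5}, {"offset": [0, 0, 0], "rot": [0, 0, 0], "claw": 6.5}, {"offset": [0, 0, 0], "rot": [0, 0, 0], "claw": 6.5}, {"offset": [0, 0, 0], "rot": [0, 0, 0], "claw": 6.5}]}}

```text
clock: 55.6
ee_pos: [419.8, -330.1, 317.8]
tcp_rot: [0.089, 1.573, -0.086]
contact_force: [-1.4, 0.8, -0.0]
grip_width: 65.0
```

Run:
```python
from h import *
im=snap('side','side22.png')
crop(im,165,175,210,265,7,'a.png');crop(im,245,130,290,220,7,'b.png')
a,b=cv2.imread('pics/a.png'),cv2.imread('pics/b.png');cv2.imwrite('pics/hh2.png',cv2.resize(np.hstack([a,b]),None,fx=.95,fy=.95))
im2=cv2.imread('pics/side21.png')[:,:,::-1]; print(np.abs(im[130:270,160:300].astype(int)-im2[130:270,160:300]).mean())
import fit; v=np.load('fit.npy'); fit.setcam(v[6:18])
for y,o in((115,(165,175)),(-115,(245,130))):
  q=fit.tf(v[:3],[[80,y,157],[80,y,172]]); print(((proj('side',q)-o)*7*.95).round())
```

```text
1.5510034013605443
[[146. 326.]
 [138. 296.]]
[[110. 327.]
 [108. 298.]]
```

View pics/hh2.png

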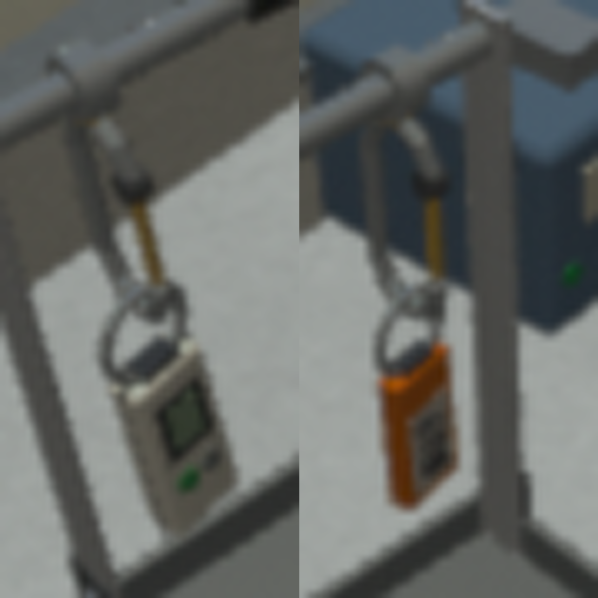

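Both rings sit in their bowls, with ring centres at about (145,328) and (110,330) of each half. Both gates are straight down on the noses, and nothing is moving. Handing in.

```bash
python3 -c "
from workcell import bot
print(bot.close_job())"
```

```text
the job is handed in; nothing more can be done
None
```

I moved all five tubes, in order blue, red, green, purple, grey, into the pockets framed in their own colours. The logger is clipped in the left hook and the tag in the right hook. I handed the job in at about 56 s; `close_job` gives no verdict, so I can't confirm the score.

**Last checks:**
- **Tubes:** the final top and side pictures show all five standing in their own frames. I judged full depth from the release height and the pictures, not from a direct measurement of the feet.
- **Hooks:** both rings lie within a few mm of where a hanging ring should be, and both gates look shut on the noses. Pulling each ring back before release met 8–10 N of resistance, so both are caught behind the nose.
- **Vials and logger/tag:** the vials stand upright and, by eye, where they started. The logger and tag did not appear to be knocked aside during the run.
- **Robot:** the arm was clear of everything and read no contact force beyond noise.

**What went differently:**
- Two early move calls were refused because "rot" was missing; nothing moved.
- While I tilted the logger to release it, the arm came near a wrist singularity and strayed about 13 mm from its commanded pose. I re-synced to the measured pose, and the logger was not affected.

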